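# Load the cup sanitiser and close it up

### The job

Put the detergent block in the dosing box's open drawer and shut the drawer fully. Stand every orange tumbler, mouth-down as it is, in the blue rack on the roller track, one to a cell; only then push the rack along the rollers, without lifting it off them, until it is fully home in the bay, next swing the lid fully shut, and last swing the red clamp right down onto the lid. Leave the white cup and everything else where it stands.

Things in the scene. Friction and masses are not known exactly. Their poses are not given: they have to be found in the camera images.
- tumbler0_mid (a point): Orange drinking tumbler standing mouth-down (white rim band low down, white disc on its closed upper end), plain cylinder 52 mm across, 66 mm high, about 80 g. This point: its centre, 33 mm above its lower end; z axis up. May be absent.
- tumbler1_mid (a point): Orange drinking tumbler standing mouth-down (white rim band low down, white disc on its closed upper end), plain cylinder 52 mm across, 66 mm high, about 80 g. This point: its centre, 33 mm above its lower end; z axis up. May be absent.
- tumbler2_mid (a point): Orange drinking tumbler standing mouth-down (white rim band low down, white disc on its closed upper end), plain cylinder 52 mm across, 66 mm high, about 80 g. This point: its centre, 33 mm above its lower end; z axis up. May be absent.
- tumbler3_mid (a point): Orange drinking tumbler standing mouth-down (white rim band low down, white disc on its closed upper end), plain cylinder 52 mm across, 66 mm high, about 80 g. This point: its centre, 33 mm above its lower end; z axis up. May be absent.
- rack_floor (a point): Blue open wash rack, 170 x 170 mm, about 0.5 kg, on the roller track; 2 x 2 square cells, 79 mm wide inside, centred 41.5 mm from the rack's centre along x and y. Walls and dividers reach 25 mm above the inner floor, except the tall push board. This point: centre of the inner floor, 5 mm above the underside; its y axis is the direction in which the rack is to be pushed, z up.
- push_board (a point): Middle of the outer face of the rack's tall end wall (-y end, 5 mm thick, whole rack width), 85 mm from the rack's centre, 65 mm above its underside; the board's top edge is 20 mm higher.
- bay_home (a point): Where rack_floor lies when the rack is fully home against the stop at the closed +y end of the sanitiser's bay (grey open-topped box, open at its -y end, walls 128 mm high). Axes: y = pushing direction along the track, z up, x away from the robot.
- bay_mouth (a point): Middle of the bay's open end, at the height of the roller tops (35 mm above the table); the bay's side walls start here, 188 mm apart. From here the track of free-turning grey rollers runs 0.37 m toward bay_home's -y, between steel side guides 47 mm high that leave the rack about 3 mm play each side. Pushing the rack along takes about 2 N.
- lid (a joint): Angle of the bay's steel lid in rad: 0 = shut, about 1.5 = standing upright. Hinged along x at the closed (+y) end of the bay; its free edge swings toward -y and down as it shuts. The hinge is stiff, so it stays wherever it is left (about 3 N at the bar moves it).
- lid_bar (a point): Middle of the lid's black handle bar: round, 14 mm thick, 100 mm long along x, standing 40 mm off the lid's outer face (33 mm of free gap under it), 150 mm from the hinge line. It swings about lid_hinge.
- lid_hinge (a point): Middle of the lid's hinge line (along bay_home's x), 130 mm above the table; the lid's outer face lies 10 mm above it when shut.
- clamp (a joint): Angle of the red hold-down clamp arm in rad: 0 = lying level across the shut lid (down), about 1.6 = upright, more = leaning back toward the robot. Stays where it is left; about 1 to 2 N near its tip moves it.
- clamp_hinge (a point): Pivot of the red clamp arm (20 mm wide, 12 mm thick, tip 92 mm from the pivot), on a dark post at the robot's side of the bay, 156 mm above the table; it turns about bay_home's y axis and its tip swings over toward +x and down.
- clamp_tip (a point): Point on the clamp arm's middle line 88 mm from the pivot, near its tip.
- dose_mid (a point): White detergent block with a green band, 50 x 32 x 28 mm (x, y, z), about 60 g; this point is its centre, 14 mm above its underside.
- doser_drawer0 (a joint): Opening of the dosing box's drawer in m: 0 = shut, up to 0.134. It slides straight; about 1.5 N moves it, and it stays where it is left.
- drawer_in (a point): Centre of the drawer's inner floor, 22 mm above the table; moves with the drawer. Inside 155 mm along x, 108 mm along y, walls 46 mm above the floor. x axis points into the box (shutting direction). The white dosing box is 200 x 150 x 90 mm high; only the drawer's -x stretch, about as long as the drawer is open, is uncovered. The front panel's inside lies 77 mm to -x of here.
- doser_drawer0_handle (a point): Middle of the drawer's steel bar handle (bar along y, 35 mm in front of the drawer's blue front), 52 mm above the table; moves with the drawer.
- cup: White handleless coffee cup, 68 mm across, 72 mm high, standing among the tumblers; to be left alone. Origin: centre of its underside.
- canister0: White canister with red cap, 72 mm across, 130 mm high; leave alone. Origin: centre of its underside.
- canister1: A second such canister; leave alone.

How it is judged:
By the outcome, as a careful person would: the job done as asked, in the order asked, and still so for the second after the job is handed in, with the robot touching nothing.
Of tumbler0, tumbler1, tumbler2, tumbler3 only 2 to 4 are there at a start; the rules pass over those that are not, and their reading is None.
At some moment in a run one of tumbler0, tumbler1, tumbler2, tumbler3, dose may be knocked a few centimetres aside while the robot is not near it.
It also fails if it takes over 210 s, if anything falls off the work surface, if the arm or the gripper's body presses on something with over 40 N, if the wrist force passes 120 N, or if a joint passes its speed limit or range.

### The arm

A 6-joint arm with a two-finger parallel gripper is mounted at the origin on the work surface. World frame = base frame: x ahead of the robot, y to its left, z up, the work surface at z = 0. Lengths are in m, angles in rad, forces in N, time in s.
With the tool pointing down it reaches from about 0.375 to 0.9 m from the base axis. Payload 3.1 kg.
Tool frame: the origin (TCP) lies at the very end of the fingers, on their centre line; the grasp point (between the pads) lies 19 mm behind it; x points along the fingers, z is the direction in which the jaws open and shut, and the axes are right-handed (so a half turn about x gives the same grasp; the last joint's range is limited). The gripper opens to 85 mm and grips with 20 to 120 N. Pads are 22 mm wide; open, the fingers measure 114 mm over their backs; the gripper's body (76 mm by 85 mm) begins 54 mm behind the grasp point. The pads swing forward as they close: fully open they stand 13 mm farther back than shut.
Start: joints at [1.067, 0.527, 1.433, -0, 1.181, -0.178], TCP at [0.199, 0.592, 0.206] pointing down, gripper open.
Joint ranges: [-3.08, 3.08], [-0.75, 2.2], [0.22, 2.44], [-1.43, 4.57], [0, 2.65], [-2.85, 2.85]. Speed limits (rad/s): [2.79, 2.79, 3.14, 3.14, 3.14, 3.14].

### API

Orientations are given as a unit quaternion [x, y, z, w].
In Python, from station import manip, viewer, job gives the robot as it stands.
- The arm moves only by the tool move_arm, never from a script. Its argument "deltas" is one flat list of numbers, 7 for each row, row after row: the finger opening in mm, from 0 to 85.4, then the shift along the tool's x, y, z in mm, then the turn, a rotation vector about the tool's x, y, z in degrees. In form: [jaw, tx, ty, tz, rx, ry, rz, jaw, tx, ty, tz, rx, ry, rz, ...]. A call has 1 to 10 rows; each row shifts and turns the commanded pose from where the row before left it, along the tool's axes as they then stand; what a row does not reach is not made up. A row lasts 1/10 s, in which the tool goes at most 50 mm and 8.59 degrees, less where a joint would pass 70% of its speed; a pose out of reach is approached as far as the arm can. A call is refused whole if a number of a shift passes 50 or a number of a turn 8.59, either way. A call with a gripper value outside its range is refused whole. The fingers move at their own pace and stop on an object; "force" is the grip in N (left out, the last holds). Time passes only in rows, so rows that do not move let the fingers close. It gives the time, the measured TCP pose, the force and the opening at its end, in the units of the state.
- manip.sense(): the state, without advancing time (a new reading comes with each control period).
- viewer.snapshot(name): name is "side" or "top" or "wrist"; returns a dict with "image" (384x512x3 uint8, red, green, blue), "depth" (384x512 float32, m along the optical axis (not along the pixel's ray), 0 where there is no reading), "fovy" (degrees; the focal length in pixels is half the picture's height over the tangent of half this angle, whatever the lens; pixels are square), "cx", "cy" (the principal point, pixels), "k1" (the pictures are not rectified: a ray, as slopes to the right and down, at radius r is drawn at 1 + k1 r^2 times it, then the intrinsics apply), "R" (3x3) and "t" (3): a world point X has camera coordinates R X + t. Camera axes: x right, y down, z forward; pixel columns grow to the right and rows downward; lengths in m; the calibration is good to about 2 mm. A picture is of the moment at which its call begins.
- job.sign_off(): hands the job in, once; it reports no verdict.
The state is a dict: "t": time; "q": joint angles; "qd": joint speeds; "tau": joint torques, N m; "tcp_pos": TCP position; "tool_rot": TCP orientation; "force": force on the tool from outside, world axes, zero at the start; "ft_torque": the same for the moment, N m; "finger_gap": opening from 0.0 (shut) to 1.0 (fully open).
Only numpy, scipy, OpenCV 4.12 (cv2) and the standard library are available. Lean on these libraries where they do the work, as an engineer would, in place of code of your own. Each camera call takes 0.05 s, during which the arm holds its last target.

## Working session

There is one attempt and no reset: what is moved stays moved. The work goes in short steps, Python scripts to look and compute and a tool call to move; the robot and the scene stay as the last step left them, time stands still between calls to the robot, and variables do not carry over. Pictures are saved under pics/ and viewed, and the job is handed in when it is done.

Besides the shell and the picture viewer there is one more tool, called after "Emit:" as name(argument=value, ...) on one line, values as JSON. move_arm: Moves the arm, as the interface text tells. Its arguments: {"type":"object","properties":{"deltas":{"type":"array"},"force":{"type":"number"}},"required":["deltas"]}

```bash
ls; mkdir -p pics; python3 - <<'E'
from station import manip, viewer, job
import cv2,numpy as np
s=manip.sense()
for k,v in s.items(): print(k,np.round(v,3))
for n in ["side","top","wrist"]:
    d=viewer.snapshot(n); cv2.imwrite(f"pics/{n}0.png",d["image"][:,:,::-1])
    print(n,d["fovy"],d["cx"],d["cy"],d["k1"],np.round(d["R"],3).tolist(),np.round(d["t"],3), (d["depth"]>0).mean())
E
```

```text
pics
t 0.0
q [ 1.067  0.528  1.434  0.     1.181 -0.179]
qd [-0.001  0.001 -0.    -0.    -0.001 -0.001]
tau [-0.0000e+00 -4.4234e+01 -1.7803e+01 -0.0000e+00  8.0000e-03  0.0000e+00]
tcp_pos [0.199 0.592 0.205]
tool_rot [-0.413  0.575  0.412  0.574]
force [-0.157 -0.093 -0.154]
ft_torque [-0.068  0.051 -0.022]
finger_gap 1.003
side 49.30776786411287 251.10304845777395 193.6929385166323 0.04834601206404267 [[0.97, -0.242, -0.018], [-0.154, -0.56, -0.814], [0.187, 0.792, -0.581]] [-0.517  0.189  1.16 ] 0.9959004720052084
top 47.9001537151943 251.78022042673135 192.2488801527942 0.03704554758601847 [[0.02, -0.999, 0.025], [-0.993, -0.023, -0.114], [0.115, -0.023, -0.993]] [-0.052  0.52   1.412] 0.99615478515625
wrist 70.42529802393811 257.0785546162712 193.89528535437998 -0.04379150563180859 [[0.318, 0.948, -0.001], [0.9, -0.301, 0.317], [0.3, -0.102, -0.949]] [-0.624 -0.043  0.38 ] 0.9958038330078125
```

View pics/side0.png

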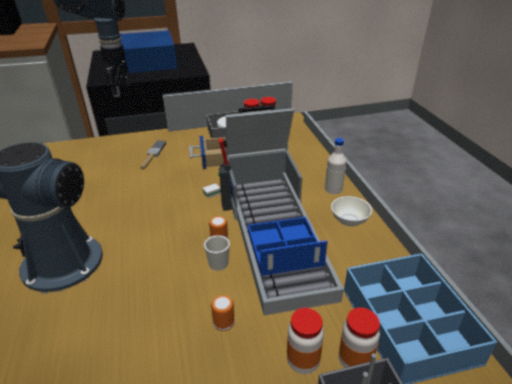

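View pics/top0.png

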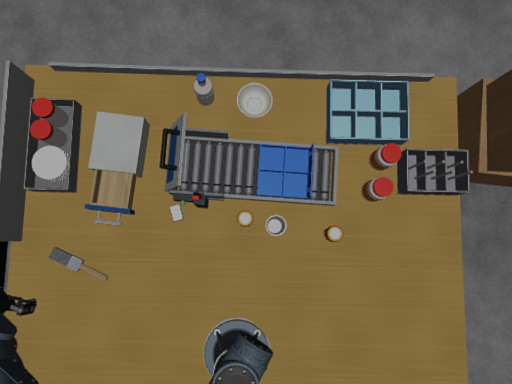

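View pics/wrist0.png

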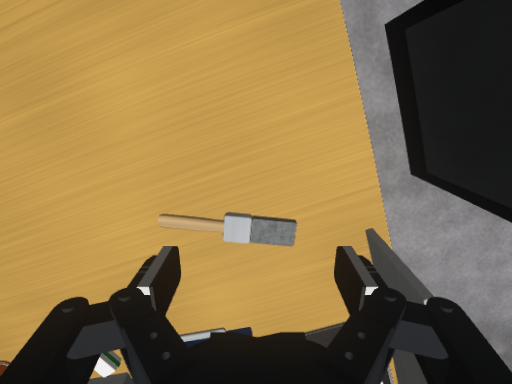

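The side and top views show two orange tumblers, at top-view pixels (245,218) and (334,233). They also show the cup at (276,225), the block at (177,213) and the rack at (284,171). The lid is upright and the clamp is near (200,198). The wrist view holds nothing useful. Next I'll zoom in and measure.

```bash
cat > h.py <<'E'
from station import manip, viewer, job
import cv2,numpy as np
from scipy.spatial.transform import Rotation as Ro
def K(d):
    f=d["image"].shape[0]/2/np.tan(np.radians(d["fovy"]/2)); return np.array([[f,0,d["cx"]],[0,f,d["cy"]],[0,0,1]])
def ray(d,px):
    px=np.asarray(px,float).reshape(-1,1,2)
    u=cv2.undistortPoints(px,K(d),np.array([d["k1"],0,0,0.])).reshape(-1,2)
    v=np.c_[u,np.ones(len(u))]@d["R"]          # world dirs, unit depth
    o=-d["R"].T@d["t"]
    return o,v
def onz(d,px,z):
    o,v=ray(d,px); s=(z-o[2])/v[:,2]; return o+v*s[:,None]
def tri(d1,p1,d2,p2):
    o1,v1=ray(d1,p1);o2,v2=ray(d2,p2);v1=v1[0];v2=v2[0]
    A=np.c_[v1,-v2];s=np.linalg.lstsq(A,o2-o1,rcond=None)[0]
    a=o1+v1*s[0];b=o2+v2*s[1];return (a+b)/2,np.linalg.norm(a-b)
def dep(d,px):
    o,v=ray(d,px); px=np.round(np.asarray(px).reshape(-1,2)).astype(int)
    return o+v*d["depth"][px[:,1],px[:,0]][:,None]
def cloud(d):
    h,w=d["depth"].shape; yy,xx=np.mgrid[:h,:w]
    return dep(d,np.c_[xx.ravel(),yy.ravel()]).reshape(h,w,3)
def proj(d,X):
    X=np.asarray(X,float).reshape(-1,3)
    return cv2.projectPoints(X,cv2.Rodrigues(d["R"])[0],d["t"],K(d),np.array([d["k1"],0,0,0.]))[0].reshape(-1,2)
def snap(n,f=None,crop=None,s=1):
    d=viewer.snapshot(n); 
    if f: save(d,f,crop,s)
    return d
def save(d,f,crop=None,s=1):
    im=d["image"][:,:,::-1]
    if crop: x0,y0,x1,y1=crop; im=im[y0:y1,x0:x1]
    cv2.imwrite("pics/"+f,cv2.resize(im,None,fx=s,fy=s,interpolation=cv2.INTER_CUBIC))
def mask(d,lo,hi):
    return cv2.inRange(cv2.cvtColor(d["image"],cv2.COLOR_RGB2HSV),lo,hi)
def blobs(m,amin=15):
    n,l,st,c=cv2.connectedComponentsWithStats(m)
    return [(c[i].round(1).tolist(),st[i].tolist()) for i in range(1,n) if st[i][4]>=amin]
E
python3 - <<'E'
from h import *
t=snap("top","topz.png",(80,90,350,250),2.9); s=snap("side","sidez.png",(150,80,350,340),2.3)
for d,n in((t,"top"),(s,"side")):
    print(n,"orange",blobs(mask(d,(5,150,80),(15,255,255))))
    print(n,"blue",blobs(mask(d,(110,150,60),(125,255,255))))
    print(n,"red",blobs(mask(d,(0,200,80),(4,255,255))))
C=cloud(t)
for p in [(245,218),(334,233),(276,225),(177,213),(284,171),(110,190),(245,213)]: print(p,C[p[1],p[0]].round(3))
E
```

```text
top orange [([391.0, 187.6], [388, 178, 6, 18, 21])]
top blue []
top red [([50.5, 108.0], [47, 101, 6, 15, 21])]
side orange [([218.5, 228.4], [209, 217, 19, 19, 189]), ([222.9, 315.0], [211, 296, 23, 32, 422]), ([317.5, 314.5], [309, 308, 14, 19, 32]), ([348.4, 313.4], [346, 309, 7, 11, 17]), ([291.7, 315.6], [290, 311, 6, 11, 18]), ([303.4, 357.4], [287, 342, 35, 26, 484]), ([354.9, 356.2], [341, 343, 35, 23, 365])]
side blue [([339.0, 140.9], [336, 138, 7, 7, 36]), ([284.4, 243.5], [248, 217, 78, 58, 2262])]
side red [([267.8, 100.9], [262, 98, 13, 7, 74]), ([251.2, 102.7], [245, 100, 13, 7, 69]), ([222.8, 149.8], [221, 144, 5, 14, 20]), ([306.3, 322.2], [292, 309, 30, 28, 666]), ([362.5, 321.9], [348, 308, 31, 29, 655])]
(245, 218) [ 0.432 -0.019  0.069]
(334, 233) [ 0.39  -0.307  0.071]
(276, 225) [ 0.414 -0.125  0.006]
(177, 213) [0.446 0.205 0.031]
(284, 171) [ 0.59  -0.144  0.062]
(110, 190) [0.518 0.43  0.023]
(245, 213) [ 0.449 -0.019  0.062]
```

View pics/topz.png

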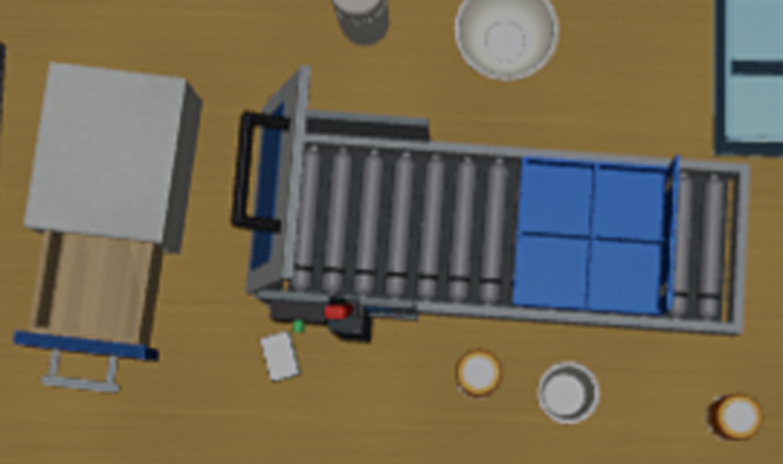

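View pics/sidez.png

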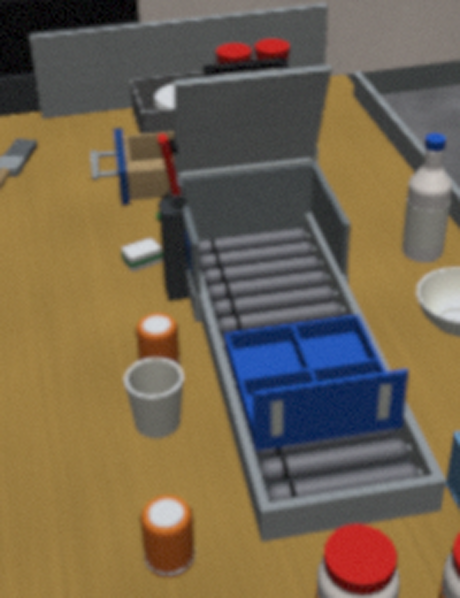

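```bash
python3 - <<'E'
from h import *
s=manip.sense(); R=Ro.from_quat(s["tool_rot"]).as_matrix(); print("tool axes cols\n",R.round(3))
d=snap("wrist"); o=-d["R"].T@d["t"]; print("cam in tool mm",(R.T@(o-s["tcp_pos"])*1e3).round(1)); print("cam fwd in tool",(R.T@d["R"][2]).round(3),"cam right in tool",(R.T@d["R"][0]).round(3))
t=snap("top");C=cloud(t)
# guides / track direction : edges at z~0.047
P=C[(C[...,2]>0.043)&(C[...,2]<0.052)&(C[...,0]>0.45)&(C[...,0]<0.72)&(C[...,1]<0.15)&(C[...,1]>-0.35)]
print(len(P)); 
for n,sel in(("near",P[P[:,0]<0.54]),("far",P[P[:,0]>0.62])):
    if len(sel)>5:
        b=np.polyfit(sel[:,1],sel[:,0],1); print(n,b,len(sel),np.std(np.polyval(b,sel[:,1])-sel[:,0]))
# white block
w=mask(t,(0,0,150),(180,60,255)); 
for c,st in blobs(w): 
    if 150<c[0]<350 and c[1]>200: print(c,st,onz(t,[c],.028),onz(t,[c],.066))
E
```

```text
tool axes cols
 [[-0.    -0.948  0.319]
 [-0.001  0.319  0.948]
 [-1.     0.    -0.001]]
cam in tool mm [-168.6   80.5   -0.2]
cam fwd in tool [ 0.948 -0.317  0.001] cam right in tool [-0.     0.001  1.   ]
1532
near [0.00198199 0.50649162] 471 0.014641894938916789
far [0.08352565 0.67900635] 661 0.02052160282502828
[175.7, 212.4] [170, 205, 12, 16, 133] [[0.44819137 0.20977455 0.028     ]] [[0.4457334  0.20401325 0.066     ]]
[244.6, 217.9] [240, 213, 11, 11, 91] [[ 0.43478443 -0.01837541  0.028     ]] [[ 0.43268141 -0.0180964   0.066     ]]
[273.8, 226.0] [266, 220, 15, 13, 146] [[ 0.41001422 -0.11578728  0.028     ]] [[ 0.408567   -0.11292927  0.066     ]]
[334.8, 233.2] [330, 228, 11, 11, 91] [[ 0.39056981 -0.31868301  0.028     ]] [[ 0.38963738 -0.31045331  0.066     ]]
[278.4, 233.6] [271, 230, 14, 6, 17] [[ 0.38525113 -0.13138038  0.028     ]] [[ 0.38445952 -0.12810954  0.066     ]]
[216.3, 330.9] [214, 329, 6, 6, 16] [[0.07109436 0.06431441 0.028     ]] [[0.0786201  0.06240419 0.066     ]]
```

```bash
cat >> h.py <<'E'
def Rt(yaw=0,pitch=0,roll=0):
    """tool down; yaw deg about world z from nominal (tool z=+y world, tool y=-x)"""
    R0=np.array([[0,-1,0],[0,0,1],[-1,0,0]]).T
    R0=np.c_[[0,0,-1],[-1,0,0],[0,1,0]].astype(float)
    return Ro.from_euler('z',yaw,degrees=True).as_matrix()@R0@Ro.from_rotvec(np.radians([0,pitch,roll])).as_matrix()
def go(jaw,wps,step=45,rstep=8):
    """wps: list of (pos m, R or None). print rows"""
    s=manip.sense(); p=np.array(s["tcp_pos"])*1e3; R=Ro.from_quat(s["tool_rot"]).as_matrix(); rows=[]
    for w in wps:
        T=np.array(w[0])*1e3; RT=R if len(w)<2 or w[1] is None else w[1]; st=w[2] if len(w)>2 else step
        rv=np.degrees(Ro.from_matrix(R.T@RT).as_rotvec())
        n=int(max(np.ceil(np.linalg.norm(T-p)/st),np.ceil(np.abs(rv).max()/rstep) if np.abs(rv).max()>.3 else 1,1))
        for i in range(n):
            rv=np.degrees(Ro.from_matrix(R.T@RT).as_rotvec())/(n-i)
            d=np.round(R.T@((T-p)/(n-i))); r=np.round(rv,1); r[np.abs(rv)<.1]=0
            rows.append([jaw]+d.astype(int).tolist()+r.tolist())
            p=p+R@d; R=R@Ro.from_rotvec(np.radians(r)).as_matrix()
    for i in range(0,len(rows),10):
        print("[",", ".join(",".join(f"{x:g}" for x in r) for r in rows[i:i+10]),"]")
    print(len(rows),"rows; end",p.round(1))
E
python3 - <<'E'
from h import *
go(85,[([.38,.12,.32],Rt(0))])
E
```

```text
[ 85,-10,-27,-32,-1.6,0,0, 85,-9,-26,-33,-1.5,0,0, 85,-10,-25,-34,-1.6,0,0, 85,-9,-24,-35,-1.5,0,0, 85,-10,-23,-35,-1.6,0,0, 85,-9,-22,-36,-1.5,0,0, 85,-10,-21,-36,-1.6,0,0, 85,-9,-20,-37,-1.5,0,0, 85,-10,-19,-38,-1.6,0,0, 85,-9,-18,-38,-1.5,0,0 ]
[ 85,-10,-18,-39,-1.6,0,0, 85,-9,-16,-39,-1.5,0,0 ]
12 rows; end [379.9 119.6 319.5]
```

Emit:
move_arm(deltas=[85,-10,-27,-32,-1.6,0,0,85,-9,-26,-33,-1.5,0,0,85,-10,-25,-34,-1.6,0,0,85,-9,-24,-35,-1.5,0,0,85,-10,-23,-35,-1.6,0,0,85,-9,-22,-36,-1.5,0,0,85,-10,-21,-36,-1.6,0,0,85,-9,-20,-37,-1.5,0,0,85,-10,-19,-38,-1.6,0,0,85,-9,-18,-38,-1.5,0,0])

```text
t: 1.35
tcp_pos: [0.3494, 0.1974, 0.3014]
tool_rot: [-0.487, 0.513, 0.486, 0.513]
force: [0.9, 0.0, 0.2]
finger_gap: 0.993
```

Emit:
move_arm(deltas=[85,-10,-18,-39,-1.6,0,0,85,-9,-16,-39,-1.5,0,0,85,0,0,0,0,0,0])

```text
t: 1.65
tcp_pos: [0.3831, 0.1156, 0.3211]
tool_rot: [-0.5, 0.501, 0.496, 0.503]
force: [0.5, 0.9, -0.0]
finger_gap: 0.99
```

```bash
python3 - <<'E'
from h import *
s=manip.sense();print(s["t"],np.round(s["tcp_pos"],4),(Ro.from_quat(s["tool_rot"]).as_matrix()).round(3).tolist())
d=snap("wrist","w1.png",s=1.5)
np.savez("w1.npz",**d)
E
```

```text
1.65 [0.3831 0.1156 0.3211] [[0.005, -1.0, 0.007], [-0.002, 0.007, 1.0], [-1.0, -0.005, -0.002]]
```

View pics/w1.png

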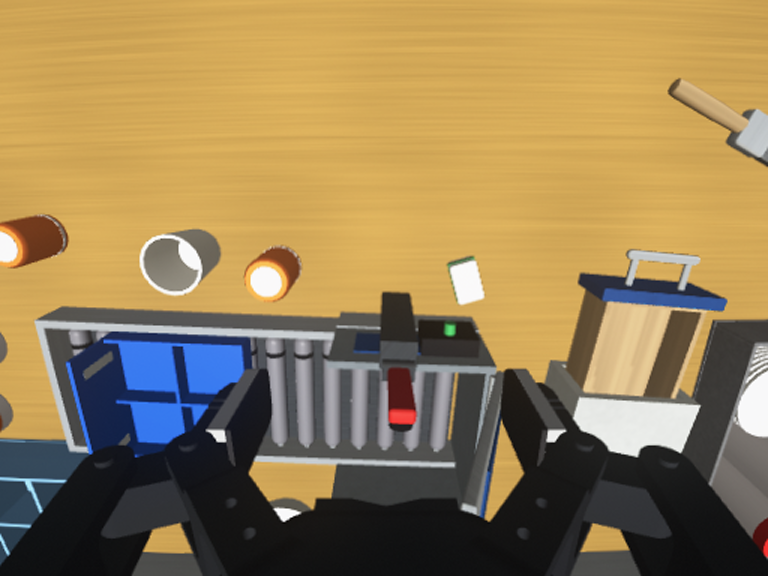

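The wrist view at 1.5x shows:
- **Block:** (466,280), turned slightly
- **Tumblers:** (268,278) and (10,245)
- **Cup:** (172,262)
- **Rack:** (165,385), with its board on the left
- **Clamp and drawer:** clamp tip at (402,415), drawer at (640,330), handle at (665,255)

```bash
python3 - <<'E'
from h import *
d=dict(np.load("w1.npz")); t=snap("top"); C=cloud(d); hsv=cv2.cvtColor(d["image"],cv2.COLOR_RGB2HSV)
w=mask(d,(0,0,170),(180,50,255))
for c,st in blobs(w,60):
    print("white",c,st,"dep",dep(d,[c])[0].round(3))
# block top
n,l,st,cc=cv2.connectedComponentsWithStats(w)
def top(px): 
    return l[int(px[1]),int(px[0])]
for z in (.028,):
    i=top((311,187)); ys,xs=np.where(l==i); P=onz(d,np.c_[xs,ys],z); r=cv2.minAreaRect((P[:,:2]*1e3).astype(np.float32)); print("block w",r)
b=[c for c,s_ in blobs(mask(t,(0,0,150),(180,60,255))) if 165<c[0]<185 and 205<c[1]<220]
print("tri block",tri(d,[cc[i]],t,b[:1]))
for tp,wp in (((244.6,217.9),None),((334.8,233.2),None)):
    for c,s_ in blobs(w,60):
        X,e=tri(d,[c],t,[tp])
        if e<.006 and .05<X[2]<.085: print("tumbler",X.round(4),round(e,4),"on z.066",onz(d,[c],.066).round(4))
# depth-based rack: blue
B=mask(d,(105,150,60),(125,255,255)); P=C[B>0]; P=P[(P[:,1]<0)&(P[:,0]>.4)]
print("blue z hist",np.histogram(P[:,2],bins=np.arange(0.02,.14,.005)))
g=C.reshape(-1,3)
E
```

```text
white [503.4, 89.2] [491, 73, 21, 32, 426] dep [0.278 0.528 0.021]
white [4.6, 165.0] [0, 155, 12, 19, 181] dep [ 0.393 -0.302  0.067]
white [117.0, 174.8] [93, 156, 42, 41, 460] dep [ 0.424 -0.139  0.018]
white [440.8, 174.8] [418, 167, 49, 26, 399] dep [0.431 0.462 0.001]
white [310.9, 187.9] [300, 173, 23, 30, 484] dep [0.448 0.21  0.028]
white [176.9, 187.4] [167, 178, 21, 20, 326] dep [ 0.433 -0.016  0.068]
white [97.9, 231.9] [23, 214, 200, 88, 1341] dep [ 0.527 -0.182  0.041]
white [506.3, 238.0] [500, 230, 12, 18, 93] dep [0.55  0.601 0.034]
white [183.5, 264.1] [181, 240, 6, 54, 167] dep [ 0.599 -0.029  0.036]
white [202.0, 265.2] [200, 241, 5, 54, 170] dep [0.602 0.007 0.035]
white [220.6, 265.5] [219, 242, 4, 54, 165] dep [0.603 0.043 0.034]
white [294.8, 265.6] [291, 245, 13, 53, 164] dep [0.605 0.187 0.034]
white [238.9, 268.4] [238, 246, 4, 50, 136] dep [0.61  0.078 0.034]
white [502.8, 271.4] [489, 247, 23, 45, 683] dep [0.608 0.589 0.06 ]
white [256.6, 280.1] [256, 260, 2, 37, 64] dep [0.637 0.112 0.034]
white [423.5, 281.9] [382, 265, 85, 40, 2313] dep [0.605 0.411 0
[... 547 characters left out ...]
]
                           ~~~^^^^^^^
  File "h.py", line 8, in ray
    u=cv2.undistortPoints(px,K(d),np.array([d["k1"],0,0,0.])).reshape(-1,2)
      ~~~~~~~~~~~~~~~~~~~^^^^^^^^^^^^^^^^^^^^^^^^^^^^^^^^^^^^
cv2.error: OpenCV(4.12.0) /io/opencv/modules/calib3d/src/undistort.dispatch.cpp:347: error: (-215:Assertion failed) CV_IS_MAT(_src) && CV_IS_MAT(_dst) && (_src->rows == 1 || _src->cols == 1) && (_dst->rows == 1 || _dst->cols == 1) && _src->cols + _src->rows - 1 == _dst->rows + _dst->cols - 1 && (CV_MAT_TYPE(_src->type) == CV_32FC2 || CV_MAT_TYPE(_src->type) == CV_64FC2) && (CV_MAT_TYPE(_dst->type) == CV_32FC2 || CV_MAT_TYPE(_dst->type) == CV_64FC2) in function 'cvUndistortPointsInternal'
```

```bash
python3 - <<'E'
from h import *
d=dict(np.load("w1.npz")); t=snap("top","top1.png",s=1.5); np.savez("t1.npz",**t); C=cloud(d)
for n,a,b in (("block",(310.9,187.9),(175.7,212.4)),("tumA",(176.9,187.4),(244.6,217.9)),("tumB",(4.6,165),(334.8,233.2))):
    X,e=tri(d,[a],t,[b]); print(n,X.round(4),round(e,4))
def rect(P): 
    r=cv2.minAreaRect((P[:,:2]*1e3).astype(np.float32)); return np.round(r[0],1),np.round(r[1],1),round(r[2],2)
Ct=cloud(t)
for nm,dd,CC in(("w",d,C),("t",t,Ct)):
    B=mask(dd,(100,120,40),(125,255,255)); P=CC[B>0]
    Q=P[(P[:,1]<0.05)&(P[:,1]>-.3)&(P[:,0]>.45)&(P[:,0]<.72)&(P[:,2]>.03)&(P[:,2]<.075)]
    print(nm,"rack",len(Q),rect(Q)); 
    Q2=P[(P[:,1]<0.05)&(P[:,1]>-.3)&(P[:,0]>.45)&(P[:,0]<.72)&(P[:,2]>.105)]
    if len(Q2)>10: print(" board",len(Q2),rect(Q2),Q2[:,2].max())
    Q=P[(P[:,1]>.3)&(P[:,0]<.6)&(P[:,0]>.38)&(P[:,2]>.055)&(P[:,2]<.1)]
    print(nm,"drawerfront",len(Q),rect(Q),np.percentile(Q[:,2],[5,50,95]))
    # box roof
    Q=CC[(CC[...,2]>.085)&(CC[...,2]<.095)&(CC[...,1]>.3)&(CC[...,1]<.55)&(CC[...,0]>.4)&(CC[...,0]<.8)]
    print(nm,"roof",len(Q),rect(Q))
    # handle
    Q=CC[(CC[...,2]>.04)&(CC[...,2]<.066)&(CC[...,1]>.3)&(CC[...,1]<.55)&(CC[...,0]>.35)&(CC[...,0]<.435)]
    print(nm,"handle",len(Q),rect(Q) if len(Q)>4 else "",np.median(Q[:,2]) if len(Q) else "")
    # walls of bay z~.128, guides z~.047
    for lo,hi in((.043,.051),(.124,.132)):
        Q=CC[(CC[...,2]>lo)&(CC[...,2]<hi)&(CC[...,1]>-.35)&(CC[...,1]<.27)&(CC[...,0]>.47)&(CC[...,0]<.75)]
        print(nm,"z",lo,len(Q),rect(Q))
E
```

```text
block [0.4482 0.2104 0.0263] 0.0007
tumA [ 0.4334 -0.0176  0.0644] 0.0016
tumB [ 0.3922 -0.3117  0.0577] 0.0048
w rack 5579 (array([ 590.5, -140.6]), array([169.6, 169.1]), 87.89)
 board 605 (array([ 564.4, -221.9]), array([  8.1, 122.8]), 87.09) 0.12181460550612411
w drawerfront 678 (array([452.6, 420.8]), array([143.1,  14.3]), 84.66) [0.07631939 0.07767521 0.07904964]
w roof 2470 (array([611.8, 406.6]), array([152.3,  79.5]), 84.7)
w handle 441 (array([418.7, 424. ]), array([83.7, 32.3]), 89.86) 0.05638269954584341
w z 0.043 3381 (array([600.3, -62.5]), array([568.6, 217.4]), 88.83)
w z 0.124 732 (array([520.3, 161.4]), array([196. , 100.2]), 52.94)
t rack 2613 (array([ 614. , -176.2]), array([234.1, 221.3]), 87.41)
 board 119 (array([ 585.7, -225.1]), array([  6. , 166.2]), 87.52) 0.12848889196416424
t drawerfront 184 (array([452.8, 416.8]), array([143.1,  12.8]), 84.58) [0.0734033  0.07883088 0.08302637]
t roof 2507 (array([604.7, 404.4]), array([154.8, 313.7]), 84.89)
t handle 120 (array([421.6, 422.3]), array([85.9, 32.2]), 84.32) 0.05657440497994215
t z 0.043 1517 (array([614.3, -64.1]), array([569.8, 256.4]), 89.8)
t z 0.124 221 (array([586.9,  -5.9]), array([441.9, 223.7]), 86.13)
```

View pics/top1.png

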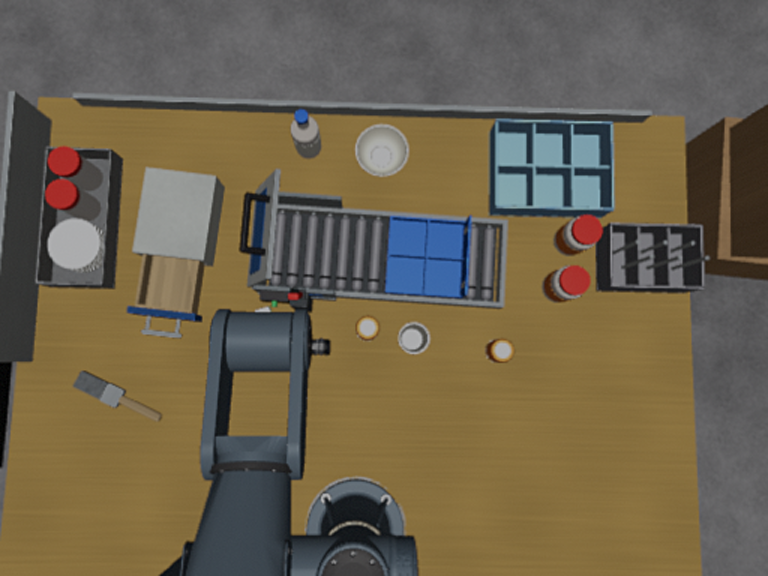

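```bash
python3 - <<'E'
from h import *
d=dict(np.load("w1.npz")); C=cloud(d); 
for z0,z1 in((.06,.09),(.09,.12),(.12,.15),(.15,.175),(.175,.21),(.21,.26)):
    Q=C[(C[...,2]>z0)&(C[...,2]<z1)&(C[...,1]>.05)&(C[...,1]<.3)&(C[...,0]>.42)&(C[...,0]<.53)]
    if len(Q): print(z0,len(Q),Q.min(0).round(3),Q.max(0).round(3))
for p in [(264,200),(264,230),(262,250),(268,275),(268,282),(300,219),(281,224)]: print(p,C[p[1],p[0]].round(3))
r=mask(d,(0,150,60),(6,255,255)); 
for c,st in blobs(r,20): print(c,st,dep(d,[c])[0].round(3))
go(60,[([.448,.210,.12],Rt(16.4)),([.448,.210,.03],None),([.448,.210,.006],None,25)])
E
```

```text
0.06 622 [0.466 0.056 0.06 ] [0.505 0.224 0.09 ]
0.09 1411 [0.467 0.056 0.09 ] [0.529 0.224 0.12 ]
0.12 1266 [0.467 0.056 0.12 ] [0.53 0.23 0.15]
0.15 296 [0.481 0.112 0.151] [0.529 0.224 0.175]
0.175 342 [0.477 0.117 0.175] [0.53  0.218 0.21 ]
0.21 823 [0.471 0.117 0.21 ] [0.53  0.205 0.26 ]
(264, 200) [0.468 0.127 0.034]
(264, 230) [0.472 0.124 0.144]
(262, 250) [0.481 0.121 0.183]
(268, 275) [0.475 0.126 0.246]
(268, 282) [0.482 0.126 0.248]
(300, 219) [0.475 0.181 0.101]
(281, 224) [0.482 0.152 0.103]
[266.7, 264.9] [259, 246, 18, 37, 591] [0.474 0.125 0.228]
[507.7, 357.7] [502, 346, 10, 25, 166] [0.754 0.588 0.13 ]
[ 60,33,-11,15,-2.7,0,0, 60,33,-12,14,-2.8,0,0, 60,33,-13,14,-2.7,0,0, 60,33,-14,13,-2.8,0,0, 60,34,-14,13,-2.7,0,0, 60,33,-15,12,-2.8,0,0, 60,30,0,0,0,0,0, 60,30,0,0,0,0,0, 60,30,0,0,0,0,0, 60,24,0,0,0,0,0 ]
10 rows; end [448.2 210.2   6.4]
```

```bash
python3 - <<'E'
from h import *
d=dict(np.load("w1.npz")); C=cloud(d); 
for y in np.arange(.10,.24,.01):
    Q=C[(abs(C[...,1]-y)<.005)&(C[...,2]>.03)&(C[...,2]<.11)&(C[...,0]>.45)&(C[...,0]<.53)]
    Q2=C[(abs(C[...,1]-y)<.005)&(C[...,2]>.11)&(C[...,0]>.45)&(C[...,0]<.53)]
    if len(Q): print(round(y,3),len(Q),"minx",np.percentile(Q[:,0],2).round(4),"maxz",Q[:,2].max().round(3), "hi", Q2[:,0].min().round(3) if len(Q2) else None)
R=Rt(16.4,0,-25)
go(46,[([.4375,.207,.11],R),([.4375,.207,.010],None,25)])
E
```

```text
0.1 128 minx 0.4957 maxz 0.11 hi 0.498
0.11 104 minx 0.4665 maxz 0.11 hi 0.467
0.12 103 minx 0.4667 maxz 0.108 hi 0.467
0.13 107 minx 0.4672 maxz 0.11 hi 0.467
0.14 107 minx 0.4676 maxz 0.109 hi 0.468
0.15 96 minx 0.4802 maxz 0.11 hi 0.481
0.16 111 minx 0.4805 maxz 0.11 hi 0.481
0.17 108 minx 0.481 maxz 0.11 hi 0.482
0.18 134 minx 0.4699 maxz 0.11 hi 0.482
0.19 80 minx 0.4703 maxz 0.11 hi 0.483
0.2 101 minx 0.4823 maxz 0.11 hi 0.483
0.21 66 minx 0.4827 maxz 0.11 hi 0.483
0.22 79 minx 0.5018 maxz 0.11 hi 0.504
[ 46,35,-10,15,-2.7,-0.6,-4.1, 46,36,-8,14,-2.7,-0.6,-4.2, 46,36,-6,13,-2.7,-0.6,-4.1, 46,37,-4,12,-2.7,-0.6,-4.2, 46,37,-1,12,-2.7,-0.6,-4.1, 46,37,1,11,-2.7,-0.6,-4.2, 46,23,10,0,0,0,0, 46,23,11,0,0,0,0, 46,22,10,0,0,0,0, 46,23,11,0,0,0,0 ]
10 rows; end [437.7 206.9   9.6]
```

Emit:
move_arm(deltas=[46,35,-10,15,-2.7,-0.6,-4.1,46,36,-8,14,-2.7,-0.6,-4.2,46,36,-6,13,-2.7,-0.6,-4.1,46,37,-4,12,-2.7,-0.6,-4.2,46,37,-1,12,-2.7,-0.6,-4.1,46,37,1,11,-2.7,-0.6,-4.2,46,0,0,0,0,0,0,46,0,0,0,0,0,0])

```text
t: 2.6
tcp_pos: [0.4308, 0.2084, 0.1356]
tool_rot: [0.624, -0.305, -0.477, -0.539]
force: [0.2, -1.0, 0.7]
finger_gap: 0.538
```

```bash
python3 - <<'E'
from h import *
d=snap("wrist","w2.png",s=1.2); s=manip.sense(); print(s["tcp_pos"].round(4) if hasattr(s["tcp_pos"],'round') else s["tcp_pos"])
w=mask(d,(0,0,170),(180,50,255))
n,l,st,cc=cv2.connectedComponentsWithStats(w); C=cloud(d)
for i in range(1,n):
    if st[i][4]>200:
        ys,xs=np.where(l==i); P=onz(d,np.c_[xs,ys],.028); r=cv2.minAreaRect((P[:,:2]*1e3).astype(np.float32)); print(r, np.median(C[ys,xs,2]))
go(46,[([.4375,.207,.010],Rt(16.4,0,-25),25)])
E
```

```text
[0.4317 0.2082 0.1364]
((446.2054748535156, 209.60760498046875), (53.84299087524414, 30.960668563842773), 16.801015853881836) 0.0278362236238842
((532.277099609375, -2.083049774169922), (83.63184356689453, 26.34755516052246), 87.26424407958984) 0.04693144231284786
((442.5930480957031, 457.4449462890625), (97.12718200683594, 47.2371826171875), 84.714111328125) 0.056321451303286515
((618.934326171875, 4.374244689941406), (92.75335693359375, 132.2764434814453), 87.46475219726562) 0.034963405965515365
((576.6029052734375, 3.5387721061706543), (13.419822692871094, 46.92463684082031), 87.36656188964844) 0.034709390506899945
((726.3839721679688, -25.716064453125), (124.2546157836914, 11.986513137817383), 87.47392272949219) 0.047112978388516885
((662.4318237304688, 695.119384765625), (120.3869400024414, 209.43272399902344), 89.84275817871094) 0.059462529626220395
((761.7984619140625, 238.20521545410156), (54.75743103027344, 202.48643493652344), 88.05689239501953) 0.12835942218163068
((777.0650634765625, 262.8363037109375), (9.408411979675293, 169.07278442382812), 87.43052673339844) 0.1345667
[... 231 characters left out ...]
) 0.09040117839917089
((863.9671020507812, 561.1078491210938), (125.41792297363281, 34.40959167480469), 28.354549407958984) 0.09045197717374874
((1180.227294921875, -233.93121337890625), (100.08887481689453, 478.2477111816406), 61.44598388671875) -0.34635130560653127
((1181.9749755859375, 99.69322204589844), (67.0051040649414, 230.3237762451172), 75.91582489013672) 0.12163260389070363
((1089.0821533203125, 748.8399047851562), (329.58428955078125, 72.12535095214844), 45.001617431640625) -0.3740897628837361
[ 46,20,7,-1,-0.3,0.2,-0.4, 46,20,7,-1,-0.3,0.3,-0.4, 46,20,8,-1,-0.3,0.2,-0.4, 46,19,8,-1,-0.2,0.3,-0.4, 46,19,8,-1,-0.3,0.2,-0.4, 46,20,8,0,-0.2,0.3,-0.5 ]
6 rows; end [437.1 207.2   9.7]
```

View pics/w2.png

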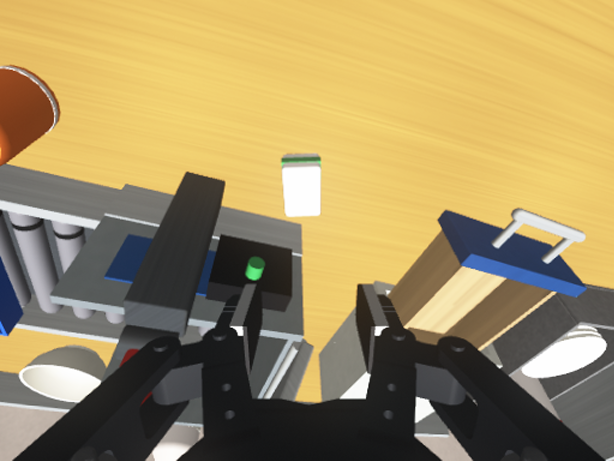

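Emit:
move_arm(deltas=[46,20,7,-1,-0.3,0.2,-0.4,46,20,7,-1,-0.3,0.3,-0.4,46,20,8,-1,-0.3,0.2,-0.4,46,19,8,-1,-0.2,0.3,-0.4,46,19,8,-1,-0.3,0.2,-0.4,46,20,8,0,-0.2,0.3,-0.5,46,0,0,0,0,0,0])

```text
t: 3.35
tcp_pos: [0.4517, 0.2247, 0.0648]
tool_rot: [0.634, -0.306, -0.473, -0.529]
force: [0.3, -0.3, 1.0]
finger_gap: 0.542
```

```bash
python3 - <<'E'
from h import *
d=snap("wrist","w3.png",s=1); s=manip.sense(); print(np.round(s["tcp_pos"],4),s["force"],Ro.from_quat(s["tool_rot"]).as_matrix()[:,0].round(3))
E
```

```text
[0.4509 0.2243 0.065 ] [-0.5433313  -0.48513134  0.18155025] [ 0.364  0.112 -0.925]
```

View pics/w3.png

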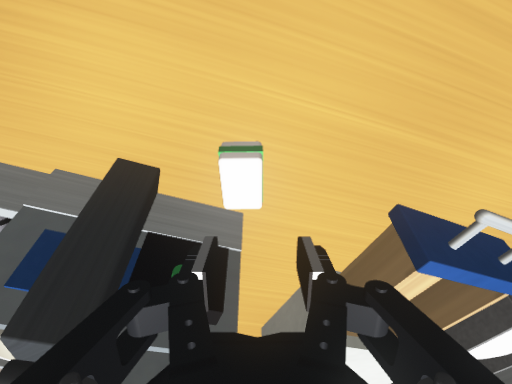

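```bash
python3 - <<'E'
from h import *
s=manip.sense(); print(np.round(s["q"],3),np.round(s["qd"],3),s["t"])
E
```

```text
[ 0.219  0.573  2.168  1.227  0.033 -2.852] [-0.008 -0.016  0.027  0.008  0.001 -0.011] 3.4
```

```bash
python3 - <<'E'
from h import *
go(46,[([.436,.210,.13],Rt(16.4,0,-12),10,3)])
E
```

```text
[ 46,-10,-1,-1,0,0,1.5, 46,-10,-1,-1,0,0,1.5, 46,-9,-1,-1,0,0,1.5, 46,-10,0,-2,-0.1,0,1.5, 46,-9,0,-1,-0.1,0.1,1.5, 46,-10,0,-2,-0.1,0.1,1.4, 46,-9,0,-1,-0.1,0.2,1.5 ]
7 rows; end [436.4 210.2 129.7]
```

Emit:
move_arm(deltas=[46,-10,-1,-1,0,0,1.5,46,-10,-1,-1,0,0,1.5,46,-9,-1,-1,0,0,1.5,46,-10,0,-2,-0.1,0,1.5,46,-9,0,-1,-0.1,0.1,1.5,46,-10,0,-2,-0.1,0.1,1.4,46,-9,0,-1,-0.1,0.2,1.5])

```text
t: 4.1
tcp_pos: [0.4382, 0.2193, 0.1123]
tool_rot: [0.613, -0.338, -0.511, -0.499]
force: [0.8, -0.2, -0.3]
finger_gap: 0.539
```

```bash
python3 - <<'E'
from h import *
s=manip.sense(); print(np.round(s["q"],3),np.round(s["tcp_pos"],4),Ro.from_quat(s["tool_rot"]).as_matrix().round(3).tolist())
go(46,[([.434,.206,.10],Rt(16.4,0,-12),10,3)])
E
```

```text
[ 0.206  0.439  2.071  0.12   0.367 -1.762] [0.4382 0.2193 0.1123] [[0.249, -0.924, -0.29], [0.096, -0.274, 0.957], [-0.964, -0.266, 0.021]]
[ 46,5,5,-6,0,0.6,1.7, 46,5,6,-6,0.1,0.6,1.7 ]
2 rows; end [433.9 205.7  99.7]
```

Emit:
move_arm(deltas=[46,5,5,-6,0,0.6,0.7,46,5,6,-6,0.1,0.6,0.7,46,0,0,0,0,0,0,46,0,0,0,0,0,0])

```text
t: 4.5
tcp_pos: [0.4331, 0.2061, 0.097]
tool_rot: [0.613, -0.352, -0.512, -0.489]
force: [1.2, 0.3, 0.2]
finger_gap: 0.54
```

```bash
python3 - <<'E'
from h import *
s=manip.sense(); print(np.round(s["q"],3),np.round(s["tcp_pos"],4),Ro.from_quat(s["tool_rot"]).as_matrix().round(3).tolist())
go(46,[([.434,.206,.04],Rt(16.4,0,-13),12,3)])
E
```

```text
[ 0.194  0.468  2.085  0.072  0.349 -1.728] [0.4331 0.2061 0.097 ] [[0.229, -0.931, -0.283], [0.07, -0.274, 0.959], [-0.971, -0.24, 0.002]]
[ 46,11,3,0,0,0,0.2, 46,11,2,0,0,0,0.2, 46,11,3,0,0,0,0.2, 46,11,2,0,0,0,0.1, 46,12,3,0,0,0.1,0.2 ]
5 rows; end [433.5 206.3  39.5]
```

Emit:
move_arm(deltas=[46,11,3,0,0,0,0.2,46,11,2,0,0,0,0.2,46,11,3,0,0,0,0.2,46,11,2,0,0,0,0.1,46,12,3,0,0,0.1,0.2,46,0,0,0,0,0,0])

```text
t: 5.1
tcp_pos: [0.4335, 0.2066, 0.0383]
tool_rot: [0.61, -0.357, -0.516, -0.484]
force: [-1.1, 1.0, 0.2]
finger_gap: 0.539
```

```bash
python3 - <<'E'
from h import *
s=manip.sense(); print(np.round(s["q"],3),np.round(s["tcp_pos"],4),Ro.from_quat(s["tool_rot"]).as_matrix().round(3).tolist())
d=snap("wrist","w4.png",s=1)
go(46,[([.434,.206,.009],Rt(16.4,0,-13),12,3)])
E
```

```text
[ 0.197  0.609  2.107  0.103  0.203 -1.759] [0.4335 0.2066 0.0383] [[0.213, -0.935, -0.283], [0.064, -0.276, 0.959], [-0.975, -0.223, 0.001]]
[ 46,10,2,0,0,0,0, 46,10,2,0,0,0,0, 46,9,3,-1,0,0,0 ]
3 rows; end [433.8 205.6   9.2]
```

View pics/w4.png

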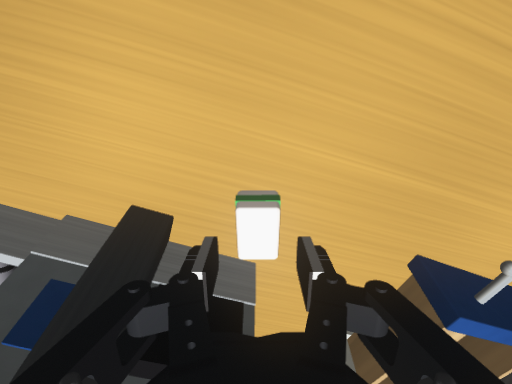

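The block lies centred between the pads, at px (258,232). I'll go down and grip it.

Emit:
move_arm(deltas=[46,10,2,0,0,0,0,46,10,2,0,0,0,0,46,9,3,-1,0,0,0,46,0,0,0,0,0,0], force=30)

```text
t: 5.55
tcp_pos: [0.4339, 0.2055, 0.0092]
tool_rot: [0.61, -0.357, -0.515, -0.485]
force: [0.0, -0.6, 0.5]
finger_gap: 0.539
```

Emit:
move_arm(deltas=[20,0,0,0,0,0,0,20,0,0,0,0,0,0,20,0,0,0,0,0,0,20,0,0,0,0,0,0,20,0,0,0,0,0,0], force=30)

```text
t: 6.05
tcp_pos: [0.4349, 0.2058, 0.0108]
tool_rot: [0.611, -0.356, -0.514, -0.485]
force: [1.2, -1.0, 0.3]
finger_gap: 0.238
```

```bash
python3 - <<'E'
from h import *
s=manip.sense(); print(np.round(s["q"],3),np.round(s["tcp_pos"],4),s["force"],s["finger_gap"]*85.4)
go(20,[([.432,.207,.06],None,12),([.420,.22,.15],None,25)])
E
```

```text
[ 0.195  0.678  2.12   0.183  0.117 -1.842] [0.4349 0.2058 0.0108] [ 1.17070647 -1.04201957  0.32591561] 20.29032801772737
[ 20,-10,-2,0,0,0,0, 20,-10,-2,0,0,0,0, 20,-9,-2,1,0,0,0, 20,-10,-1,0,0,0,0, 20,-9,-2,1,0,0,0, 20,-22,-3,4,0,0,0, 20,-23,-3,4,0,0,0, 20,-22,-3,4,0,0,0, 20,-23,-4,4,0,0,0 ]
9 rows; end [420.2 220.2 150.2]
```

```bash
python3 - <<'E'
from h import *
d=snap("wrist","w5.png",s=1);d=snap("side","s5.png",(170,130,330,260),4)
E
```

```text
(no output)
```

View pics/w5.png

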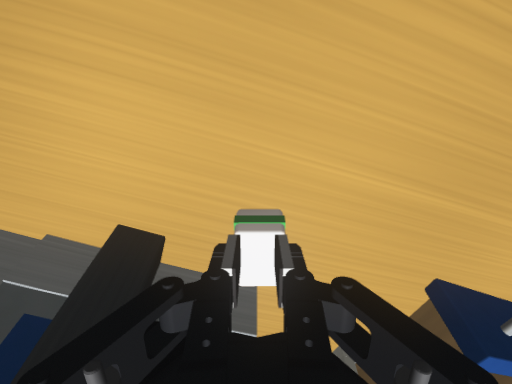

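View pics/s5.png

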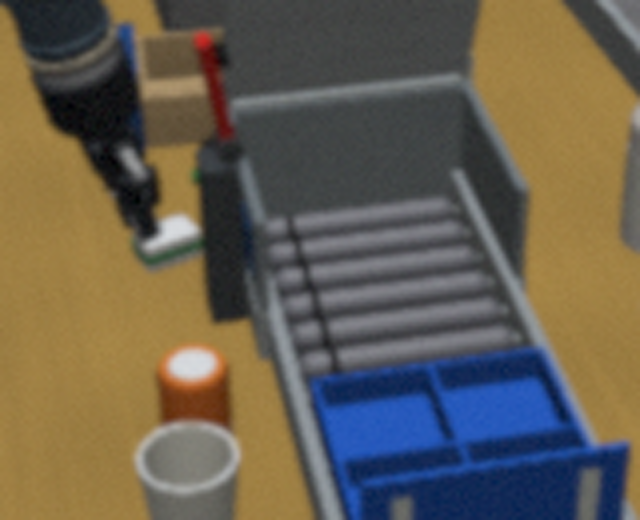

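```bash
python3 - <<'E'
from h import *
d=snap("wrist"); C=cloud(d); s=manip.sense(); R=Ro.from_quat(s["tool_rot"]).as_matrix()
for p in [(258,225),(258,232),(258,250),(258,270),(258,280),(234,240),(232,250),(232,265),(228,290),(284,240),(284,250),(284,270),(290,290),(200,200)]:
    X=C[p[1],p[0]]; print(p,X.round(4),((X-s["tcp_pos"])@R*1e3).round(1))
E
```

```text
(258, 225) [0.4256 0.2031 0.0197] [-11.    7.2   0. ]
(258, 232) [0.4254 0.2031 0.0269] [-18.    5.8   0. ]
(258, 250) [0.4382 0.2069 0.0285] [-16.6  -7.5   0.1]
(258, 270) [0.4563 0.2123 0.0278] [-11.5 -25.8   0.1]
(258, 280) [0.4642 0.2146 0.0293] [-11.1 -34.1   0.1]
(234, 240) [0.4216 0.1882 0.0433] [-35.7   9.8 -13.2]
(232, 250) [0.4189 0.1872 0.0541] [-46.9  10.1 -13.3]
(232, 265) [0.4158 0.1875 0.0671] [-60.2   9.9 -12.2]
(228, 290) [0.4101 0.186  0.0859] [-79.9  11.4 -12. ]
(284, 240) [0.4134 0.2142 0.0438] [-36.3  10.1  14.1]
(284, 250) [0.4107 0.2122 0.055 ] [-48.   10.7  13. ]
(284, 270) [0.4102 0.2108 0.069 ] [-61.8   8.3  11.7]
(290, 290) [0.4039 0.2096 0.0853] [-79.1  10.8  12.4]
(200, 200) [ 4.313e-01  1.633e-01 -4.000e-04] [  7.3  17.5 -39.8]
```

```bash
python3 - <<'E'
from h import *
d=snap("wrist"); C=cloud(d); s=manip.sense(); R=Ro.from_quat(s["tool_rot"]).as_matrix()
for u in (226,230,234,238,242,276,280,284,288):
    print(u,[tuple(((C[v,u]-s["tcp_pos"])@R*1e3).round(0).astype(int)) for v in range(226,262,4)])
save(d,"w5z.png",(180,190,340,330),4)
E
```

```text
226 [(np.int64(11), np.int64(-4), np.int64(-23)), (np.int64(12), np.int64(-8), np.int64(-23)), (np.int64(13), np.int64(-11), np.int64(-24)), (np.int64(13), np.int64(-15), np.int64(-24)), (np.int64(15), np.int64(-19), np.int64(-24)), (np.int64(-44), np.int64(11), np.int64(-17)), (np.int64(-47), np.int64(10), np.int64(-16)), (np.int64(-51), np.int64(10), np.int64(-16)), (np.int64(-54), np.int64(10), np.int64(-16))]
230 [(np.int64(12), np.int64(-4), np.int64(-20)), (np.int64(12), np.int64(-8), np.int64(-20)), (np.int64(-29), np.int64(10), np.int64(-16)), (np.int64(-35), np.int64(11), np.int64(-15)), (np.int64(-39), np.int64(10), np.int64(-15)), (np.int64(-44), np.int64(11), np.int64(-15)), (np.int64(-47), np.int64(10), np.int64(-14)), (np.int64(-52), np.int64(11), np.int64(-14)), (np.int64(-55), np.int64(10), np.int64(-14))]
234 [(np.int64(-9), np.int64(6), np.int64(-15)), (np.int64(13), np.int64(-8), np.int64(-18)), (np.int64(-29), np.int64(10), np.int64(-14)), (np.int64(-35), np.int64(11), np.int64(-13)), (np.int64(-38), np.int64(10), np.int64(-13)), (np.int64(-43), np.int64(10), np.i
[... 1909 characters left out ...]
64(10), np.int64(15)), (np.int64(-36), np.int64(11), np.int64(14)), (np.int64(-39), np.int64(10), np.int64(14)), (np.int64(-44), np.int64(11), np.int64(13)), (np.int64(-47), np.int64(10), np.int64(13)), (np.int64(-51), np.int64(10), np.int64(13)), (np.int64(-54), np.int64(10), np.int64(12))]
288 [(np.int64(13), np.int64(-5), np.int64(22)), (np.int64(12), np.int64(-7), np.int64(22)), (np.int64(15), np.int64(-12), np.int64(23)), (np.int64(14), np.int64(-15), np.int64(23)), (np.int64(-40), np.int64(11), np.int64(16)), (np.int64(-44), np.int64(11), np.int64(15)), (np.int64(-47), np.int64(10), np.int64(15)), (np.int64(-50), np.int64(10), np.int64(15)), (np.int64(-55), np.int64(10), np.int64(14))]
```

View pics/w5z.png

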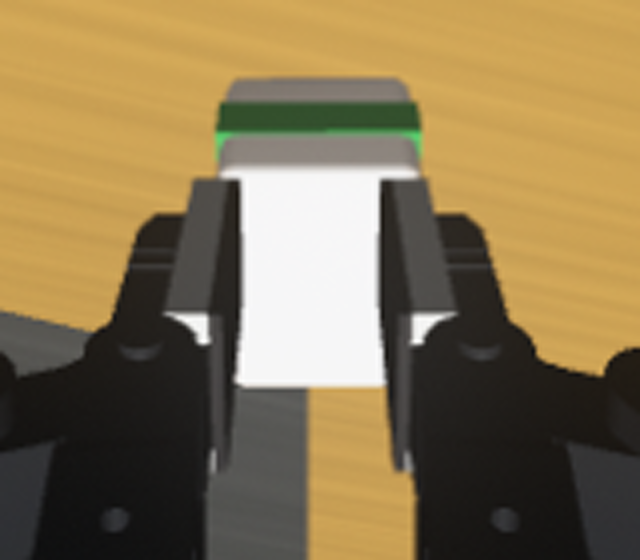

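```bash
python3 - <<'E'
from h import *
d=dict(np.load("w1.npz")); C=cloud(d); p=np.array([.3831,.1156,.3211]); R=np.array([[0.005, -1.0, 0.007], [-0.002, 0.007, 1.0], [-1.0, -0.005, -0.002]])
T=(C-p)@R*1e3
for nm,T in (("open",T),):
    m=(T[...,0]>-60)&(T[...,0]<5)&(abs(T[...,2])<70)&(abs(T[...,1])<15)
    ys,xs=np.where(m); Q=T[m]; o=np.argsort(-Q[:,0])[:12]; print(nm,[(xs[i],ys[i],Q[i].round(0).tolist()) for i in o])
d=snap("wrist"); C=cloud(d); s=manip.sense(); R=Ro.from_quat(s["tool_rot"]).as_matrix(); T=(C-s["tcp_pos"])@R*1e3
E
```

```text
open [(np.int64(180), np.int64(264), [-39.0, -4.0, -43.0]), (np.int64(180), np.int64(263), [-39.0, -3.0, -43.0]), (np.int64(180), np.int64(265), [-39.0, -4.0, -43.0]), (np.int64(179), np.int64(256), [-39.0, 1.0, -43.0]), (np.int64(334), np.int64(263), [-39.0, -3.0, 42.0]), (np.int64(335), np.int64(255), [-39.0, 2.0, 42.0]), (np.int64(179), np.int64(254), [-39.0, 3.0, -43.0]), (np.int64(336), np.int64(251), [-39.0, 5.0, 42.0]), (np.int64(334), np.int64(264), [-40.0, -3.0, 42.0]), (np.int64(180), np.int64(266), [-40.0, -5.0, -43.0]), (np.int64(334), np.int64(268), [-40.0, -6.0, 42.0]), (np.int64(178), np.int64(248), [-40.0, 7.0, -43.0])]
```

```bash
python3 - <<'E'
from h import *
go(46,[([.438,.207,.03],Rt(16.4,0,-10),10,3)])
E
```

```text
[ 46,-9,-4,0,0,0,1.6, 46,-9,-4,0,0,0,1.5 ]
2 rows; end [438.5 206.9  29.9]
```

Emit:
move_arm(deltas=[46,0,0,0,0,0,0,46,0,0,0,0,0,0,46,0,0,0,0,0,0,46,-9,-4,0,0,0,1.6,46,-9,-4,0,0,0,1.5,46,0,0,0,0,0,0])

```text
t: 6.9
tcp_pos: [0.441, 0.2074, 0.031]
tool_rot: [0.602, -0.371, -0.526, -0.472]
force: [1.2, 0.1, 0.2]
finger_gap: 0.541
```

```bash
python3 - <<'E'
from h import *
s=manip.sense(); print(np.round(s["q"],3),np.round(s["tcp_pos"],4),Ro.from_quat(s["tool_rot"]).as_matrix().round(3).tolist(),s["finger_gap"])
go(46,[([.438,.207,-.02],Rt(16.4,0,-10),8,3)])
E
```

```text
[ 0.199  0.628  2.056  0.056  0.279 -1.712] [0.441  0.2074 0.031 ] [[0.171, -0.944, -0.283], [0.05, -0.279, 0.959], [-0.984, -0.178, -0.0]] 0.5406248736217346
[ 46,7,2,0,0,0,0, 46,7,2,0,0,0,0, 46,7,2,0,0,0,0, 46,7,2,0,0,0,0, 46,7,1,0,0,0,0, 46,7,2,0,0,0,0.1, 46,8,1,0,0,0,0.2 ]
7 rows; end [438.2 206.6 -20.3]
```

Emit:
move_arm(deltas=[46,7,2,0,0,0,0,46,7,2,0,0,0,0,46,7,2,0,0,0,0,46,7,2,0,0,0,0,46,7,1,0,0,0,0,46,0,0,0,0,0,0])

```text
t: 7.5
tcp_pos: [0.435, 0.2059, -0.0076]
tool_rot: [0.6, -0.373, -0.528, -0.471]
force: [0.3, 0.3, 0.3]
finger_gap: 0.537
```

Emit:
move_arm(deltas=[46,5,1,0,0,0,0,46,5,1,0,0,0,0,46,4,1,0,0,0,0])

```text
t: 7.8
tcp_pos: [0.4355, 0.206, -0.0208]
tool_rot: [0.601, -0.372, -0.527, -0.471]
force: [-1.0, -0.7, -1.0]
finger_gap: 0.54
```

```bash
python3 - <<'E'
from h import *
s=manip.sense(); print(np.round(s["q"],3),np.round(s["tcp_pos"],4),s["force"])
d=snap("wrist","w6.png"); C=cloud(d); R=Ro.from_quat(s["tool_rot"]).as_matrix(); T=(C-s["tcp_pos"])@R*1e3
m=(T[...,0]>-60)&(T[...,0]<-15)&(abs(T[...,2])>19)&(abs(T[...,2])<45)&(T[...,1]>8)&(T[...,1]<13); Q=T[m];print(Q[np.argsort(-Q[:,0])[:4]].round(0), C[m][np.argsort(-Q[:,0])[:2]].round(3))
E
```

```text
[ 0.199  0.75   2.081  0.115  0.137 -1.772] [ 0.4355  0.206  -0.0208] [-0.98252824 -0.72548776 -0.97034732]
[[-21.   8. -23.]
 [-21.   9. -28.]
 [-21.   8. -22.]
 [-21.   9. -22.]] [[ 0.431  0.18  -0.001]
 [ 0.431  0.176 -0.001]]
```

View pics/w6.png

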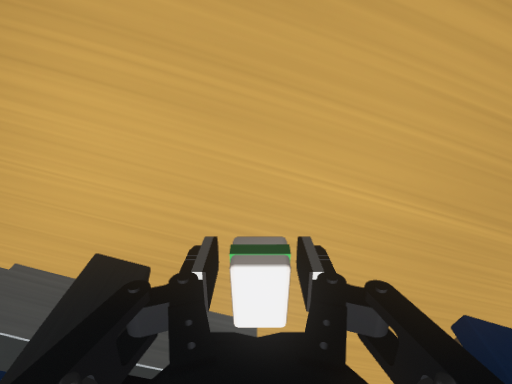

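The nominal TCP is 21 mm below the table with no contact force. So the real fingertips end about 26–39 mm short of it, as the depth image shows. The block now sits between the pads, so I'll close.

Emit:
move_arm(deltas=[20,0,0,0,0,0,0,20,0,0,0,0,0,0,20,0,0,0,0,0,0,20,0,0,0,0,0,0,20,0,0,0,0,0,0], force=30)

```text
t: 8.35
tcp_pos: [0.4354, 0.206, -0.0204]
tool_rot: [0.601, -0.372, -0.527, -0.471]
force: [-0.4, 1.0, 0.3]
finger_gap: 0.367
```

```bash
python3 - <<'E'
from h import *
s=manip.sense(); print(np.round(s["q"],3),np.round(s["tcp_pos"],4),s["force"])
go(20,[([.433,.207,.12],None,18)])
E
```

```text
[ 0.199  0.749  2.082  0.114  0.138 -1.771] [ 0.4354  0.206  -0.0204] [-0.44823674  0.96262181  0.33272719]
[ 20,-17,-3,0,0,0,0, 20,-17,-3,0,0,0,0, 20,-17,-3,0,0,0,0, 20,-18,-3,0,0,0,0, 20,-17,-3,0,0,0,0, 20,-18,-2,1,0,0,0, 20,-17,-3,0,0,0,0, 20,-18,-2,1,0,0,0 ]
8 rows; end [432.4 207.1 120.3]
```

Emit:
move_arm(deltas=[20,-17,-3,0,0,0,0,20,-17,-3,0,0,0,0,20,-17,-3,0,0,0,0,20,-18,-3,0,0,0,0,20,-17,-3,0,0,0,0,20,-18,-2,1,0,0,0,20,-17,-3,0,0,0,0,20,-18,-2,1,0,0,0])

```text
t: 9.15
tcp_pos: [0.4321, 0.207, 0.1209]
tool_rot: [0.601, -0.372, -0.527, -0.471]
force: [-1.0, -0.4, -1.3]
finger_gap: 0.368
```

```bash
python3 - <<'E'
from h import *
s=manip.sense(); print(np.round(s["q"],3),np.round(s["tcp_pos"],4),s["force"],s["finger_gap"]*85.4)
d=snap("wrist","w7.png"); C=cloud(d); R=Ro.from_quat(s["tool_rot"]).as_matrix(); T=(C-s["tcp_pos"])@R*1e3
for v in range(240,380,8): print(v,T[v,258].round(0).tolist(),T[v,210].round(0).tolist(),C[v,258].round(3))
E
```

```text
[ 0.203  0.423  2.011  0.029  0.534 -1.679] [0.4321 0.207  0.1209] [-0.99367367 -0.40754294 -1.26159352] 31.44596910914925
240 [-27.0, 5.0, -0.0] [28.0, -25.0, -39.0] [0.422 0.204 0.147]
248 [-36.0, 5.0, -0.0] [-38.0, 6.0, -26.0] [0.422 0.204 0.155]
256 [-41.0, 3.0, -0.0] [-46.0, 6.0, -25.0] [0.422 0.204 0.161]
264 [-48.0, 3.0, -0.0] [-60.0, 10.0, -22.0] [0.422 0.204 0.168]
272 [-49.0, -1.0, -0.0] [-68.0, 11.0, -21.0] [0.425 0.205 0.17 ]
280 [-49.0, -6.0, -0.0] [-74.0, 12.0, -20.0] [0.43  0.206 0.17 ]
288 [-48.0, -12.0, -0.0] [-79.0, 11.0, -19.0] [0.435 0.208 0.17 ]
296 [-47.0, -18.0, -0.0] [-84.0, 12.0, -18.0] [0.442 0.21  0.17 ]
304 [-46.0, -24.0, -0.0] [-93.0, 16.0, -17.0] [0.447 0.211 0.171]
312 [-44.0, -32.0, 0.0] [-97.0, 16.0, -16.0] [0.455 0.214 0.17 ]
320 [-43.0, -39.0, 0.0] [-100.0, 16.0, -16.0] [0.462 0.216 0.17 ]
328 [-7.0, -81.0, 0.0] [-104.0, 16.0, -15.0] [0.507 0.229 0.142]
336 [170.0, -275.0, 1.0] [-107.0, 17.0, -14.0] [0.719 0.293 0.001]
344 [-104.0, 10.0, -0.0] [-110.0, 16.0, -14.0] [0.406 0.199 0.222]
352 [-108.0, 11.0, -0.0] [-112.0, 16.0, -14.0] [0.404 0.198 0.225]
360 [-110.0, 10.0, -0.0] [-115.0, 16.0, -13.0] [0.404 0.198 0.227]
368 [-112.0, 10.0, -0.0] [-119.0, 18.0, -12.0] [0.404 0.198 0.23 ]
376 [-115.0, 10.0, -0.0] [-122.0, 19.0, -12.0] [0.403 0.198 0.232]
```

View pics/w7.png

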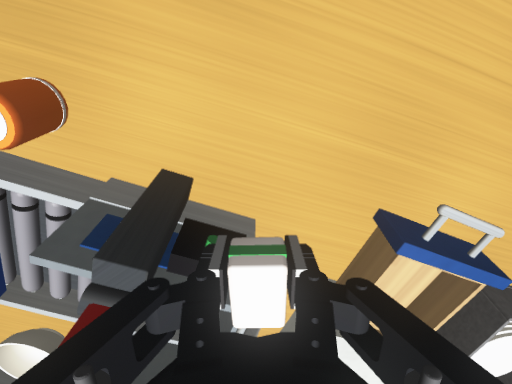

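```bash
python3 - <<'E'
from h import *
R=Rt(-5.3,0,-10)
go(20,[([.43,.38,.15],R,25,4),([.503,.4145,.10],None,25),([.503,.4145,.05],None,20)])
E
```

```text
[ 20,-3,-7,24,3.1,0.5,0, 20,-3,-6,24,3.1,0.6,0, 20,-3,-4,24,3,0.5,0, 20,-3,-3,25,3.1,0.6,0, 20,-3,-2,25,3,0.6,0, 20,-4,-1,24,3.1,0.5,0.1, 20,-4,1,25,3,0.6,0.2, 20,15,-15,10,0,0,0, 20,15,-15,10,0,0,0, 20,16,-15,10,0,0,0 ]
[ 20,15,-15,11,0,0,0, 20,16,3,0,0,0,0, 20,17,3,0,0,0,0, 20,16,2,0,0,0,0 ]
14 rows; end [503.4 414.7  50.5]
```

Emit:
move_arm(deltas=[20,-3,-7,24,3.1,0.5,0,20,-3,-6,24,3.1,0.6,0,20,-3,-4,24,3,0.5,0,20,-3,-3,25,3.1,0.6,0,20,-3,-2,25,3,0.6,0,20,-4,-1,24,3.1,0.5,0.1,20,-4,1,25,3,0.6,0.2])

```text
t: 9.9
tcp_pos: [0.4281, 0.3807, 0.146]
tool_rot: [-0.519, 0.482, 0.43, 0.56]
force: [1.0, 0.1, -0.1]
finger_gap: 0.366
```

Emit:
move_arm(deltas=[20,15,-15,10,0,0,0,20,15,-15,10,0,0,0,20,16,-15,10,0,0,0,20,15,-15,11,0,0,0,20,0,0,0,0,0,0])

```text
t: 10.4
tcp_pos: [0.503, 0.4145, 0.094]
tool_rot: [-0.519, 0.481, 0.43, 0.56]
force: [-0.2, 0.1, 0.2]
finger_gap: 0.37
```

```bash
python3 - <<'E'
from h import *
s=manip.sense(); print(np.round(s["q"],3),np.round(s["tcp_pos"],4),s["force"],s["finger_gap"]*85.4,Ro.from_quat(s["tool_rot"]).as_matrix().round(3).tolist())
d=snap("wrist","w8.png"); d=snap("side","s8.png",(130,90,290,210),4);d=snap("top","t8.png",(60,80,220,240),4)
go(20,[([.503,.4145,.004],Rt(-5.3,0,-10),16,3)])
E
```

```text
[ 0.571  0.661  1.555 -0.147  0.8   -0.811] [0.503  0.4145 0.094 ] [-0.22927703  0.06501207  0.22839213] 31.579489713587137 [[0.167, -0.982, 0.093], [-0.018, 0.091, 0.996], [-0.986, -0.168, -0.003]]
[ 20,15,2,0,0,0,0, 20,15,2,0,0,0,0, 20,15,2,0,0,0,-0.1, 20,15,2,0,0,0,-0.1, 20,16,3,1,0,0,-0.1, 20,15,2,0,0,-0.2,-0.1 ]
6 rows; end [503.1 414.    4. ]
```

View pics/w8.png

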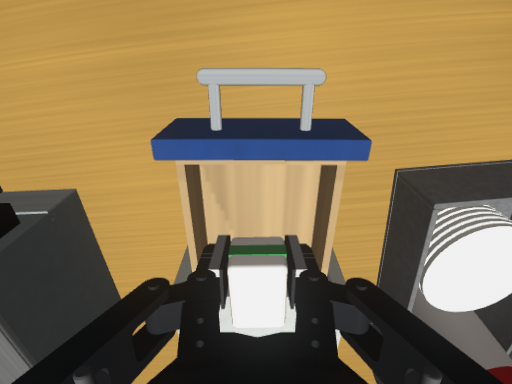

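View pics/s8.png

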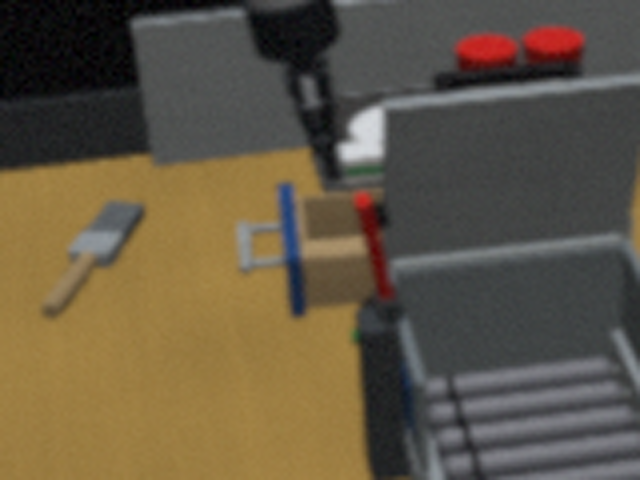

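Emit:
move_arm(deltas=[20,15,2,0,0,0,0,20,15,2,0,0,0,0,20,15,2,0,0,0,0,20,15,2,0,0,0,0,20,15,2,0,0,0,0,20,0,0,0,0,0,0])

```text
t: 11.15
tcp_pos: [0.5027, 0.4126, 0.0177]
tool_rot: [-0.519, 0.483, 0.43, 0.559]
force: [-0.3, 0.1, -0.6]
finger_gap: 0.371
```

Emit:
move_arm(deltas=[20,7,1,0,0,0,0,20,6,1,0,0,0,0,20,0,0,0,0,0,0])

```text
t: 11.45
tcp_pos: [0.5044, 0.4136, 0.0072]
tool_rot: [-0.519, 0.481, 0.43, 0.56]
force: [-0.8, 0.5, -0.4]
finger_gap: 0.365
```

```bash
python3 - <<'E'
from h import *
s=manip.sense(); print(np.round(s["tcp_pos"],4),s["force"],s["finger_gap"]*85.4)
d=snap("wrist","w9.png"); C=cloud(d)
for p in [(258,265),(258,280),(258,300),(258,315),(200,140),(258,240)]: print(p,C[p[1],p[0]].round(4))
E
```

```text
[0.5044 0.4136 0.0072] [-0.78837176  0.48360116 -0.42471183] 31.21353794768364
(258, 265) [0.4948 0.4149 0.054 ]
(258, 280) [0.5036 0.4141 0.0558]
(258, 300) [0.5176 0.4128 0.0568]
(258, 315) [0.5312 0.4116 0.0559]
(200, 140) [ 4.425e-01  3.844e-01 -3.000e-04]
(258, 240) [0.4946 0.4149 0.0335]
```

View pics/w9.png

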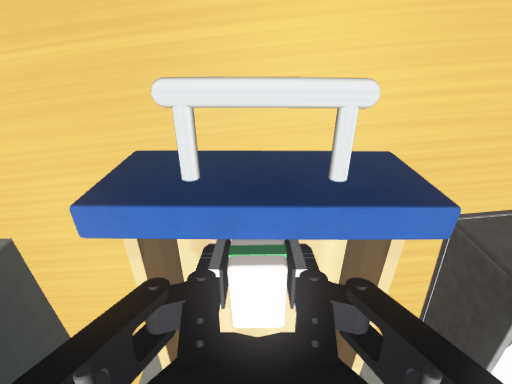

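Emit:
move_arm(deltas=[20,4,1,0,0,0,0,20,0,0,0,0,0,0,44,0,0,0,0,0,0,44,0,0,0,0,0,0,44,0,0,0,0,0,0,44,-12,-2,0,0,0,0,44,-20,-4,0,0,0,0,44,-25,-4,0,0,0,0,44,-30,-5,0,0,0,0,44,-30,-6,0,0,0,0])

```text
t: 12.5
tcp_pos: [0.5051, 0.414, 0.1244]
tool_rot: [-0.519, 0.481, 0.43, 0.56]
force: [0.1, -0.0, -0.3]
finger_gap: 0.514
```

```bash
python3 - <<'E'
from h import *
s=manip.sense(); print(np.round(s["tcp_pos"],4),s["force"],s["finger_gap"]*85.4)
d=snap("wrist","w10.png"); np.savez("w10.npz",**d); C=cloud(d)
for z0,z1,n in((.07,.082,"panel top"),(.046,.066,"handle")):
    Q=C[(C[...,2]>z0)&(C[...,2]<z1)&(C[...,1]>.3)&(C[...,1]<.52)&(C[...,0]>.38)&(C[...,0]<(.47 if n[0]=="p" else .435))]
    r=cv2.minAreaRect((Q[:,:2]*1e3).astype(np.float32)); print(n,len(Q),r,np.percentile(Q[:,2],[5,50,95]).round(4))
E
```

```text
[0.5051 0.414  0.1244] [ 0.08486476 -0.02735488 -0.2801535 ] 43.92995840284955
panel top 4090 ((453.85736083984375, 420.97265625), (144.24993896484375, 15.603404998779297), 84.55810546875) [0.0734 0.0777 0.0788]
handle 2201 ((421.6614685058594, 424.2030334472656), (84.75523376464844, 31.886777877807617), 85.1532974243164) [0.0536 0.0564 0.0584]
```

View pics/w10.png

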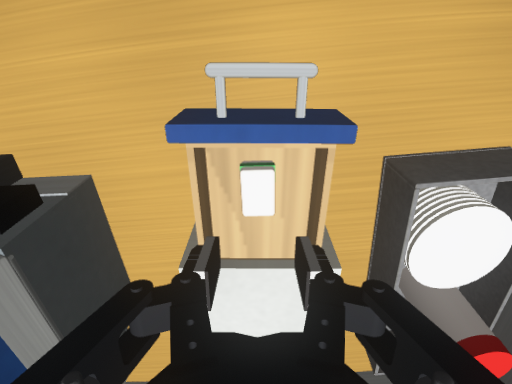

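```bash
python3 - <<'E'
from h import *
R=Rt(-5.3,0,-10)
go(0,[([.388,.4265,.12],R,25,4),([.388,.4265,.007],None,20)])
E
```

```text
[ 0,-2,24,0,0,0,0, 0,-2,24,0,0,0,0, 0,-2,24,0,0,0,0, 0,-3,25,0,0,0.1,0.1, 0,-2,24,-1,0,0.2,0.1, 0,19,3,0,0,0,0, 0,18,3,0,0,0,0, 0,19,3,0,0,0,0, 0,18,4,0,0,0,0, 0,19,3,0,0,0,0 ]
[ 0,18,4,0,0,0,0 ]
11 rows; end [387.7 426.4   7.2]
```

Emit:
move_arm(deltas=[0,-2,24,0,0,0,0,0,-2,24,0,0,0,0,0,-2,24,0,0,0,0,0,-3,25,0,0,0.1,0.1,0,-2,24,-1,0,0.2,0.1,0,19,3,0,0,0,0,0,18,3,0,0,0,0,0,19,3,0,0,0,0,0,18,4,0,0,0,0,0,19,3,0,0,0,0])

```text
t: 13.55
tcp_pos: [0.3846, 0.424, 0.019]
tool_rot: [-0.52, 0.483, 0.43, 0.559]
force: [1.0, -0.7, 0.2]
finger_gap: -0.002
```

Emit:
move_arm(deltas=[0,18,4,0,0,0,0,0,0,0,0,0,0,0])

```text
t: 13.75
tcp_pos: [0.3822, 0.4225, -0.0011]
tool_rot: [-0.52, 0.485, 0.43, 0.557]
force: [-0.4, -0.8, 0.0]
finger_gap: 0.001
```

```bash
python3 - <<'E'
from h import *
s=manip.sense(); print(np.round(s["q"],3),np.round(s["tcp_pos"],4),s["force"],s["finger_gap"]*85.4)
d=snap("wrist","w11.png")
R=Ro.from_quat(s["tool_rot"]).as_matrix(); print(R.round(3).tolist())
u=np.array([.9957,-.0926,0]); go(0,[(s["tcp_pos"]+.1*u,None,10)])
E
```

```text
[ 0.711  0.752  1.783 -0.255  0.514 -0.551] [ 0.3822  0.4225 -0.0011] [-0.43657368 -0.83888428  0.03025295] 0.10118486952987223
[[0.161, -0.983, 0.093], [-0.025, 0.09, 0.996], [-0.987, -0.163, -0.01]]
[ 0,2,-10,0,0,0,0, 0,2,-10,0,0,0,0, 0,2,-10,0,0,0,0, 0,2,-10,0,0,0,0, 0,2,-10,0,0,0,0, 0,1,-10,0,0,0,0, 0,2,-9,0,0,0,0, 0,1,-10,0,0,0,0, 0,2,-9,0,0,0,0, 0,1,-10,-1,0,0,0 ]
10 rows; end [481.8 412.9  -0.7]
```

View pics/w11.png

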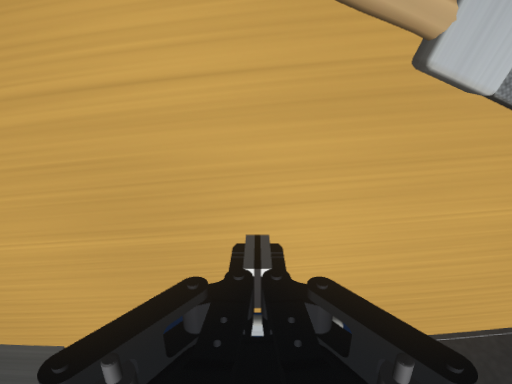

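Emit:
move_arm(deltas=[0,2,-10,0,0,0,0,0,2,-10,0,0,0,0,0,2,-10,0,0,0,0,0,2,-10,0,0,0,0,0,2,-10,0,0,0,0,0,1,-10,0,0,0,0,0,2,-9,0,0,0,0,0,1,-10,0,0,0,0,0,2,-9,0,0,0,0,0,1,-10,-1,0,0,0])

```text
t: 14.8
tcp_pos: [0.4827, 0.4132, -0.0005]
tool_rot: [-0.52, 0.483, 0.43, 0.558]
force: [-1.8, 0.5, -1.4]
finger_gap: 0.001
```

Emit:
move_arm(deltas=[0,1,-5,0,0,0,0,0,1,-5,0,0,0,0,0,1,-5,0,0,0,0])

```text
t: 15.1
tcp_pos: [0.4976, 0.4117, -0.0007]
tool_rot: [-0.52, 0.483, 0.43, 0.558]
force: [-1.6, 0.1, 1.6]
finger_gap: 0.001
```

```bash
python3 - <<'E'
from h import *
s=manip.sense(); print(np.round(s["tcp_pos"],4),s["force"])
d=snap("top","t12.png",(60,80,220,240),4); C=cloud(d)
E
```

```text
[ 0.4976  0.4117 -0.0007] [-1.59082941  0.11095192  1.577348  ]
```

View pics/t12.png

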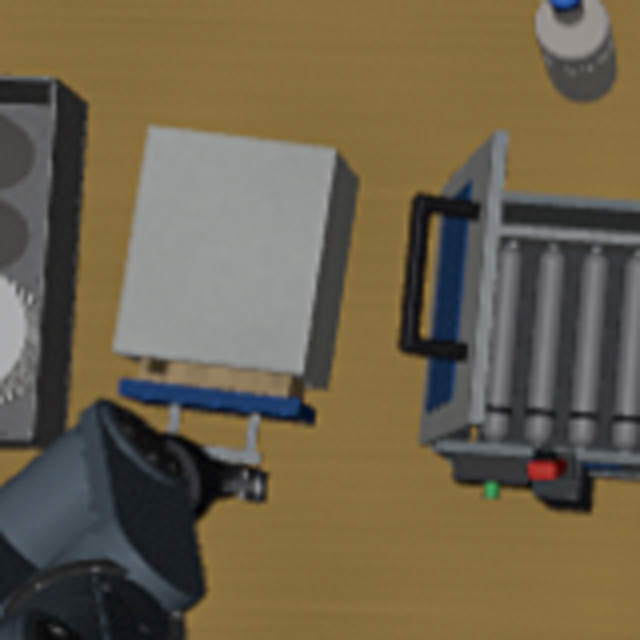

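The drawer is still about 15–20 mm open, so I'll keep pushing.

Emit:
move_arm(deltas=[0,1,-5,0,0,0,0,0,1,-5,0,0,0,0,0,1,-5,0,0,0,0])

```text
t: 15.45
tcp_pos: [0.5128, 0.4103, -0.0013]
tool_rot: [-0.52, 0.483, 0.43, 0.558]
force: [-0.6, -0.6, 0.6]
finger_gap: -0.002
```

Emit:
move_arm(deltas=[0,0,-3,0,0,0,0,0,1,-3,0,0,0,0])

```text
t: 15.65
tcp_pos: [0.5155, 0.4096, -0.0018]
tool_rot: [-0.518, 0.486, 0.43, 0.557]
force: [-14.1, 3.7, 6.3]
finger_gap: -0.004
```

Emit:
move_arm(deltas=[0,0,-3,0,0,0,0,0,1,-3,0,0,0,0])

```text
t: 15.85
tcp_pos: [0.5153, 0.4089, -0.0026]
tool_rot: [-0.517, 0.489, 0.432, 0.554]
force: [-24.8, 7.8, 13.5]
finger_gap: 0.002
```

Emit:
move_arm(deltas=[0,-1,10,0,0,0,0,0,-2,15,0,0,0,0,0,-3,20,0,0,0,0,0,-25,15,0,0,0,0,0,-40,0,0,0,0,0,0,-40,0,0,0,0,0])

```text
t: 16.45
tcp_pos: [0.4465, 0.4168, 0.0986]
tool_rot: [-0.52, 0.484, 0.43, 0.558]
force: [1.3, 0.2, -0.1]
finger_gap: 0.001
```

```bash
python3 - <<'E'
from h import *
s=manip.sense(); print(np.round(s["tcp_pos"],4),s["force"])
d=snap("top","t13.png",s=1.5); d=snap("wrist","w13.png")
E
```

```text
[0.4465 0.4168 0.0986] [ 1.25049863  0.18241594 -0.14534673]
```

View pics/t13.png

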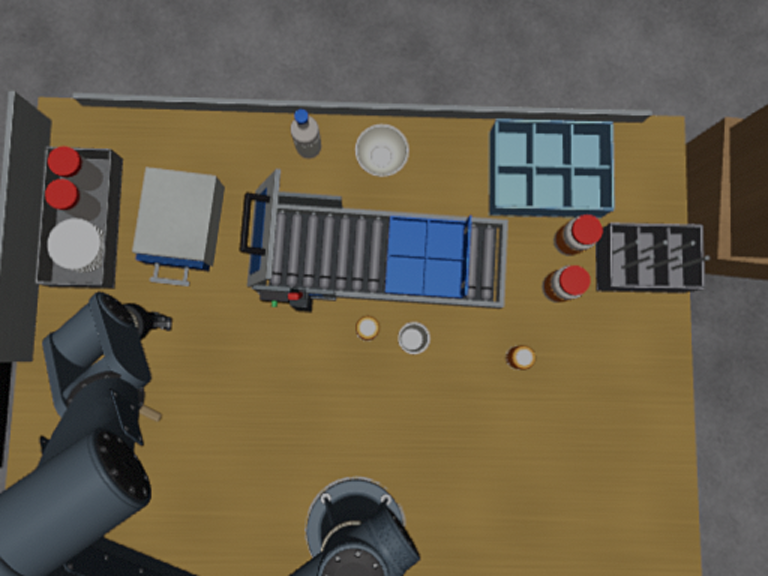

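View pics/w13.png

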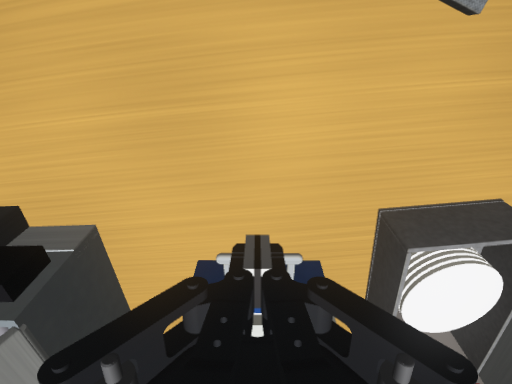

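The drawer is shut: its panel is flush in the top view at (172,260). Tumbler B has been knocked to about (522,357) at 1.5x in the top view. Next I'll move above the tumblers and rack to measure.

```bash
python3 - <<'E'
from h import *
go(70,[([.43,.36,.28],Rt(0),35,6),([.40,-.12,.30],None,38)])
E
```

```text
[ 70,-29,-3,-10,-0.9,0,1.7, 70,-29,-2,-10,-0.9,0,1.7, 70,-30,0,-10,-0.9,-0.1,1.7, 70,-29,0,-11,-0.9,-0.1,1.6, 70,-30,2,-10,-0.8,-0.1,1.7, 70,-29,2,-10,-0.9,-0.1,1.6, 70,-2,2,-37,0,0,0, 70,-1,2,-37,0,0,0, 70,-2,2,-37,0,0,0, 70,-1,2,-37,0,0,0 ]
[ 70,-2,2,-37,0,0,0, 70,-1,3,-37,0,0,0, 70,-2,2,-37,0,0,0, 70,-1,3,-37,0,0,0, 70,-2,2,-37,0,0,0, 70,-1,3,-37,0,0,0, 70,-2,2,-37,0,0,0, 70,-1,3,-37,0,0,0, 70,-2,2,-36,0,0,0 ]
19 rows; end [ 400.3 -119.6  300.1]
```

Emit:
move_arm(deltas=[70,-29,-3,-10,-0.9,0,1.7,70,-29,-2,-10,-0.9,0,1.7,70,-30,0,-10,-0.9,-0.1,1.7,70,-29,0,-11,-0.9,-0.1,1.6,70,-30,2,-10,-0.8,-0.1,1.7,70,-29,2,-10,-0.9,-0.1,1.6,70,-2,2,-37,0,0,0,70,-1,2,-37,0,0,0,70,-2,2,-37,0,0,0,70,-1,2,-37,0,0,0])

```text
t: 17.55
tcp_pos: [0.421, 0.2092, 0.2814]
tool_rot: [-0.5, 0.505, 0.5, 0.496]
force: [1.0, -0.1, -0.5]
finger_gap: 0.821
```

Emit:
move_arm(deltas=[70,-2,2,-37,0,0,0,70,-1,3,-37,0,0,0,70,-2,2,-37,0,0,0,70,-1,3,-37,0,0,0,70,-2,2,-37,0,0,0,70,-1,3,-37,0,0,0,70,-2,2,-37,0,0,0,70,-1,3,-37,0,0,0,70,-2,2,-36,0,0,0,70,0,0,0,0,0,0])

```text
t: 18.55
tcp_pos: [0.3995, -0.1255, 0.2985]
tool_rot: [-0.499, 0.507, 0.498, 0.497]
force: [0.3, 0.2, -0.8]
finger_gap: 0.822
```

```bash
python3 - <<'E'
from h import *
s=manip.sense(); print(np.round(s["tcp_pos"],4),np.round(s["q"],2))
d=snap("wrist","w14.png",s=1.5); np.savez("w14.npz",**d)
E
```

```text
[ 0.3995 -0.1255  0.2985] [-0.56  0.12  1.78 -0.01  1.24 -2.12]
```

View pics/w14.png

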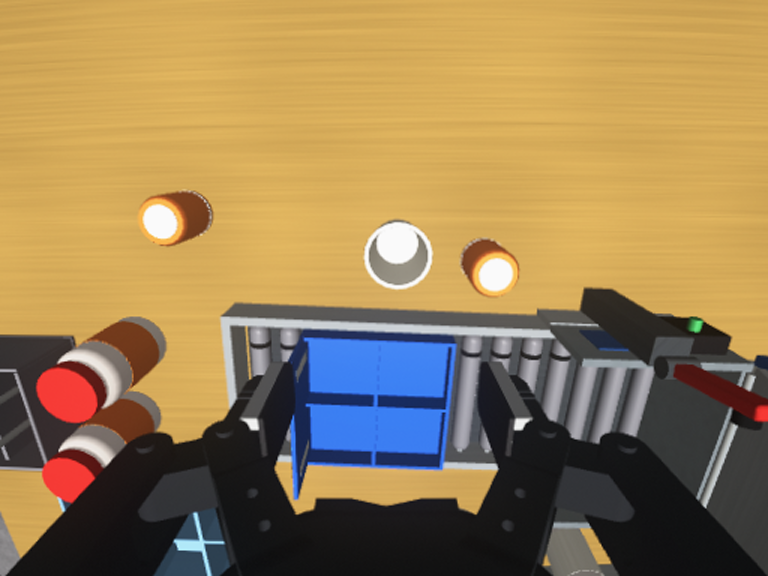

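```bash
python3 - <<'E'
from h import *
d=dict(np.load("w14.npz")); C=cloud(d)
t=snap("top")
w=mask(d,(0,0,170),(180,60,255)); wt=mask(t,(0,0,140),(180,70,255))
tb=[c for c,st in blobs(wt,40)]
for c,st in blobs(w,100):
    if c[1]<200 and c[0]<360:
        for b in tb:
            X,e=tri(d,[c],t,[b])
            if e<.008 and 0<X[2]<.1: print("white",c,b,X.round(4),round(e,4),"z.066:",onz(d,[c],.066)[0].round(4),"dep",dep(d,[c])[0].round(4))
B=mask(d,(105,150,60),(125,255,255)); n,l,st,cc=cv2.connectedComponentsWithStats(B)
for i in range(1,n):
    if st[i][4]>500:
        P=C[l==i]; P=P[(P[:,2]>.03)&(P[:,2]<.135)]
        P2=P[P[:,2]<.07]; r=cv2.minAreaRect((P2[:,:2]*1e3).astype(np.float32)); print("rack",r,np.histogram(P[:,2],bins=[.03,.037,.043,.05,.06,.063,.067,.075,.1,.118,.125])[0])
        P3=P[P[:,2]>.1]
        if len(P3)>20: print("board",cv2.minAreaRect((P3[:,:2]*1e3).astype(np.float32)),P3[:,2].max())
        F=P[(P[:,2]>.036)&(P[:,2]<.044)]; print("floor z",np.median(F[:,2]),F.mean(0), cv2.minAreaRect((F[:,:2]*1e3).astype(np.float32)))
E
```

```text
white [106.4, 147.3] [349.1, 237.9] [ 0.3766 -0.3575  0.0609] 0.002 z.066: [ 0.3768 -0.3542  0.066 ] dep [ 0.3766 -0.3537  0.0669]
white [330.1, 182.7] [244.8, 218.0] [ 0.4317 -0.0184  0.0722] 0.001 z.066: [ 0.433  -0.0165  0.066 ] dep [ 0.4324 -0.0171  0.0683]
rack ((591.0200805664062, -140.59130859375), (166.309326171875, 171.24069213867188), 87.54476165771484) [   0 5491  562  919  286 1169   73  230  210  160]
board ((586.9104614257812, -223.96839904785156), (5.0365071296691895, 168.78831481933594), 87.11912536621094) 0.12218994020695995
floor z 0.040225674069554906 [ 0.59452154 -0.14178465  0.04026691] ((598.1911010742188, -141.89849853515625), (160.85145568847656, 153.79000854492188), 87.3070068359375)
```

```bash
python3 - <<'E'
from h import *
go(72,[([.4325,-.0172,.12],Rt(-92.6),25,6)])
E
```

```text
[ 72,15,-3,9,7.7,0,0, 72,15,-2,9,7.7,0,0, 72,15,0,9,7.7,0,0, 72,15,1,9,7.7,0,0, 72,15,2,9,7.7,0,0, 72,15,3,9,7.7,-0.1,0, 72,14,4,8,7.7,-0.1,0, 72,15,5,8,7.7,-0.1,0, 72,15,7,7,7.7,-0.1,0, 72,14,7,6,7.7,0,0 ]
[ 72,15,8,4,7.7,-0.1,0, 72,14,9,4,7.7,-0.2,0.2 ]
12 rows; end [432.6 -16.7 120.1]
```

Emit:
move_arm(deltas=[72,15,-3,9,7.7,0,0,72,15,-2,9,7.7,0,0,72,15,0,9,7.7,0,0,72,15,1,9,7.7,0,0,72,15,2,9,7.7,0,0,72,15,3,9,7.7,-0.1,0,72,14,4,8,7.7,-0.1,0,72,15,5,8,7.7,-0.1,0,72,15,7,7,7.7,-0.1,0,72,14,7,6,7.7,0,0])

```text
t: 19.65
tcp_pos: [0.4271, -0.032, 0.1489]
tool_rot: [-0.079, 0.705, 0.078, 0.701]
force: [-0.6, -0.6, -1.3]
finger_gap: 0.847
```

Emit:
move_arm(deltas=[72,15,8,4,7.7,-0.1,0,72,14,9,4,7.7,-0.2,0.2,72,0,0,0,0,0,0])

```text
t: 19.95
tcp_pos: [0.431, -0.0137, 0.1192]
tool_rot: [0.015, 0.708, -0.013, 0.706]
force: [-0.7, 0.1, -0.1]
finger_gap: 0.844
```

```bash
python3 - <<'E'
from h import *
s=manip.sense(); print(np.round(s["tcp_pos"],4),np.round(s["q"],2))
d=snap("wrist","w15.png"); C=cloud(d)
w=mask(d,(0,0,170),(180,60,255)); 
for c,st in blobs(w,100): print(c,st,dep(d,[c])[0].round(4),onz(d,[c],.066)[0].round(4))
go(72,[([.4325,-.0172,.06],Rt(-92.6),15,6)])
go(72,[([.4325,-.0172,.0],Rt(-92.6),15,6)])
E
```

```text
[ 0.431  -0.0137  0.1192] [-0.29  0.42  1.99  0.    0.73 -0.25]
[433.8, 39.8] [392, 34, 106, 10, 618] [0.5866 0.1151 0.0351] [0.5682 0.1092 0.066 ]
[331.0, 82.1] [328, 48, 7, 68, 138] [0.497  0.0824 0.046 ] [0.492  0.0811 0.066 ]
[376.4, 89.7] [369, 72, 17, 36, 390] [0.5019 0.0725 0.1278] [0.5275 0.0746 0.066 ]
[438.4, 84.7] [387, 79, 125, 10, 745] [0.5955 0.0788 0.0355] [0.5762 0.0774 0.066 ]
[367.8, 122.2] [355, 112, 25, 18, 198] [0.498  0.055  0.1289] [0.5226 0.0503 0.066 ]
[336.7, 177.7] [326, 118, 23, 123, 1294] [0.5055 0.     0.0469] [0.5    0.0053 0.066 ]
[436.3, 126.1] [381, 121, 131, 9, 820] [0.5988 0.0429 0.0358] [0.5793 0.0457 0.066 ]
[359.6, 163.2] [351, 159, 18, 9, 139] [0.5303 0.0101 0.0345] [0.5185 0.0171 0.066 ]
[430.8, 164.3] [376, 160, 125, 9, 768] [0.5998 0.0068 0.0347] [0.5796 0.0142 0.066 ]
[258.8, 204.8] [240, 187, 39, 37, 1141] [ 0.4333 -0.0164  0.0667] [ 0.4333 -0.0167  0.066 ]
[355.2, 198.5] [347, 195, 17, 8, 129] [ 0.5282 -0.025   0.0359] [ 0.5171 -0.014   0.066 ]
[425.6, 199.4] [371, 196, 121, 8, 724] [ 0.5995 -0.0286  0.036 ] [ 0.5799 -0.0172  0.066 ]
[242.3, 300.0] [208, 275, 69, 56, 754] [ 0.4101 -0.1432  0.0347] [ 0.4132 -0.1172  0.066 ]
[321.8, 313.3] [316, 281, 13, 62, 432] [ 0.4978 -0.1536  0.048 ] [ 0.4931 -0.137   0.066 ]
[ 72,12,-1,0,0,0,0, 72,12,0,0,0.1,0,0, 72,12,-1,0,0.1,0,0, 72,12,0,0,0.1,0,0, 72,12,-1,1,0.2,0,0 ]
5 rows; end [432.6 -17.5  60. ]
[ 72,13,0,0,0,0,0, 72,13,0,0,0,0,0, 72,13,0,0,0,0,0, 72,13,0,0,0,0,0, 72,14,-1,0,0,0,0, 72,13,0,0,0.1,0,0, 72,14,-1,0,0.1,0,0, 72,13,0,1,0.1,0,0, 72,14,-1,0,0.2,0,0 ]
9 rows; end [432.5 -17.4  -0. ]
```

View pics/w15.png

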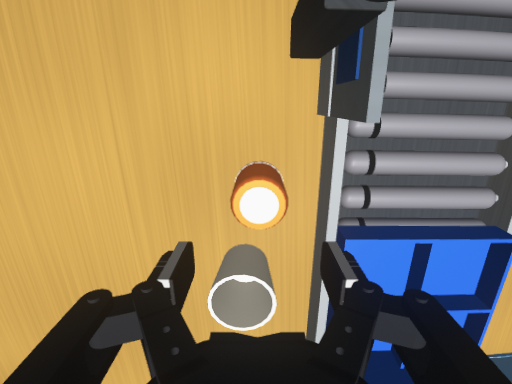

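Emit:
move_arm(deltas=[66,13,-1,1,0,0,0,66,13,-1,1,0,0,0,66,13,0,0,0.2,0,0,66,13,-1,0,0.2,0,0,66,14,0,0,0.2,0,0,66,0,0,0,0,0,0])

```text
t: 20.6
tcp_pos: [0.4343, -0.0189, 0.0542]
tool_rot: [0.018, 0.707, -0.018, 0.707]
force: [0.2, 0.7, -0.0]
finger_gap: 0.773
```

Emit:
move_arm(deltas=[66,13,0,0,0,0,0,66,13,0,0,0,0,0,66,13,0,0,0,0,0,66,13,0,0,0,0,0,66,0,0,0,0,0,0])

```text
t: 21.1
tcp_pos: [0.4348, -0.0191, 0.0025]
tool_rot: [0.018, 0.707, -0.018, 0.707]
force: [0.2, -0.8, 0.0]
finger_gap: 0.772
```

```bash
python3 - <<'E'
from h import *
s=manip.sense(); print(np.round(s["tcp_pos"],4),np.round(s["q"],2),s["force"])
d=snap("wrist","w16.png"); C=cloud(d)
E
```

```text
[ 0.4348 -0.0191  0.0025] [-0.3   0.68  2.05  0.    0.4  -0.25] [ 0.19839938 -0.7503528   0.02069717]
```

View pics/w16.png

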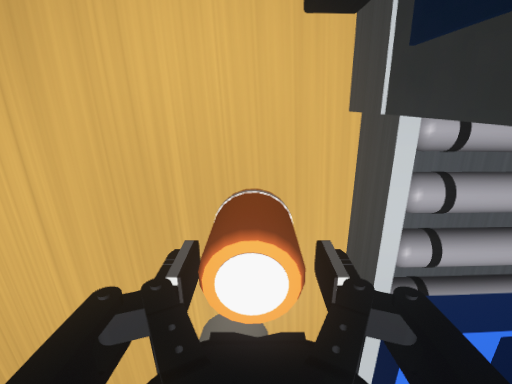

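Emit:
move_arm(deltas=[66,2,2,-1,0,0,0,66,0,0,0,0,0,0,40,0,0,0,0,0,0,40,0,0,0,0,0,0,40,0,0,0,0,0,0,40,0,0,0,0,0,0], force=30)

```text
t: 21.75
tcp_pos: [0.4341, -0.017, 0.0014]
tool_rot: [0.019, 0.706, -0.019, 0.708]
force: [-0.3, 0.7, 5.8]
finger_gap: 0.602
```

```bash
python3 - <<'E'
from h import *
s=manip.sense(); print(np.round(s["tcp_pos"],4),s["finger_gap"]*85.4,s["force"])
p=s["tcp_pos"]
go(40,[([p[0],p[1],.11],None,18),([.5512,-.0972,.11],Rt(-92.6),20)])
E
```

```text
[ 0.4341 -0.017   0.0014] 51.38367090097839 [-0.30806026  0.65857399  5.83804641]
[ 40,-16,0,0,0,0,0, 40,-15,0,0,0,0,0, 40,-16,0,0,0,0,0, 40,-15,0,0,0,0,0, 40,-16,0,0,0,0,0, 40,-15,0,0,0,0,0, 40,-16,0,0,0,0,0, 40,0,-9,15,0,0,0, 40,0,-9,15,0,0,0, 40,0,-9,15,0,0,0 ]
[ 40,0,-9,15,0,0,0, 40,0,-9,15,-0.1,0,0, 40,0,-10,15,-0.1,0,0, 40,0,-10,16,-0.1,0,0, 40,1,-9,15,-0.1,0.1,0 ]
15 rows; end [550.9 -97.2 109.6]
```

Emit:
move_arm(deltas=[40,-16,0,0,0,0,0,40,-15,0,0,0,0,0,40,-16,0,0,0,0,0,40,-15,0,0,0,0,0,40,-16,0,0,0,0,0,40,-15,0,0,0,0,0,40,-16,0,0,0,0,0,40,0,-9,15,0,0,0,40,0,-9,15,0,0,0,40,0,-9,15,0,0,0])

```text
t: 22.75
tcp_pos: [0.4776, -0.0467, 0.1102]
tool_rot: [0.019, 0.706, -0.019, 0.707]
force: [0.6, -0.1, -0.8]
finger_gap: 0.603
```

Emit:
move_arm(deltas=[40,0,-9,15,0,0,0,40,0,-9,15,-0.1,0,0,40,0,-10,15,-0.1,0,0,40,0,-10,16,-0.1,0,0,40,1,-9,15,-0.1,0.1,0,40,0,0,0,0,0,0])

```text
t: 23.35
tcp_pos: [0.553, -0.0988, 0.1089]
tool_rot: [0.016, 0.706, -0.017, 0.708]
force: [-0.2, 0.8, -0.2]
finger_gap: 0.601
```

```bash
python3 - <<'E'
from h import *
s=manip.sense(); print(np.round(s["tcp_pos"],4),s["finger_gap"]*85.4,s["force"])
d=snap("wrist","w17.png"); C=cloud(d); snap("side","s17.png",(170,150,370,320),3.5)
w=mask(d,(0,0,170),(180,60,255)); 
for c,st in blobs(w,400): print(c,st,dep(d,[c])[0].round(4))
B=mask(d,(105,150,60),(125,255,255)); P=C[B>0]; P=P[(P[:,2]>.03)&(P[:,2]<.07)&(P[:,1]<.05)&(P[:,1]>-.3)]
print(cv2.minAreaRect((P[:,:2]*1e3).astype(np.float32)))
E
```

```text
[ 0.553  -0.0988  0.1089] 51.32498673888683 [-0.22131151  0.78367737 -0.2102912 ]
[191.7, 112.2] [179, 0, 27, 243, 2768] [ 0.5045 -0.0221  0.0476]
[420.5, 94.6] [390, 0, 50, 283, 2101] [ 0.6909 -0.0159  0.0473]
[318.8, 22.8] [240, 15, 163, 17, 2514] [0.6095 0.0413 0.0348]
[316.5, 71.0] [240, 63, 157, 16, 2308] [0.6082 0.0057 0.0347]
[315.3, 115.7] [241, 109, 151, 15, 2103] [ 0.6077 -0.0302  0.0348]
[94.3, 230.8] [54, 198, 78, 71, 1112] [ 0.3899 -0.1301  0.0351]
[257.1, 288.9] [220, 258, 75, 62, 3625] [ 0.5539 -0.0979  0.1742]
((592.4436645507812, -139.99148559570312), (166.57688903808594, 170.0098419189453), 87.21315002441406)
```

View pics/w17.png

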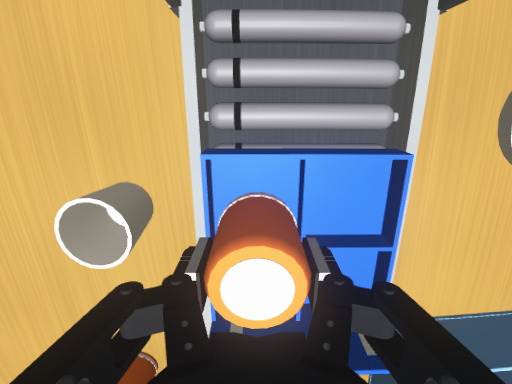

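View pics/s17.png

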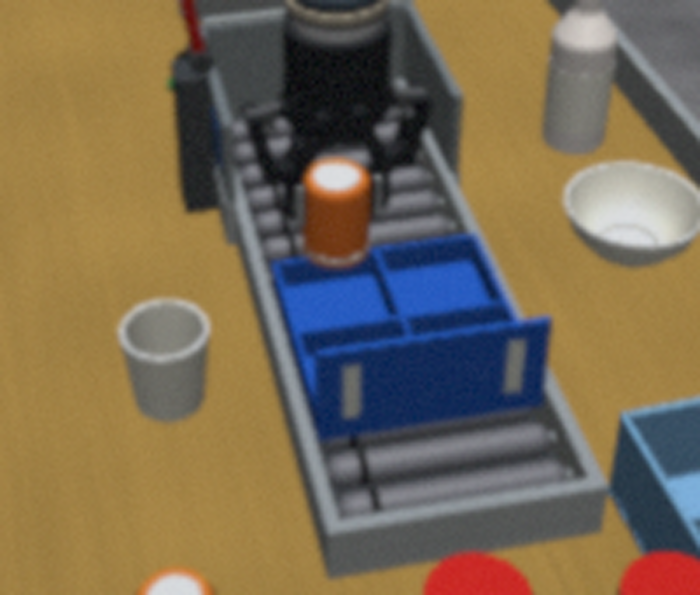

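Emit:
move_arm(deltas=[40,15,1,-1,0,0,0,40,15,0,0,0,0,0,40,15,0,0,0,0,0,40,12,0,0,0,0,0,40,0,0,0,0,0,0])

```text
t: 23.95
tcp_pos: [0.5475, -0.0951, 0.0502]
tool_rot: [0.017, 0.709, -0.016, 0.705]
force: [-0.5, 0.1, -0.6]
finger_gap: 0.599
```

```bash
python3 - <<'E'
from h import *
s=manip.sense(); print(np.round(s["tcp_pos"],4),s["finger_gap"]*85.4,s["force"])
d=snap("wrist","w18.png"); C=cloud(d); snap("side","s18.png",(170,150,370,320),3.5)
E
```

```text
[ 0.5475 -0.0951  0.0502] 51.188478934877615 [-0.54092187  0.10526189 -0.57006189]
```

View pics/w18.png

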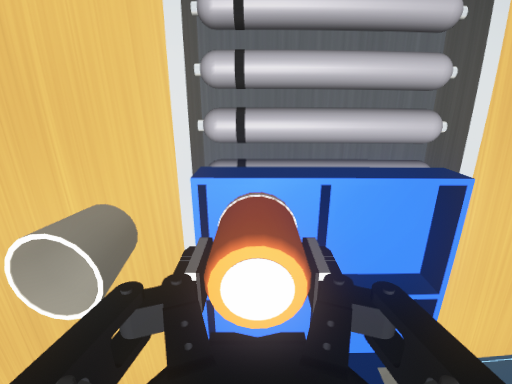

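View pics/s18.png

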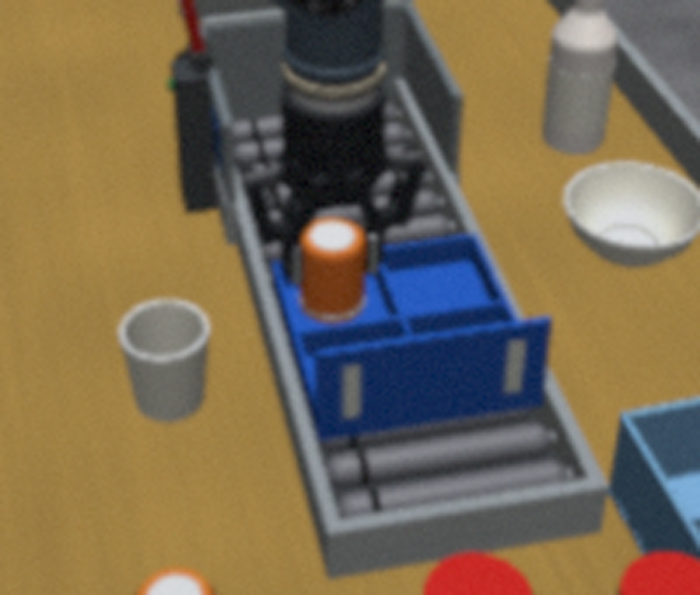

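Emit:
move_arm(deltas=[40,2,-2,4,0,0,0,40,4,0,0,0,0,0,40,3,0,0,0,0,0,40,0,0,0,0,0,0,40,0,0,0,0,0,0])

```text
t: 24.55
tcp_pos: [0.5536, -0.0984, 0.0426]
tool_rot: [0.017, 0.707, -0.016, 0.707]
force: [-0.2, -0.6, -0.4]
finger_gap: 0.598
```

Emit:
move_arm(deltas=[40,2,0,0,0,0,0,40,0,0,0,0,0,0,68,0,0,0,0,0,0,68,0,0,0,0,0,0,68,0,0,0,0,0,0,68,-15,0,0,0,0,0,68,-25,0,0,0,0,0,68,-30,0,0,0,0,0,68,-30,0,0,0,0,0,68,0,0,0,0,0,0])

```text
t: 25.55
tcp_pos: [0.5568, -0.0995, 0.1446]
tool_rot: [0.015, 0.704, -0.017, 0.71]
force: [-0.4, -1.0, -0.3]
finger_gap: 0.795
```

```bash
python3 - <<'E'
from h import *
s=manip.sense(); print(np.round(s["tcp_pos"],4),s["finger_gap"]*85.4,s["force"])
d=snap("wrist","w19.png"); t=snap("top","t19.png",s=1.5)
w=mask(t,(0,0,140),(180,70,255))
for c,st in blobs(w,40): 
    if c[1]>130: print(c,st,onz(t,[c],.066)[0].round(4),dep(t,[c])[0].round(3))
go(68,[([.50,-.25,.16],None,30),([.378,-.355,.12],Rt(-92.6),25,6)])
E
```

```text
[ 0.5568 -0.0995  0.1446] 67.93329207135115 [-0.35262797 -1.02988865 -0.31586039]
[115.6, 141.9] [88, 111, 56, 62, 2725] [0.6716 0.4075 0.066 ] [0.666 0.401 0.09 ]
[181.9, 150.5] [178, 118, 15, 67, 165] [0.6489 0.1919 0.066 ] [0.6   0.158 0.3  ]
[243.9, 140.8] [227, 140, 33, 3, 45] [ 0.6867 -0.0102  0.066 ] [ 0.691 -0.01   0.046]
[327.1, 178.3] [296, 144, 43, 60, 185] [ 0.5683 -0.2856  0.066 ] [ 0.573 -0.292  0.035]
[48.9, 162.1] [32, 146, 35, 34, 937] [0.5993 0.6149 0.066 ] [0.601 0.618 0.058]
[382.2, 158.3] [378, 148, 16, 17, 46] [ 0.6391 -0.4675  0.066 ] [ 0.628 -0.45   0.119]
[374.5, 191.3] [370, 179, 17, 20, 48] [ 0.5289 -0.4408  0.066 ] [ 0.521 -0.421  0.13 ]
[111.0, 186.4] [100, 181, 25, 9, 46] [0.5252 0.4142 0.066 ] [0.527 0.418 0.054]
[349.0, 237.8] [344, 233, 11, 11, 95] [ 0.3759 -0.3563  0.066 ] [ 0.376 -0.356  0.068]
[73.5, 262.6] [67, 256, 15, 15, 92] [0.2814 0.5159 0.066 ] [0.279 0.532 0.024]
[233.1, 320.1] [216, 318, 37, 9, 50] [0.112  0.0109 0.066 ] [0.102 0.012 0.011]
[ 68,-3,-26,-8,0,0,0, 68,-3,-26,-8,0,0,0, 68,-3,-25,-8,0,0,0, 68,-3,-26,-8,0,0,0, 68,-3,-25,-7,0,0,0, 68,-4,-26,-8,0,0,0, 68,6,-16,-17,0,0,0, 68,6,-16,-17,0,0,0, 68,6,-16,-17,0,0,0, 68,6,-16,-16,0,0,0 ]
[ 68,5,-15,-17,0,0,0, 68,6,-16,-16,0,0,0, 68,5,-15,-17,0,0,0 ]
13 rows; end [ 377.9 -354.6  120. ]
```

View pics/w19.png

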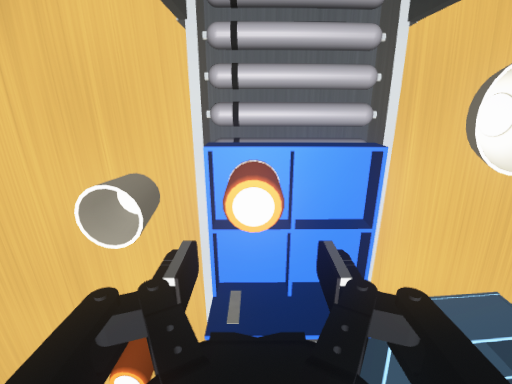

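View pics/t19.png

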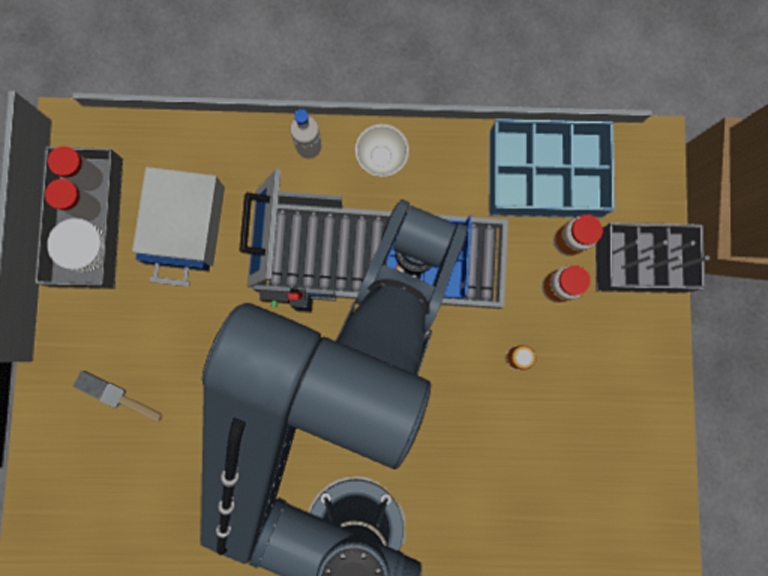

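Tumbler A stands in its cell, with its disc at wrist px (252,207). Tumbler B is at top px (349,238), which is (0.376,-0.356).

Emit:
move_arm(deltas=[68,-3,-26,-8,0,0,0,68,-3,-26,-8,0,0,0,68,-3,-25,-8,0,0,0,68,-3,-26,-8,0,0,0,68,-3,-25,-7,0,0,0,68,-4,-26,-8,0,0,0,68,6,-16,-17,0,0,0,68,6,-16,-17,0,0,0,68,6,-16,-17,0,0,0,68,6,-16,-16,0,0,0])

```text
t: 26.65
tcp_pos: [0.428, -0.3104, 0.1337]
tool_rot: [0.018, 0.708, -0.015, 0.706]
force: [0.2, -0.6, -0.3]
finger_gap: 0.794
```

Emit:
move_arm(deltas=[68,5,-15,-17,0,0,0,68,6,-16,-16,0,0,0,68,5,-15,-17,0,0,0,68,0,0,0,0,0,0])

```text
t: 27.05
tcp_pos: [0.3751, -0.3546, 0.1175]
tool_rot: [0.019, 0.708, -0.016, 0.706]
force: [0.6, -0.0, 0.5]
finger_gap: 0.798
```

```bash
python3 - <<'E'
from h import *
s=manip.sense(); print(np.round(s["tcp_pos"],4),np.round(s["q"],2))
d=snap("wrist","w20.png"); C=cloud(d)
w=mask(d,(0,0,170),(180,60,255)); 
for c,st in blobs(w,200): print(c,st,dep(d,[c])[0].round(4),onz(d,[c],.066)[0].round(4))
E
```

```text
[ 0.3751 -0.3546  0.1175] [-0.97  0.52  1.78 -0.    0.85 -0.92]
[420.0, 103.7] [380, 0, 132, 149, 2975] [ 0.525  -0.2793  0.0349] [ 0.5071 -0.2787  0.066 ]
[258.1, 201.7] [239, 183, 39, 38, 1163] [ 0.3768 -0.3539  0.0663] [ 0.3768 -0.354   0.066 ]
[452.8, 283.4] [422, 272, 68, 28, 864] [ 0.5294 -0.4155  0.108 ] [ 0.5644 -0.4486  0.066 ]
```

View pics/w20.png

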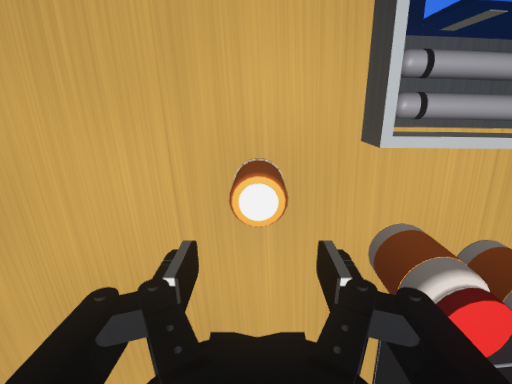

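Emit:
move_arm(deltas=[68,14,0,2,0,0,0,68,14,0,0,0,0,0,68,14,0,0,0,0,0,68,14,0,0,0,0,0,68,14,0,0,0,0,0,68,14,0,0,0,0,0,68,14,0,0,0,0,0,68,14,0,0,0,0,0,68,3,0,0,0,0,0,68,0,0,0,0,0,0])

```text
t: 28.1
tcp_pos: [0.3797, -0.3535, 0.0039]
tool_rot: [0.017, 0.708, -0.015, 0.706]
force: [-0.4, -0.2, 0.1]
finger_gap: 0.795
```

Emit:
move_arm(deltas=[40,0,0,0,0,0,0,40,0,0,0,0,0,0,40,0,0,0,0,0,0,40,0,0,0,0,0,0], force=30)

```text
t: 28.5
tcp_pos: [0.38, -0.3549, 0.0052]
tool_rot: [0.016, 0.707, -0.017, 0.707]
force: [0.7, 0.7, 1.7]
finger_gap: 0.599
```

```bash
python3 - <<'E'
from h import *
s=manip.sense(); print(np.round(s["tcp_pos"],4),s["finger_gap"]*85.4,s["force"])
t=snap("side","s21.png",(170,150,370,384),2.5); snap("wrist","w21.png")
p=s["tcp_pos"]
go(40,[([p[0],p[1],.13],None,18),([.48,-.27,.15],Rt(-92.6),20),([.632,-.183,.13],Rt(-92.6),20)])
E
```

```text
[ 0.38   -0.3549  0.0052] 51.158522418068046 [0.65870144 0.67969182 1.73775592]
[ 40,-18,0,0,0,0,0, 40,-18,0,0,0,0,0, 40,-18,0,0,0,0,0, 40,-18,0,0,0,0,0, 40,-18,0,0,0,0,0, 40,-17,0,0,0,0,0, 40,-18,0,0,0,0,0, 40,-3,13,14,0,0,0, 40,-3,13,14,0,0,0, 40,-3,13,14,0,0,0 ]
[ 40,-3,13,14,0,0,0, 40,-3,12,13,0,0,0, 40,-2,13,14,0,0,0, 40,-3,12,13,0,0,0, 40,2,10,16,0,0,0, 40,2,11,16,0,0,0, 40,2,10,17,0,0,0, 40,2,11,16,0,0,0, 40,2,10,17,0,0,0, 40,3,11,16,0,0,0 ]
[ 40,2,10,17,0,0,0, 40,3,11,16,0,0,0, 40,2,10,17,0,0,0 ]
23 rows; end [ 632.2 -183.4  130.2]
```

View pics/w21.png

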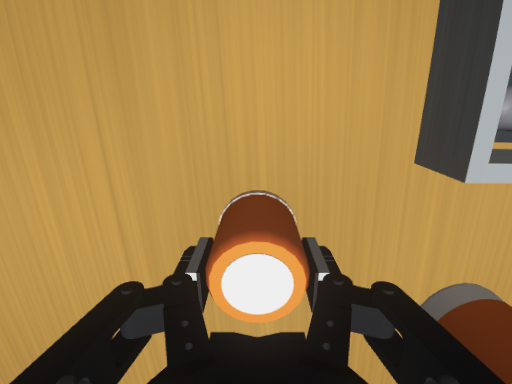

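Emit:
move_arm(deltas=[40,-18,0,0,0,0,0,40,-18,0,0,0,0,0,40,-18,0,0,0,0,0,40,-18,0,0,0,0,0,40,-18,0,0,0,0,0,40,-17,0,0,0,0,0,40,-18,0,0,0,0,0,40,-4,13,14,0,0,0,40,-4,13,14,0,0,0,40,-4,13,14,0,0,0])

```text
t: 29.6
tcp_pos: [0.4235, -0.3171, 0.1418]
tool_rot: [0.017, 0.707, -0.016, 0.707]
force: [-0.6, -0.7, -1.1]
finger_gap: 0.595
```

Emit:
move_arm(deltas=[40,-4,13,14,0,0,0,40,-4,12,13,0,0,0,40,-4,13,14,0,0,0,40,-4,12,13,0,0,0,40,0,10,16,0,0,0,40,0,11,16,0,0,0,40,0,10,17,0,0,0,40,0,11,16,0,0,0,40,0,10,17,0,0,0,40,0,11,16,0,0,0])

```text
t: 30.6
tcp_pos: [0.5807, -0.2113, 0.1571]
tool_rot: [0.017, 0.708, -0.016, 0.706]
force: [-0.1, -0.6, -1.7]
finger_gap: 0.589
```

Emit:
move_arm(deltas=[40,0,10,17,0,0,0,40,0,11,16,0,0,0,40,0,10,17,0,0,0,40,0,0,0,0,0,0])

```text
t: 31.0
tcp_pos: [0.6335, -0.1819, 0.157]
tool_rot: [0.016, 0.707, -0.015, 0.707]
force: [-0.3, 0.3, -1.0]
finger_gap: 0.596
```

```bash
python3 - <<'E'
from h import *
s=manip.sense(); print(np.round(s["tcp_pos"],4),s["finger_gap"]*85.4,s["force"])
d=snap("wrist","w22.png"); C=cloud(d)
w=mask(d,(0,0,170),(180,60,255)); 
for c,st in blobs(w,200): print(c,st,dep(d,[c])[0].round(4))
B=mask(d,(105,150,60),(125,255,255)); P=C[B>0]; P=P[(P[:,2]>.03)&(P[:,2]<.07)&(P[:,1]<.1)&(P[:,1]>-.3)]
print(cv2.minAreaRect((P[:,:2]*1e3).astype(np.float32)))
E
```

```text
[ 0.6335 -0.1819  0.157 ] 50.89843881846891 [-0.25737311  0.25184214 -0.98234834]
[114.4, 86.2] [100, 0, 36, 229, 1188] [ 0.5011 -0.0779  0.0485]
[306.7, 112.3] [295, 0, 23, 238, 2275] [ 0.6865 -0.1111  0.0474]
[457.7, 42.8] [403, 0, 109, 96, 9095] [ 0.8566 -0.0449  0.0077]
[225.6, 29.7] [155, 27, 134, 6, 737] [ 0.611  -0.032   0.0348]
[149.5, 105.1] [128, 83, 44, 45, 1562] [ 0.5546 -0.098   0.1062]
[31.7, 135.3] [0, 98, 55, 72, 616] [ 0.3879 -0.1206  0.0297]
[496.4, 296.8] [476, 235, 36, 124, 693] [ 0.935  -0.3449  0.0507]
[257.1, 283.5] [221, 254, 73, 60, 3436] [ 0.6345 -0.1805  0.2191]
[143.5, 272.7] [138, 259, 16, 29, 220] [ 0.4923 -0.2883  0.047 ]
((593.110595703125, -136.55516052246094), (172.3373260498047, 173.68026733398438), 88.52149200439453)
```

View pics/w22.png

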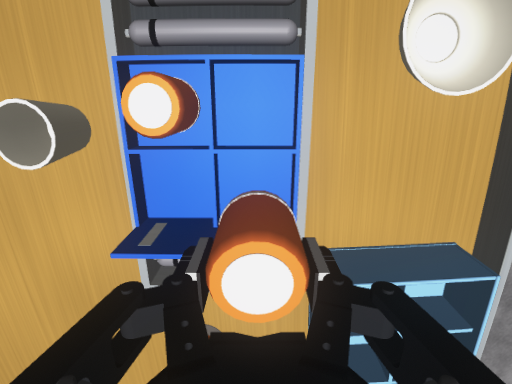

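```bash
python3 - <<'E'
from h import *
d=snap("wrist")
print("cross",onz(d,[(212.5,151)],.065)[0].round(4)," +y wall corners",onz(d,[(114,59),(303,57)],.065).round(4).tolist(),"rightwall",onz(d,[(297,152)],.065)[0].round(4),"board top left/right",onz(d,[(112,257),(190,253)],.12).round(4).tolist())
E
```

```text
cross [ 0.5917 -0.1431  0.065 ]  +y wall corners [[0.5115, -0.0572, 0.065], [0.6782, -0.0641, 0.065]] rightwall [ 0.6728 -0.1476  0.065 ] board top left/right [[0.5036, -0.223, 0.12], [0.5733, -0.2213, 0.12]]
```

Emit:
move_arm(deltas=[40,12,-2,-1,0,0,0,40,15,-1,-1,0,0,0,40,15,0,0,0,0,0,40,15,0,0,0,0,0,40,15,0,0,0,0,0,40,15,0,0,0,0,0,40,10,0,0,0,0,0,40,0,0,0,0,0,0])

```text
t: 31.9
tcp_pos: [0.6285, -0.1854, 0.0584]
tool_rot: [0.017, 0.708, -0.016, 0.705]
force: [0.9, -0.1, -1.8]
finger_gap: 0.592
```

```bash
python3 - <<'E'
from h import *
s=manip.sense(); print(np.round(s["tcp_pos"],4),s["finger_gap"]*85.4,s["force"])
d=snap("wrist","w23.png"); snap("side","s23.png",(170,150,370,320),3.5)
w=mask(d,(0,0,170),(180,60,255)); 
for c,st in blobs(w,2000): print(c,st,dep(d,[c])[0].round(4))
E
```

```text
[ 0.6285 -0.1854  0.0584] 50.52094072327496 [ 0.8814946  -0.10197285 -1.83657864]
[342.0, 117.7] [326, 0, 33, 259, 3041] [ 0.6872 -0.1154  0.047 ]
[73.9, 97.9] [36, 57, 77, 83, 4924] [ 0.5547 -0.0979  0.1062]
[257.0, 283.5] [221, 254, 73, 60, 3435] [ 0.6297 -0.1853  0.1189]
```

View pics/w23.png

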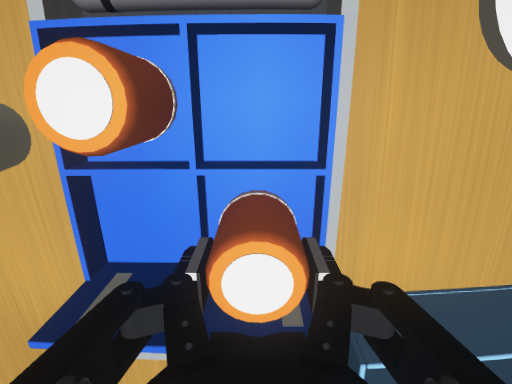

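View pics/s23.png

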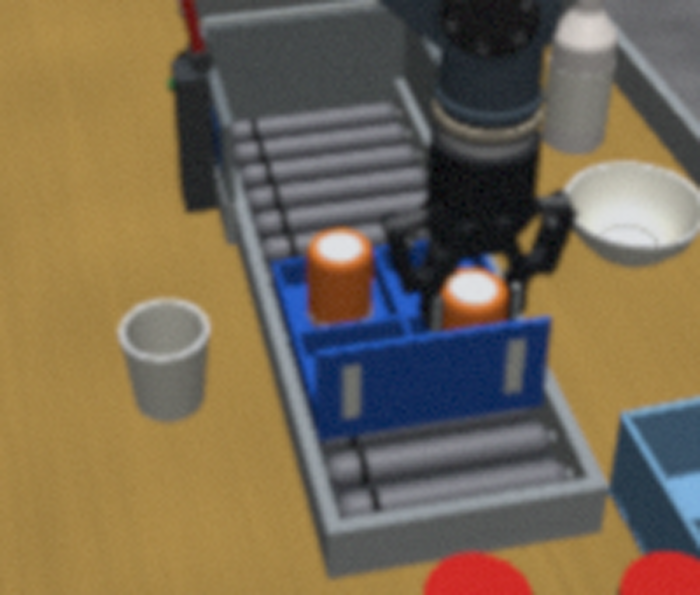

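Emit:
move_arm(deltas=[40,5,0,1,0,0,0,40,5,0,0,0,0,0,40,3,0,0,0,0,0,40,0,0,0,0,0,0])

```text
t: 32.4
tcp_pos: [0.6303, -0.1858, 0.0471]
tool_rot: [0.017, 0.707, -0.016, 0.706]
force: [0.6, 1.1, -0.9]
finger_gap: 0.599
```

Emit:
move_arm(deltas=[66,0,0,0,0,0,0,66,0,0,0,0,0,0,66,0,0,0,0,0,0,66,-15,0,0,0,0,0,66,-25,0,0,0,0,0,66,-30,0,0,0,0,0,66,-35,0,0,0,0,0,66,-35,0,0,0,0,0,66,0,0,0,0,0,0])

```text
t: 33.3
tcp_pos: [0.6348, -0.1879, 0.1953]
tool_rot: [0.014, 0.703, -0.018, 0.711]
force: [0.6, -1.4, 0.4]
finger_gap: 0.771
```

```bash
python3 - <<'E'
from h import *
s=manip.sense(); print(np.round(s["tcp_pos"],4),s["finger_gap"]*85.4,s["force"])
d=snap("wrist","w24.png"); snap("side","s24.png",(170,80,370,320),2.4)
w=mask(d,(0,0,170),(180,60,255)); 
for c,st in blobs(w,300): print(c,st,dep(d,[c])[0].round(4))
E
```

```text
[ 0.6348 -0.1879  0.1953] 65.87853427037216 [ 0.59317128 -1.36040821  0.42261448]
[127.3, 85.1] [114, 0, 31, 212, 1162] [ 0.5007 -0.0812  0.0475]
[286.7, 152.2] [201, 0, 106, 270, 2784] [ 0.6725 -0.1622  0.0554]
[434.1, 39.3] [381, 0, 110, 90, 8166] [ 0.8574 -0.0414  0.0081]
[222.9, 31.0] [163, 27, 121, 9, 1069] [ 0.6082 -0.0316  0.0364]
[161.2, 97.8] [143, 78, 38, 40, 1181] [ 0.5546 -0.0982  0.1056]
[486.9, 210.9] [455, 85, 57, 245, 1777] [ 0.9339 -0.2503  0.0505]
[46.3, 123.8] [13, 92, 62, 65, 832] [ 0.3875 -0.1169  0.0335]
[251.5, 186.7] [235, 170, 34, 34, 906] [ 0.6315 -0.1857  0.106 ]
[234.3, 239.9] [183, 237, 95, 7, 594] [ 0.6027 -0.2817  0.0352]
```

View pics/w24.png

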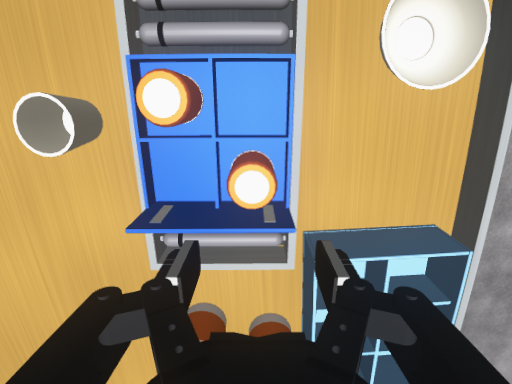

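View pics/s24.png

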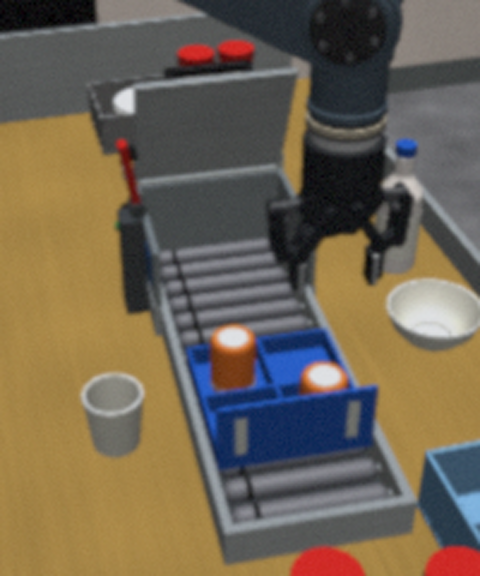

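Both tumblers stand in cells, with tops at z=0.106 m as expected. Next I'll go behind the push board with the fingers shut.

```bash
python3 - <<'E'
from h import *
s=manip.sense();p=s["tcp_pos"]
d=snap("wrist"); C=cloud(d); B=mask(d,(105,150,40),(125,255,255)); P=C[B>0]; P=P[(P[:,2]>.1)&(P[:,2]<.13)&(P[:,1]<-.19)&(P[:,1]>-.25)]
print("board",cv2.minAreaRect((P[:,:2]*1e3).astype(np.float32)),P[:,2].max())
go(0,[([.586,-.265,.195],Rt(-92.6),25),([.586,-.265,.052],None,18)])
E
```

```text
board ((588.0161743164062, -224.23959350585938), (6.2884392738342285, 167.73548889160156), 87.33518981933594) 0.12191598667903869
[ 0,-2,-20,-10,0,0,0, 0,-2,-20,-10,0,0,0, 0,-1,-21,-10,0,0,0, 0,-2,-20,-11,0,0,0, 0,18,0,0,0,0,0, 0,18,0,0,0,0,0, 0,18,0,0,0,0,0, 0,18,0,0,0,0,0, 0,18,0,0,0,0,0, 0,18,0,0,0,0,0 ]
[ 0,18,0,0,0,0,0, 0,17,0,0,0,0,0 ]
12 rows; end [ 585.7 -264.9   52.2]
```

Emit:
move_arm(deltas=[0,-2,-20,-10,0,0,0,0,-2,-20,-10,0,0,0,0,-1,-21,-10,0,0,0,0,-2,-20,-11,0,0,0,0,18,0,0,0,0,0,0,18,0,0,0,0,0,0,18,0,0,0,0,0,0,18,0,0,0,0,0,0,0,0,0,0,0,0])

```text
t: 34.35
tcp_pos: [0.583, -0.2632, 0.1183]
tool_rot: [0.019, 0.71, -0.014, 0.704]
force: [-0.1, 1.0, -0.6]
finger_gap: -0.001
```

```bash
python3 - <<'E'
from h import *
s=manip.sense(); print(np.round(s["tcp_pos"],4),s["force"],Ro.from_quat(s["tool_rot"]).as_matrix().round(3).tolist())
snap("wrist","w25.png")
go(0,[([.586,-.265,.052],Rt(-92.6),18)])
E
```

```text
[ 0.583  -0.2632  0.1183] [-0.11477575  0.97787647 -0.64732754] [[-0.009, 0.047, 0.999], [0.006, 0.999, -0.047], [-1.0, 0.006, -0.009]]
[ 0,17,0,1,0,0,0, 0,17,0,0,0,-0.1,0, 0,17,-1,1,0,-0.1,-0.1, 0,17,0,0,0,-0.1,-0.1 ]
4 rows; end [ 585.9 -264.8   52. ]
```

View pics/w25.png

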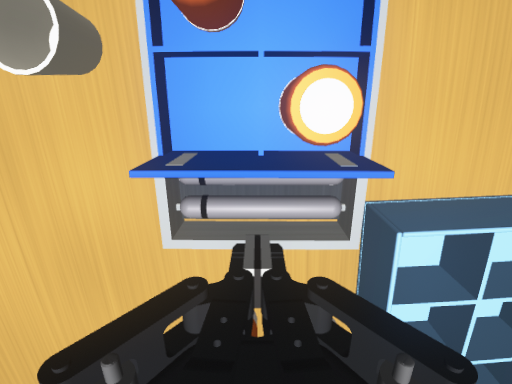

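Emit:
move_arm(deltas=[0,17,0,1,0,0,0,0,17,0,0,0,-0.1,0,0,17,-1,1,0,-0.1,-0.1,0,17,0,0,0,-0.1,-0.1,0,0,0,0,0,0,0])

```text
t: 34.9
tcp_pos: [0.5867, -0.2652, 0.0529]
tool_rot: [0.016, 0.707, -0.017, 0.707]
force: [-0.3, -0.0, 0.2]
finger_gap: 0.0
```

Emit:
move_arm(deltas=[0,0,5,0,0,0,0,0,0,7,0,0,0,0,0,0,7,0,0,0,0,0,0,7,0,0,0,0,0,0,7,0,0,0,0,0,0,7,0,0,0,0,0,0,7,0,0,0,0,0,0,7,0,0,0,0])

```text
t: 35.7
tcp_pos: [0.5912, -0.2122, 0.0554]
tool_rot: [0.015, 0.705, -0.018, 0.709]
force: [-1.4, -2.3, 6.6]
finger_gap: -0.001
```

```bash
python3 - <<'E'
from h import *
s=manip.sense(); print(np.round(s["tcp_pos"],4),s["force"],Ro.from_quat(s["tool_rot"]).as_matrix().round(3).tolist())
snap("side","s26.png",(150,80,370,340),2.2)
t=snap("top"); C=cloud(t)
# bay end wall tops ~ z .128
Q=C[(C[...,2]>.11)&(C[...,2]<.14)&(C[...,0]>.48)&(C[...,0]<.73)&(C[...,1]>.0)&(C[...,1]<.3)]
print(len(Q),cv2.minAreaRect((Q[:,:2]*1e3).astype(np.float32)))
E
```

```text
[ 0.5912 -0.2122  0.0554] [-1.38346043 -2.27958416  6.5685557 ] [[0.006, 0.047, 0.999], [-0.004, 0.999, -0.047], [-1.0, -0.004, 0.006]]
345 ((593.748779296875, 139.46945190429688), (177.8196563720703, 229.59722900390625), 86.69578552246094)
```

View pics/s26.png

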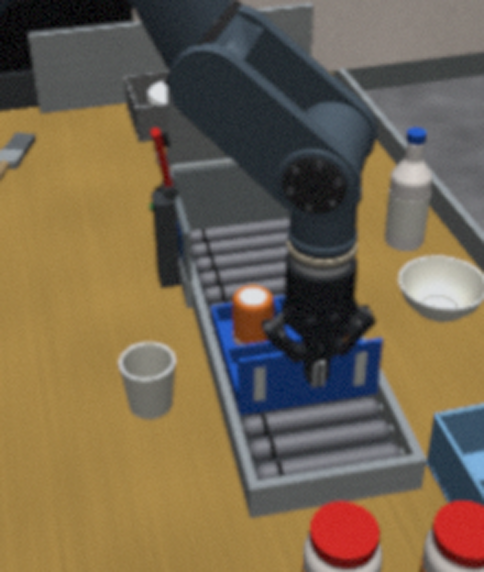

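Emit:
move_arm(deltas=[0,0,0,0,0,0,0,0,0,0,0,0,0,0])

```text
t: 36.0
tcp_pos: [0.5912, -0.211, 0.0553]
tool_rot: [0.016, 0.705, -0.017, 0.709]
force: [-0.7, 0.2, 6.2]
finger_gap: 0.003
```

```bash
python3 - <<'E'
from h import *
s=manip.sense(); print(np.round(s["tcp_pos"],4),s["force"],s["ft_torque"],Ro.from_quat(s["tool_rot"]).as_matrix().round(3).tolist())
d=snap("wrist","w27.png",s=1.5); C=cloud(d); R=Ro.from_quat(s["tool_rot"]).as_matrix(); T=(C-s["tcp_pos"])@R*1e3
for v in range(140,330,10): print(v,T[v,257].round(0).tolist(),T[v,235].round(0).tolist(),C[v,257].round(3).tolist())
E
```

```text
[ 0.5912 -0.211   0.0553] [-0.71363876  0.1891068   6.22268418] [0.18944523 0.01426381 0.05740692] [[0.006, 0.047, 0.999], [-0.002, 0.999, -0.047], [-1.0, -0.002, 0.006]]
140 [15.0, 58.0, 1.0] [16.0, 58.0, -14.0] [0.595, -0.153, 0.04]
150 [15.0, 51.0, 1.0] [15.0, 51.0, -14.0] [0.595, -0.16, 0.04]
160 [14.0, 44.0, 1.0] [15.0, 44.0, -14.0] [0.594, -0.167, 0.041]
170 [15.0, 37.0, 1.0] [14.0, 37.0, -14.0] [0.594, -0.174, 0.04]
180 [15.0, 30.0, 1.0] [15.0, 30.0, -14.0] [0.594, -0.181, 0.04]
190 [16.0, 23.0, 1.0] [14.0, 23.0, -15.0] [0.593, -0.189, 0.04]
200 [12.0, 16.0, 1.0] [11.0, 16.0, -15.0] [0.593, -0.195, 0.043]
210 [-7.0, 16.0, 1.0] [-6.0, 16.0, -13.0] [0.593, -0.195, 0.062]
220 [-22.0, 16.0, 1.0] [-22.0, 16.0, -12.0] [0.593, -0.195, 0.077]
230 [-35.0, 16.0, 1.0] [-34.0, 15.0, -11.0] [0.593, -0.195, 0.091]
240 [-47.0, 16.0, 1.0] [-48.0, 17.0, -10.0] [0.593, -0.195, 0.102]
250 [-56.0, 16.0, 1.0] [-57.0, 16.0, -9.0] [0.593, -0.195, 0.111]
260 [-64.0, 16.0, 1.0] [-64.0, 16.0, -9.0] [0.593, -0.195, 0.12]
270 [-64.0, 10.0, 1.0] [-66.0, 12.0, -9.0] [0.592, -0.201, 0.119]
280 [-64.0, 5.0, 1.0] [-74.0, 12.0, -8.0] [0.592, -0.206, 0.119]
290 [-63.0, -1.0, 1.0] [-80.0, 12.0, -8.0] [0.592, -0.212, 0.119]
300 [-63.0, -7.0, 1.0] [-86.0, 12.0, -7.0] [0.591, -0.218, 0.118]
310 [32.0, -98.0, 1.0] [-169.0, 81.0, 1.0] [0.588, -0.309, 0.024]
320 [21.0, -99.0, 1.0] [-101.0, 16.0, -6.0] [0.588, -0.31, 0.034]
```

View pics/w27.png

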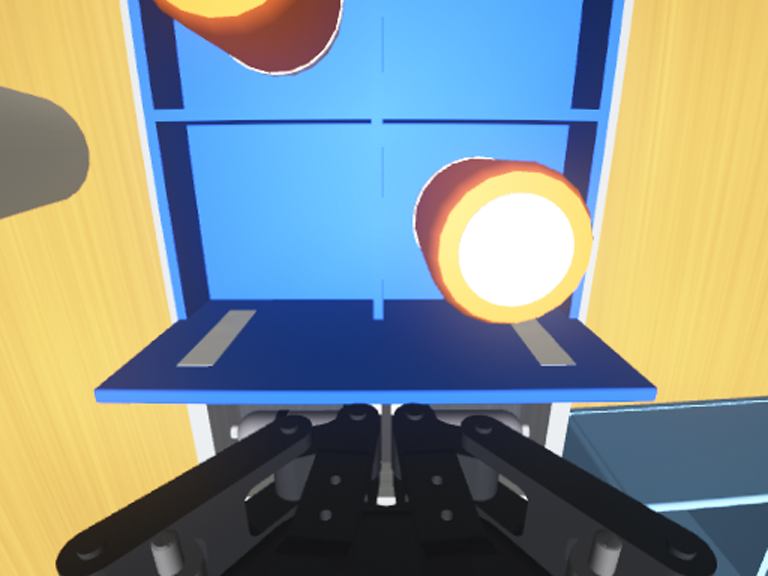

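The fingers' knuckles, at tool y≈12–16 and x≈−66, are sitting on the board's top edge, which explains the 6 N upward. I'll back off, raise about 12 mm and push again with the pads.

Emit:
move_arm(deltas=[0,-4,0,0,0,0,0,0,-2,-6,0,0,0,0,0,-4,-6,-3,0,0,0,0,-2,0,0,0,0,0,0,0,0,0,0,0,0])

```text
t: 36.55
tcp_pos: [0.5869, -0.2245, 0.0667]
tool_rot: [0.016, 0.705, -0.018, 0.709]
force: [0.8, 0.4, -0.3]
finger_gap: 0.0
```

```bash
python3 - <<'E'
from h import *
s=manip.sense(); print(np.round(s["tcp_pos"],4),s["force"],s["ft_torque"],Ro.from_quat(s["tool_rot"]).as_matrix().round(3).tolist())
d=snap("wrist","w28.png"); print(onz(d,[(0,0)],0).round(2)); C=cloud(d)
B=mask(d,(105,150,40),(125,255,255)); P=C[B>0]; P=P[(P[:,2]>.08)&(P[:,2]<.13)&(P[:,1]<-.1)&(P[:,1]>-.25)]
print("board",cv2.minAreaRect((P[:,:2]*1e3).astype(np.float32)),P[:,2].max())
E
```

```text
[ 0.5869 -0.2245  0.0667] [ 0.78893587  0.35343968 -0.32843561] [-0.02576563 -0.00670106  0.01880611] [[0.005, 0.047, 0.999], [-0.003, 0.999, -0.047], [-1.0, -0.003, 0.005]]
[[ 0.4  -0.05  0.  ]]
board ((589.3843383789062, -196.98504638671875), (5.91471529006958, 168.3612518310547), 87.3145523071289) 0.1220498639977767
```

View pics/w28.png

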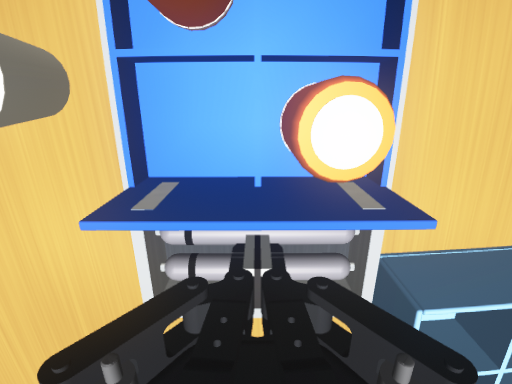

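Emit:
move_arm(deltas=[0,0,5,0,0,0,0,0,0,6,0,0,0,0,0,0,7,0,0,0,0,0,0,8,0,0,0,0,0,0,8,0,0,0,0,0,0,8,0,0,0,0,0,0,8,0,0,0,0,0,0,8,0,0,0,0,0,0,8,0,0,0,0,0,0,8,0,0,0,0])

```text
t: 37.6
tcp_pos: [0.5904, -0.1495, 0.0663]
tool_rot: [0.015, 0.705, -0.017, 0.708]
force: [-0.6, -1.8, -0.0]
finger_gap: -0.004
```

Emit:
move_arm(deltas=[0,0,8,0,0,0,0,0,0,8,0,0,0,0,0,0,8,0,0,0,0,0,0,8,0,0,0,0,0,0,8,0,0,0,0,0,0,8,0,0,0,0])

```text
t: 38.2
tcp_pos: [0.5927, -0.1015, 0.0662]
tool_rot: [0.015, 0.705, -0.018, 0.709]
force: [-1.9, -2.7, 2.2]
finger_gap: -0.001
```

```bash
python3 - <<'E'
from h import *
s=manip.sense(); print(np.round(s["tcp_pos"],4),s["force"],s["ft_torque"],Ro.from_quat(s["tool_rot"]).as_matrix().round(3).tolist())
d=snap("wrist","w29.png");snap("side","s29.png",(150,80,370,340),2.2);snap("top","t29.png",(100,90,350,230),3)
E
```

```text
[ 0.5927 -0.1015  0.0662] [-1.9300186  -2.68281746  2.16209122] [-0.34679445  0.22452057  0.00471777] [[0.005, 0.046, 0.999], [-0.003, 0.999, -0.046], [-1.0, -0.003, 0.005]]
```

View pics/s29.png

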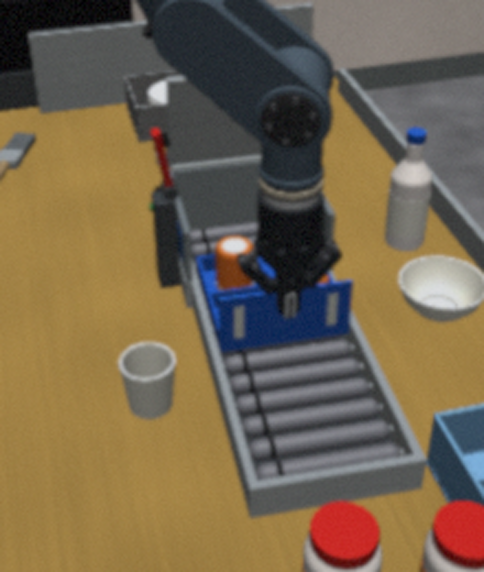

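View pics/t29.png

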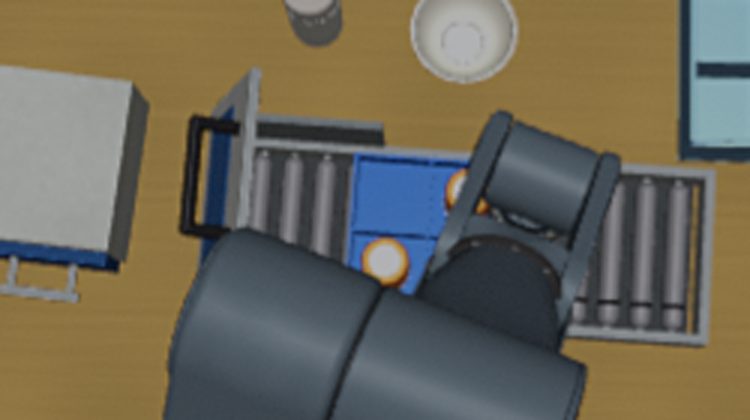

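Emit:
move_arm(deltas=[0,0,8,0,0,0,0,0,0,8,0,0,0,0,0,0,8,0,0,0,0,0,0,8,0,0,0,0,0,0,8,0,0,0,0,0,0,6,0,0,0,0])

```text
t: 38.95
tcp_pos: [0.5951, -0.0554, 0.066]
tool_rot: [0.015, 0.705, -0.017, 0.709]
force: [0.7, -2.4, -0.8]
finger_gap: -0.003
```

```bash
python3 - <<'E'
from h import *
s=manip.sense(); print(np.round(s["tcp_pos"],4),s["force"],s["ft_torque"],np.round(s["q"],2))
d=snap("wrist","w30.png");snap("side","s30.png",(150,80,370,340),2.2);t=snap("top","t30.png",(100,90,350,230),3)
C=cloud(t)
for z0,z1 in((.12,.135),(.28,.31)):
  Q=C[(C[...,2]>z0)&(C[...,2]<z1)&(C[...,0]>.55)&(C[...,0]<.7)&(C[...,1]>.05)&(C[...,1]<.3)]; print(z0,len(Q),Q[:,1].min() if len(Q) else 0,Q[:,1].max() if len(Q) else 0)
E
```

```text
[ 0.5951 -0.0554  0.066 ] [ 0.74860038 -2.4213755  -0.8007493 ] [-0.33805312 -0.10162881  0.03324787] [-0.28  0.68  1.62 -0.    0.84 -0.23]
0.12 38 0.05001961264621159 0.22362307303247583
0.28 593 0.1503639113732121 0.22025793192821191
```

View pics/t30.png

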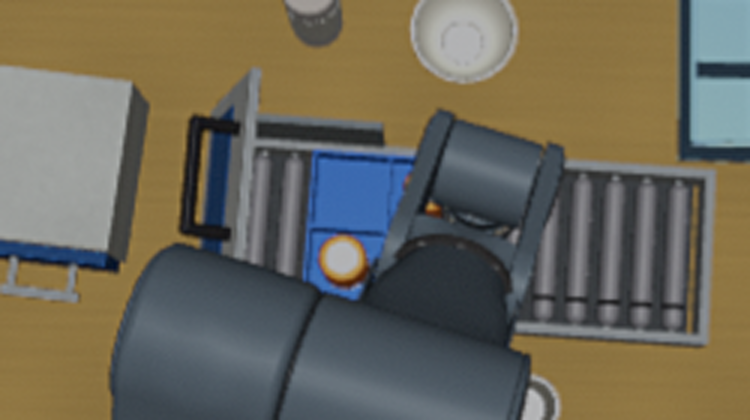

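View pics/s30.png

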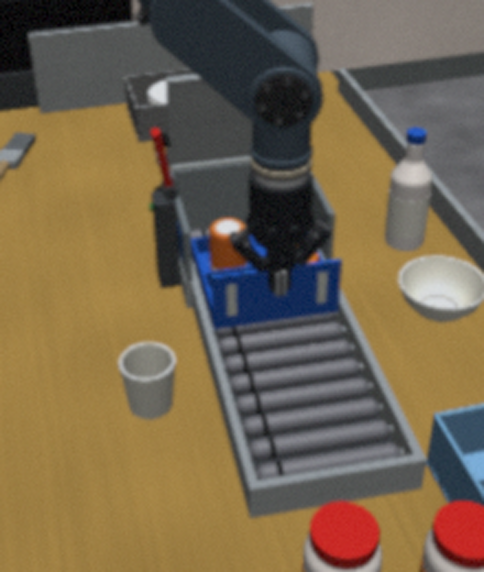

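Emit:
move_arm(deltas=[0,0,8,0,0,0,0,0,0,8,0,0,0,0,0,0,8,0,0,0,0,0,0,6,0,0,0,0,0,0,5,0,0,0,0])

```text
t: 39.6
tcp_pos: [0.596, -0.0205, 0.0658]
tool_rot: [0.015, 0.706, -0.017, 0.708]
force: [-1.7, -2.4, 0.8]
finger_gap: 0.002
```

Emit:
move_arm(deltas=[0,0,5,0,0,0,0,0,0,5,0,0,0,0,0,0,4,0,0,0,0])

```text
t: 39.9
tcp_pos: [0.5968, -0.0068, 0.0657]
tool_rot: [0.015, 0.705, -0.017, 0.708]
force: [-1.4, -2.9, 1.0]
finger_gap: -0.002
```

Emit:
move_arm(deltas=[0,0,4,0,0,0,0,0,0,4,0,0,0,0])

```text
t: 40.1
tcp_pos: [0.5973, 0.0011, 0.0657]
tool_rot: [0.015, 0.705, -0.018, 0.708]
force: [-1.8, -2.6, 0.4]
finger_gap: 0.001
```

Emit:
move_arm(deltas=[0,0,3,0,0,0,0,0,0,3,0,0,0,0,0,0,3,0,0,0,0])

```text
t: 40.4
tcp_pos: [0.5978, 0.0098, 0.0657]
tool_rot: [0.015, 0.705, -0.018, 0.708]
force: [-1.2, -2.5, 1.3]
finger_gap: 0.001
```

```bash
python3 - <<'E'
from h import *
s=manip.sense(); print(np.round(s["tcp_pos"],4),s["force"])
d=snap("wrist","w31.png");snap("side","s31.png",(150,80,370,340),2.2);t=snap("top","t31.png",(100,90,350,230),3)
E
```

```text
[0.5978 0.0098 0.0657] [-1.17727556 -2.48307855  1.30672505]
```

View pics/t31.png

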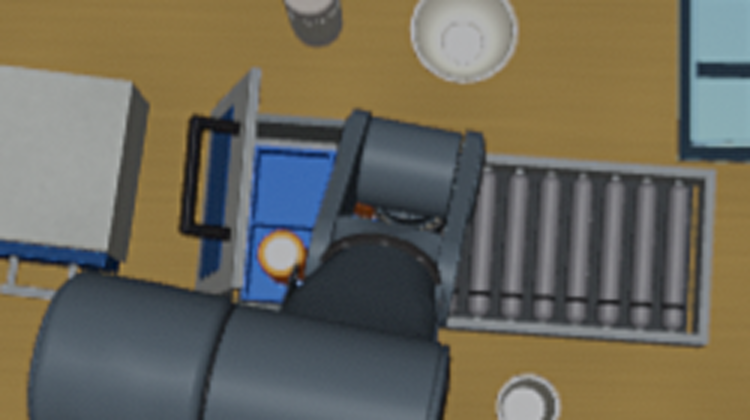

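View pics/s31.png

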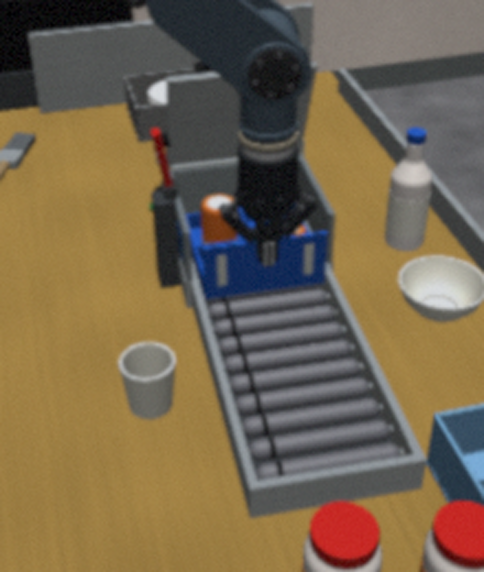

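Emit:
move_arm(deltas=[0,0,3,0,0,0,0,0,0,3,0,0,0,0,0,0,3,0,0,0,0])

```text
t: 40.85
tcp_pos: [0.5988, 0.0186, 0.0659]
tool_rot: [0.015, 0.705, -0.018, 0.709]
force: [0.6, -2.2, -0.3]
finger_gap: -0.004
```

Emit:
move_arm(deltas=[0,0,3,0,0,0,0,0,0,3,0,0,0,0])

```text
t: 41.05
tcp_pos: [0.599, 0.0248, 0.0658]
tool_rot: [0.015, 0.705, -0.018, 0.709]
force: [0.9, -1.8, 0.3]
finger_gap: 0.0
```

Emit:
move_arm(deltas=[0,0,3,0,0,0,0,0,0,3,0,0,0,0])

```text
t: 41.25
tcp_pos: [0.5992, 0.0293, 0.0659]
tool_rot: [0.013, 0.705, -0.018, 0.709]
force: [0.3, -13.9, 0.9]
finger_gap: -0.001
```

Contact at the stop. One more small push should confirm the rack is home.

Emit:
move_arm(deltas=[0,0,2,0,0,0,0,0,0,0,0,0,0,0])

```text
t: 41.45
tcp_pos: [0.5992, 0.0292, 0.0659]
tool_rot: [0.012, 0.705, -0.019, 0.709]
force: [-1.3, -13.1, 0.2]
finger_gap: 0.0
```

```bash
python3 - <<'E'
from h import *
s=manip.sense(); print(np.round(s["tcp_pos"],4),s["force"])
go(0,[(s["tcp_pos"]+np.array([-.003,-.06,0]),None,20),(s["tcp_pos"]+np.array([-.003,-.06,.2]),None,25)])
E
```

```text
[0.5992 0.0292 0.0659] [ -1.29593736 -13.06624407   0.2056623 ]
[ 0,0,-15,0,0,0,0, 0,0,-15,0,0,0,0, 0,0,-15,0,0,0,0, 0,1,-15,0,0,0,0, 0,-22,0,0,0,0,0, 0,-22,0,0,0,0,0, 0,-22,0,0,0,0,0, 0,-22,0,0,0,0,0, 0,-22,0,0,0,0,0, 0,-23,0,0,0,0,0 ]
[ 0,-22,-1,0,0,0,0, 0,-23,0,0,0,0,0, 0,-22,-1,1,0,0,0 ]
13 rows; end [596.5 -30.9 265.5]
```

Emit:
move_arm(deltas=[0,0,-15,0,0,0,0,0,0,-15,0,0,0,0,0,0,-15,0,0,0,0,0,1,-15,0,0,0,0,0,-22,0,0,0,0,0,0,-22,0,0,0,0,0,0,-22,0,0,0,0,0,0,-22,0,0,0,0,0,0,-22,0,0,0,0,0,0,-23,0,0,0,0,0])

```text
t: 42.45
tcp_pos: [0.595, -0.0275, 0.1984]
tool_rot: [0.016, 0.706, -0.018, 0.708]
force: [0.2, -0.2, -0.6]
finger_gap: -0.004
```

```bash
python3 - <<'E'
from h import *
s=manip.sense(); print(np.round(s["tcp_pos"],4),s["force"])
d=snap("wrist","w32.png");d=snap("side","s32.png",(150,60,370,320),2.2);t=snap("top","t32.png",(100,90,350,230),3)
go(0,[([.42,-.02,.30],Rt(0),25,6)])
E
```

```text
[ 0.595  -0.0275  0.1984] [ 0.15533533 -0.24414749 -0.59333231]
[ 0,-9,0,-15,-7.7,0,0, 0,-8,2,-14,-7.7,0,0, 0,-9,4,-14,-7.7,0,0, 0,-8,6,-14,-7.7,0,0, 0,-9,7,-13,-7.7,0,0, 0,-8,9,-11,-7.7,0,0, 0,-9,10,-10,-7.7,0,0, 0,-8,12,-9,-7.8,0,0.1, 0,-9,13,-7,-7.7,0,0.1, 0,-8,14,-5,-7.8,0,0.1 ]
[ 0,-8,14,-3,-7.7,0,0.1, 0,-9,15,-2,-7.8,0,0 ]
12 rows; end [419.8 -20.  300. ]
```

View pics/s32.png

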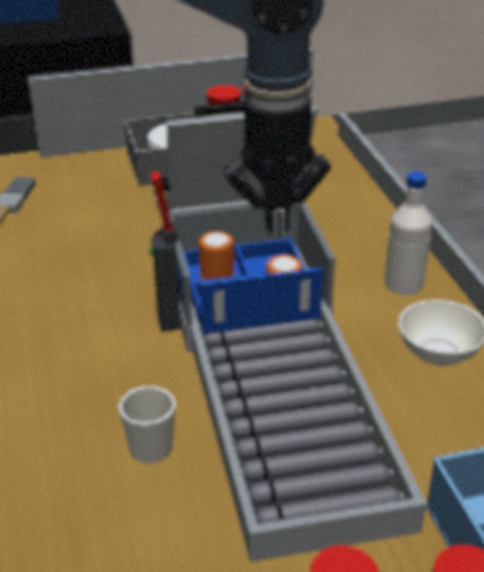

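View pics/w32.png

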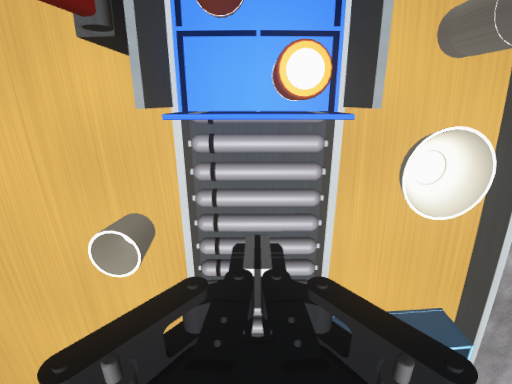

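Emit:
move_arm(deltas=[0,-9,0,-15,-7.7,0,0,0,-8,2,-14,-7.7,0,0,0,-9,4,-14,-7.7,0,0,0,-8,6,-14,-7.7,0,0,0,-9,7,-13,-7.7,0,0,0,-8,9,-11,-7.7,0,0,0,-9,10,-10,-7.7,0,0,0,-8,12,-9,-7.8,0,0.1,0,-9,13,-7,-7.7,0,0.1,0,-8,14,-5,-7.8,0,0.1])

```text
t: 43.6
tcp_pos: [0.4471, -0.0202, 0.2811]
tool_rot: [-0.429, 0.562, 0.43, 0.561]
force: [-0.6, -0.7, 0.1]
finger_gap: 0.003
```

Emit:
move_arm(deltas=[0,-8,14,5,-7.7,0,0.1,0,-9,15,15,-7.8,0,0,0,0,0,25,0,0,0,0,0,0,25,0,0,0,0,0,0,0,0,0,0])

```text
t: 44.1
tcp_pos: [0.4223, 0.057, 0.298]
tool_rot: [-0.499, 0.5, 0.502, 0.498]
force: [-0.2, -0.2, -0.4]
finger_gap: -0.003
```

```bash
python3 - <<'E'
from h import *
s=manip.sense(); print(np.round(s["tcp_pos"],4),np.round(s["q"],2))
d=snap("wrist","w33.png",s=1.5);np.savez("w33.npz",**d);t=snap("top","t33.png",(100,90,350,230),3); np.savez("t33.npz",**t)
E
```

```text
[0.4223 0.057  0.298 ] [-0.13  0.14  1.77  0.    1.24 -1.7 ]
```

View pics/w33.png

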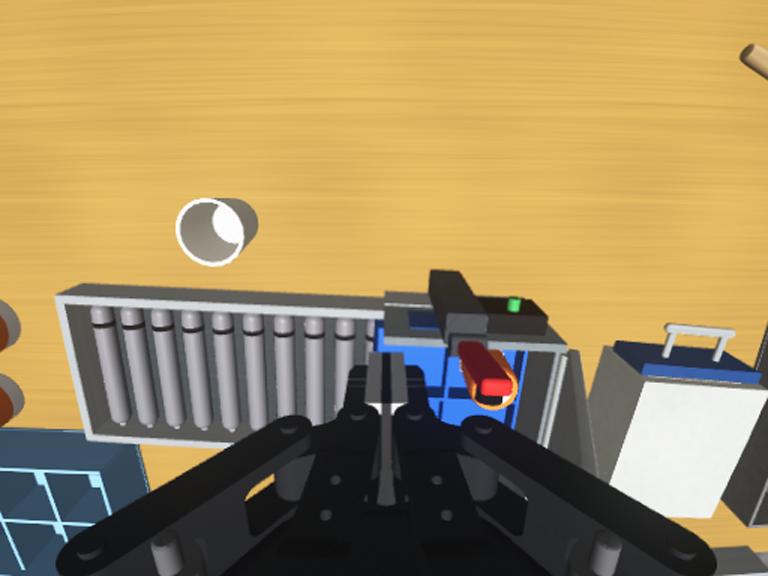

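View pics/t33.png

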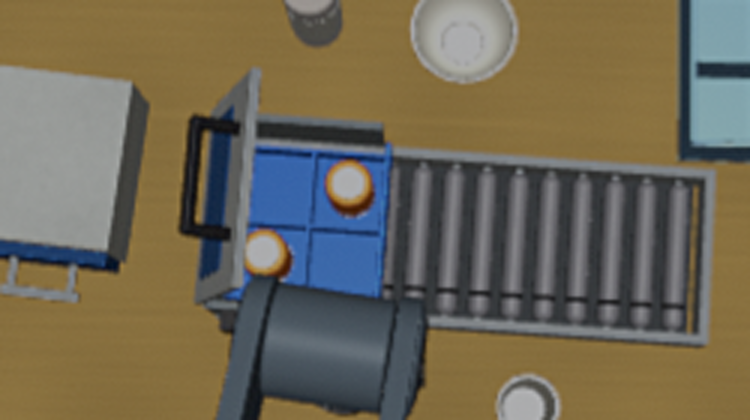

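```bash
python3 - <<'E'
from h import *
d=dict(np.load("w33.npz")); C=cloud(d); save(d,"w33z.png",(240,180,420,310),4.2)
for v in (238,262,275):
    print(v,[(u,C[v,u].round(3).tolist()) for u in range(336,402,4)])
E
```

```text
238 [(336, [0.548, 0.186, 0.071]), (340, [0.563, 0.203, 0.041]), (344, [0.561, 0.208, 0.046]), (348, [0.551, 0.208, 0.064]), (352, [0.549, 0.213, 0.069]), (356, [0.541, 0.214, 0.084]), (360, [0.533, 0.214, 0.098]), (364, [0.526, 0.214, 0.112]), (368, [0.521, 0.215, 0.123]), (372, [0.518, 0.218, 0.128]), (376, [0.514, 0.22, 0.136]), (380, [0.506, 0.218, 0.151]), (384, [0.507, 0.224, 0.149]), (388, [0.584, 0.311, 0.0]), (392, [0.584, 0.318, 0.002]), (396, [0.584, 0.327, 0.001]), (400, [0.584, 0.334, 0.001])]
262 [(336, [0.481, 0.13, 0.248]), (340, [0.481, 0.135, 0.247]), (344, [0.571, 0.191, 0.106]), (348, [0.593, 0.211, 0.071]), (352, [0.583, 0.212, 0.086]), (356, [0.574, 0.212, 0.101]), (360, [0.566, 0.213, 0.113]), (364, [0.558, 0.213, 0.126]), (368, [0.555, 0.216, 0.132]), (372, [0.552, 0.22, 0.136]), (376, [0.53, 0.208, 0.17]), (380, [0.512, 0.198, 0.2]), (384, [0.506, 0.198, 0.208]), (388, [0.505, 0.201, 0.21]), (392, [0.639, 0.329, -0.001]), (396, [0.632, 0.33, 0.01]), (400, [0.623, 0.33, 0.024])]
275 [(336, [0.64, 0.204, 0.039]), (340, [0.629, 0.206, 0.056]), (344, [0.623, 0.209, 0.065]), (348, [0.612, 0.211, 0.08]), (352, [0.603, 0.211, 0.094]), (356, [0.592, 0.211, 0.109]), (360, [0.581, 0.211, 0.125]), (364, [0.579, 0.215, 0.129]), (368, [0.574, 0.218, 0.135]), (372, [0.556, 0.21, 0.162]), (376, [0.533, 0.199, 0.194]), (380, [0.516, 0.19, 0.219]), (384, [0.505, 0.186, 0.235]), (388, [0.342, 0.056, 0.467]), (392, [0.504, 0.194, 0.235]), (396, [0.652, 0.327, 0.025]), (400, [0.644, 0.328, 0.035])]
```

View pics/w33z.png

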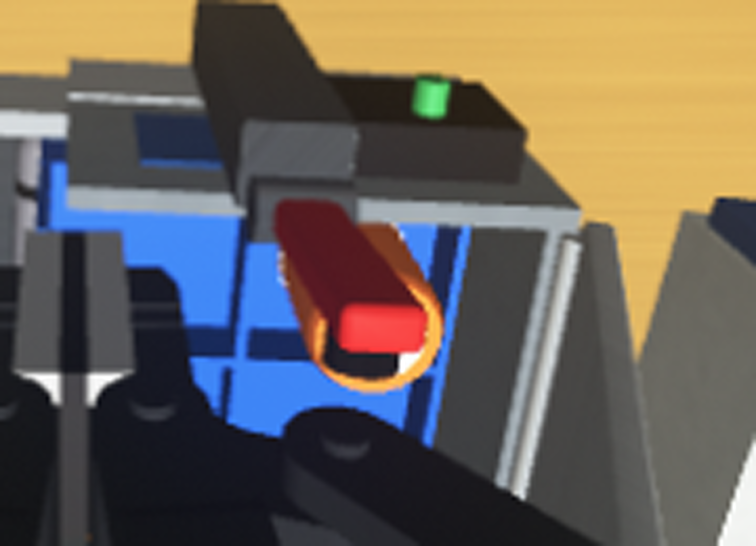

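```bash
python3 - <<'E'
from h import *
t=dict(np.load("t33.npz")); C=cloud(t)
Q=C[(C[...,2]>.2)&(C[...,2]<.35)&(C[...,0]>.49)&(C[...,0]<.72)&(C[...,1]>.1)&(C[...,1]<.3)]
v=t["image"].max(2); m=(C[...,2]>.2)&(C[...,2]<.35)&(C[...,0]>.52)&(C[...,0]<.72)&(C[...,1]>.1)&(C[...,1]<.3)
dk=m&(v<45); lt=m&(v>=60)
for n,k in(("dark",dk),("light",lt)):
    P=C[k]; print(n,len(P),P.min(0).round(3),P.max(0).round(3),np.median(P,0).round(3))
P=C[dk]; far=P[P[:,1]>np.percentile(P[:,1],40)]; print(far.mean(0), np.polyfit(far[:,0],far[:,1],1))
for px in [(163,130),(163,145),(163,165),(165,150),(167,150),(170,150),(175,150),(178,150),(181,150)]: print(px,C[px[1],px[0]].round(4),t["image"][px[1],px[0]])
# side view too
s=snap("side","s34.png",(200,60,320,180),5)
E
```

```text
dark 244 [0.55  0.171 0.247] [0.662 0.217 0.301] [0.607 0.205 0.292]
light 751 [0.52  0.151 0.2  ] [0.706 0.22  0.308] [0.61  0.173 0.284]
[0.60527988 0.20888052 0.29446062] [-0.0296859  0.2268488]
(163, 130) [0.6568 0.2129 0.2946] [43 35 24]
(163, 145) [0.6138 0.2103 0.2992] [44 44 47]
(163, 165) [0.5598 0.2092 0.2925] [22 24 27]
(165, 150) [0.6014 0.2055 0.2931] [33 26 18]
(167, 150) [0.6618 0.2509 0.0067] [141 115  63]
(170, 150) [0.6251 0.2108 0.1824] [24 44 72]
(175, 150) [0.6114 0.1853 0.2489] [45 64 93]
(178, 150) [0.6057 0.1725 0.2772] [91 91 90]
(181, 150) [0.6013 0.1611 0.2989] [130 133 135]
```

View pics/s34.png

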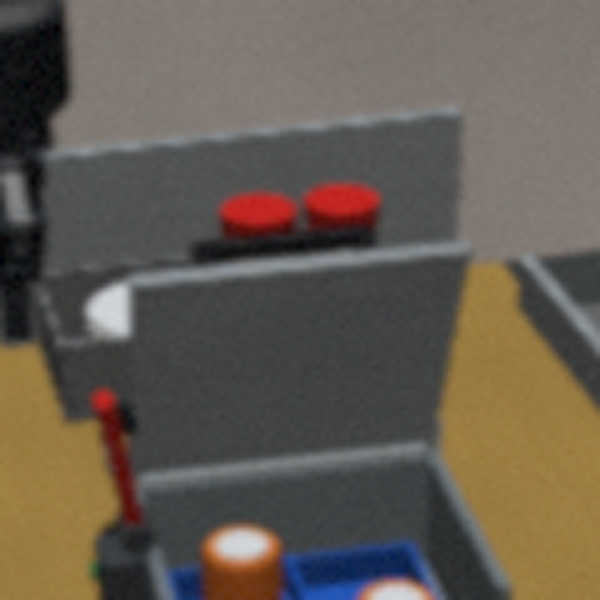

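```bash
python3 - <<'E'
from h import *
go(0,[([.44,.05,.345],None,25),([.606,.242,.345],Rt(-92.6),25,6.5)])
E
```

```text
[ 0,-23,-8,-2,0,0,0, 0,-24,-9,-3,0,0,0, 0,0,-14,16,7.7,0,0, 0,0,-12,18,7.7,0,0, 0,0,-9,19,7.7,0,0, 0,0,-6,20,7.7,0,0, 0,0,-4,21,7.7,0,0, 0,0,-1,21,7.7,0,0, 0,0,2,21,7.7,0,0, 0,0,5,21,7.8,0,0 ]
[ 0,0,8,20,7.7,0,0, 0,0,10,18,7.8,0,0, 0,0,12,17,7.7,-0.1,0, 0,0,15,15,7.8,-0.1,0 ]
14 rows; end [606.1 242.3 344.5]
```

Emit:
move_arm(deltas=[0,-23,-8,-2,0,0,0,0,-24,-9,-3,0,0,0,0,0,-14,16,7.7,0,0,0,0,-12,18,7.7,0,0,0,0,-9,19,7.7,0,0,0,0,-6,20,7.7,0,0,0,0,-4,21,7.7,0,0,0,0,-1,21,7.7,0,0,0,0,2,21,7.7,0,0,0,0,5,21,7.8,0,0])

```text
t: 45.25
tcp_pos: [0.5527, 0.1779, 0.345]
tool_rot: [-0.171, 0.687, 0.17, 0.685]
force: [-0.0, -0.9, 0.6]
finger_gap: -0.003
```

Emit:
move_arm(deltas=[0,0,8,20,7.7,0,0,0,0,10,18,7.8,0,0,0,0,12,17,7.7,-0.1,0,0,0,15,15,7.8,-0.1,0,0,0,0,0,0,0,0])

```text
t: 45.75
tcp_pos: [0.6082, 0.2428, 0.3442]
tool_rot: [0.017, 0.707, -0.017, 0.707]
force: [-0.2, -0.3, -0.6]
finger_gap: -0.002
```

```bash
python3 - <<'E'
from h import *
s=manip.sense(); print(np.round(s["tcp_pos"],4),np.round(s["q"],2),s["force"])
d=snap("wrist","w35.png"); C=cloud(d)
v=d["image"].max(2); m=(C[...,2]>.26)&(C[...,2]<.31)&(C[...,0]>.54)&(C[...,0]<.67)&(C[...,1]>.18)&(C[...,1]<.23)
P=C[m]; print(len(P), P.min(0).round(3),P.max(0).round(3),np.median(P,0).round(3))
go(0,[([.606,.242,.246],Rt(-92.6),16)])
E
```

```text
[0.6082 0.2428 0.3442] [ 0.21  0.46  1.17 -0.    1.52  0.26] [-0.19543759 -0.30327064 -0.6171788 ]
2494 [0.54 0.18 0.26] [0.664 0.222 0.297] [0.601 0.213 0.292]
[ 0,14,0,0,0,0,0, 0,14,0,0,0,0,0, 0,14,0,0,0,0,0, 0,14,0,0,0,0,0, 0,14,0,0,0,0,0, 0,14,0,-1,0,0,0, 0,14,0,0,0,0,0 ]
7 rows; end [606.  241.8 246.3]
```

View pics/w35.png

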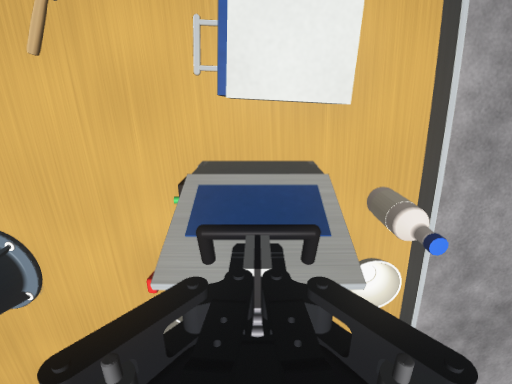

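Emit:
move_arm(deltas=[0,14,1,0,0,0,0,0,14,1,0,0,0,0,0,14,1,0,0,0,0,0,14,1,0,0,0,0,0,14,0,0,0,0,0,0,14,0,-1,0,0,0,0,12,0,0,0,0,0,0,0,0,0,0,0,0])

```text
t: 46.6
tcp_pos: [0.6044, 0.2457, 0.2475]
tool_rot: [0.016, 0.708, -0.017, 0.706]
force: [0.2, -0.1, -0.2]
finger_gap: -0.001
```

```bash
python3 - <<'E'
from h import *
s=manip.sense(); print(np.round(s["tcp_pos"],4),s["force"])
d=snap("wrist","w36.png"); 
E
```

```text
[0.6044 0.2457 0.2475] [ 0.17038708 -0.12209166 -0.18190648]
```

View pics/w36.png

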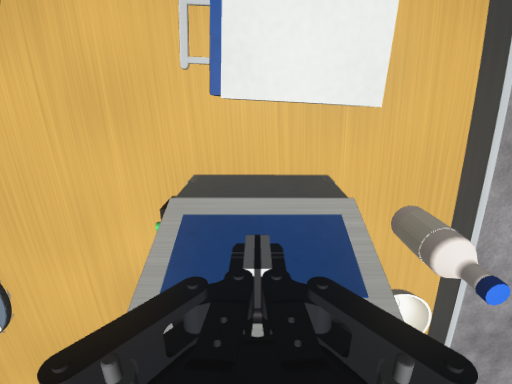

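Emit:
move_arm(deltas=[0,0,-7,0,0,0,0,0,0,-6,0,0,0,0,0,1,-7,0,0,0,0,0,1,-7,0,0,0,0,0,1,-7,0,0,0,0])

```text
t: 47.15
tcp_pos: [0.6047, 0.2125, 0.2475]
tool_rot: [0.017, 0.706, -0.016, 0.708]
force: [0.5, 1.8, 1.2]
finger_gap: 0.001
```

```bash
python3 - <<'E'
from h import *
s=manip.sense(); print(np.round(s["tcp_pos"],4),s["force"])
d=snap("wrist","w37.png"); d=snap("side","s37.png",(180,50,340,200),4)
E
```

```text
[0.6047 0.2125 0.2475] [0.5231546  1.82316672 1.18215635]
```

View pics/s37.png

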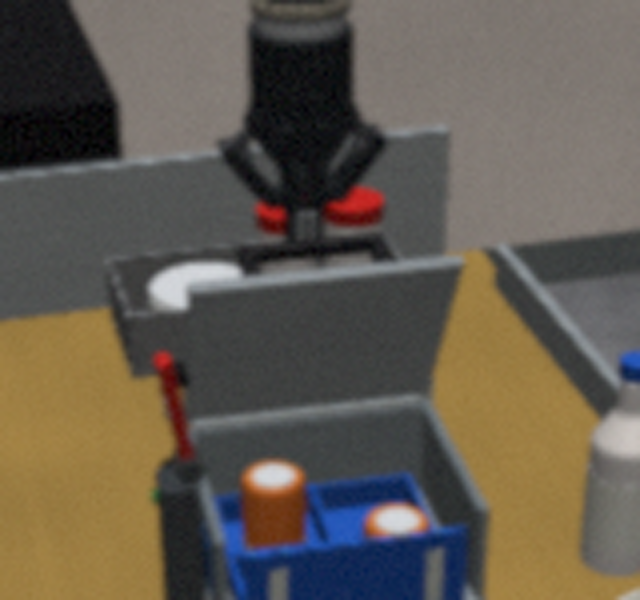

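View pics/w37.png

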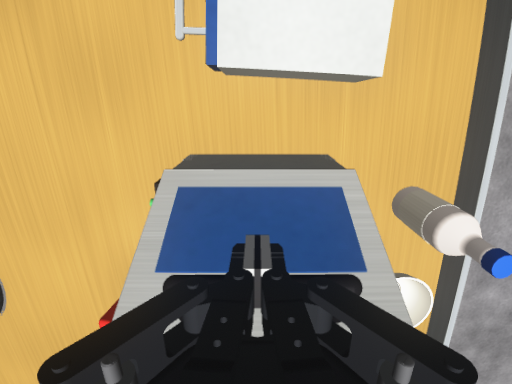

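The lid is swinging down with the fingers, so I'll carry on along the arc.

Emit:
move_arm(deltas=[0,1,-7,0,0,0,0,0,2,-8,0,0,0,0,0,3,-8,0,0,0,0,0,3,-8,0,0,0,0,0,3,-8,0,0,0,0,0,4,-8,0,0,0,0])

```text
t: 47.85
tcp_pos: [0.602, 0.165, 0.2305]
tool_rot: [0.016, 0.706, -0.017, 0.707]
force: [0.2, 1.7, 1.2]
finger_gap: 0.001
```

Emit:
move_arm(deltas=[0,4,-8,0,0,0,0,0,5,-8,0,0,0,0,0,6,-8,0,0,0,0,0,6,-7,0,0,0,0,0,6,-6,0,0,0,0])

```text
t: 48.35
tcp_pos: [0.6003, 0.1281, 0.2032]
tool_rot: [0.016, 0.707, -0.017, 0.707]
force: [1.0, -0.4, 0.1]
finger_gap: -0.004
```

```bash
python3 - <<'E'
from h import *
s=manip.sense(); print(np.round(s["tcp_pos"],4),s["force"])
d=snap("wrist","w38.png"); C=cloud(d); d=snap("side","s38.png",(180,50,340,200),4)
E
```

```text
[0.6003 0.1281 0.2032] [ 0.98320181 -0.38767302  0.11978469]
```

View pics/s38.png

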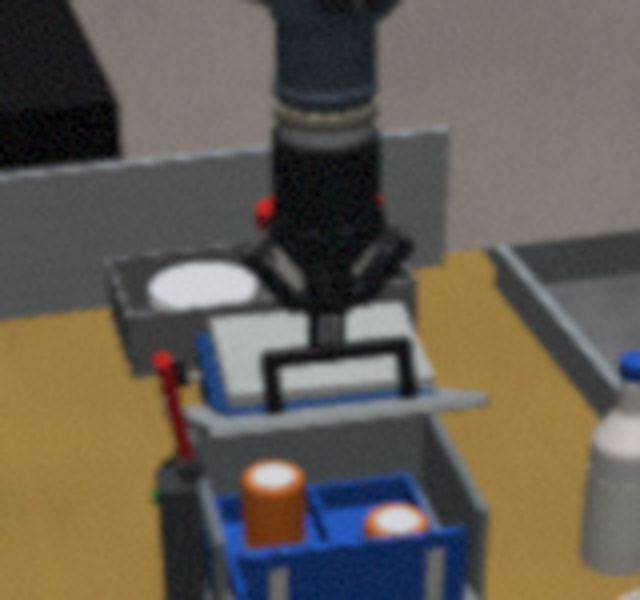

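View pics/w38.png

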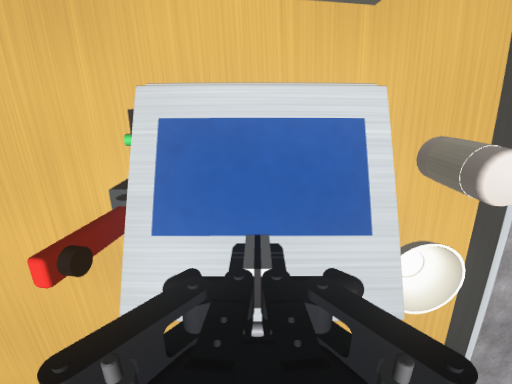

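Emit:
move_arm(deltas=[0,0,6,0,0,0,0,0,-20,0,0,0,0,0,0,-25,0,0,0,0,0,0,-5,-14,0,0,0,0,0,0,-14,0,0,0,0,0,0,0,0,0,0,0])

```text
t: 49.05
tcp_pos: [0.5986, 0.1047, 0.2529]
tool_rot: [0.017, 0.707, -0.018, 0.707]
force: [0.1, 0.2, 0.0]
finger_gap: -0.001
```

```bash
python3 - <<'E'
from h import *
s=manip.sense(); print(np.round(s["tcp_pos"],4),s["force"])
d=snap("wrist","w39.png"); C=cloud(d); t=snap("top"); Ct=cloud(t); d=snap("side","s39.png",(180,50,340,200),4)
m=(Ct[...,2]>.225)&(Ct[...,2]<.27)&(Ct[...,0]>.5)&(Ct[...,0]<.7)&(Ct[...,1]>.05)&(Ct[...,1]<.16); P=Ct[m]; print(len(P)); 
if len(P): print(P.min(0).round(3),P.max(0).round(3),np.median(P,0).round(3))
E
```

```text
[0.5986 0.1047 0.2529] [0.09539662 0.21019942 0.0314841 ]
8
[0.54  0.062 0.225] [0.646 0.104 0.247] [0.572 0.067 0.227]
```

View pics/w39.png

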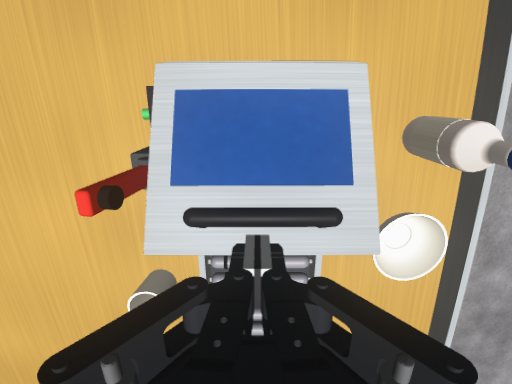

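View pics/s39.png

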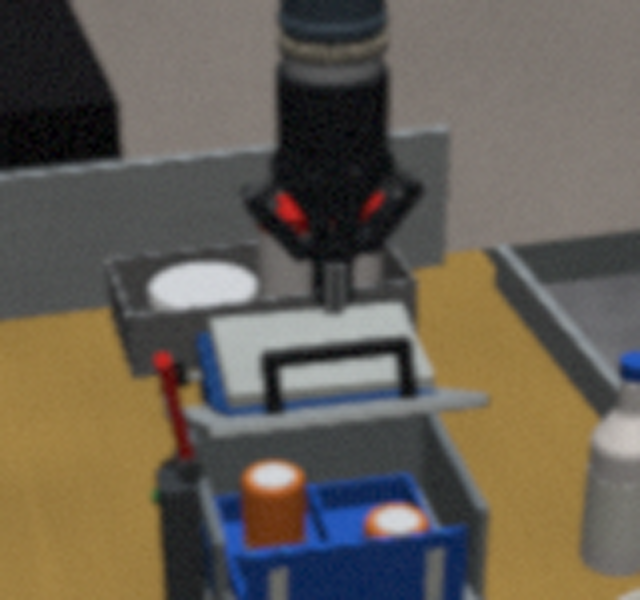

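```bash
python3 - <<'E'
from h import *
d=snap("wrist"); C=cloud(d)
for p in [(215,212),(215,217),(215,222),(310,212),(310,217),(310,222),(262,217)]: print(p,C[p[1],p[0]].round(4))
for v in range(60,260,20): print(v,C[v,200].round(4))
E
```

```text
(215, 212) [0.5704 0.1163 0.2441]
(215, 217) [0.5708 0.1141 0.2477]
(215, 222) [0.5707 0.111  0.2492]
(310, 212) [0.637  0.1137 0.245 ]
(310, 217) [0.6364 0.1114 0.2484]
(310, 222) [0.6363 0.1078 0.249 ]
(262, 217) [0.6033 0.1125 0.2474]
60 [0.525  0.2506 0.    ]
80 [0.5507 0.2112 0.1473]
100 [0.5513 0.1931 0.1597]
120 [0.551  0.1757 0.1678]
140 [0.5507 0.1587 0.1755]
160 [0.5507 0.1423 0.1842]
180 [0.5507 0.1264 0.193 ]
200 [0.55   0.1099 0.1987]
220 [0.5603 0.1127 0.2486]
240 [0.5494 0.0789 0.2135]
```

Emit:
move_arm(deltas=[0,9,0,2,0,0,0,0,9,0,1,0,0,0,0,9,0,0,0,0,0,0,6,-4,0,0,0,0,0,6,-5,0,0,0,0,0,6,-5,0,0,0,0])

```text
t: 49.85
tcp_pos: [0.6013, 0.0924, 0.2083]
tool_rot: [0.016, 0.707, -0.016, 0.707]
force: [-1.8, 0.2, 1.7]
finger_gap: -0.0
```

Emit:
move_arm(deltas=[0,7,-4,0,0,0,0,0,7,-4,0,0,0,0,0,7,-4,0,0,0,0])

```text
t: 50.15
tcp_pos: [0.6017, 0.0801, 0.1875]
tool_rot: [0.016, 0.706, -0.017, 0.708]
force: [-0.0, -1.3, 2.4]
finger_gap: -0.002
```

```bash
python3 - <<'E'
from h import *
s=manip.sense(); print(np.round(s["tcp_pos"],4),s["force"])
d=snap("wrist","w40.png"); d=snap("side","s40.png",(180,50,340,200),4)
E
```

```text
[0.6017 0.0801 0.1875] [-0.02688261 -1.25277539  2.39954152]
```

View pics/s40.png

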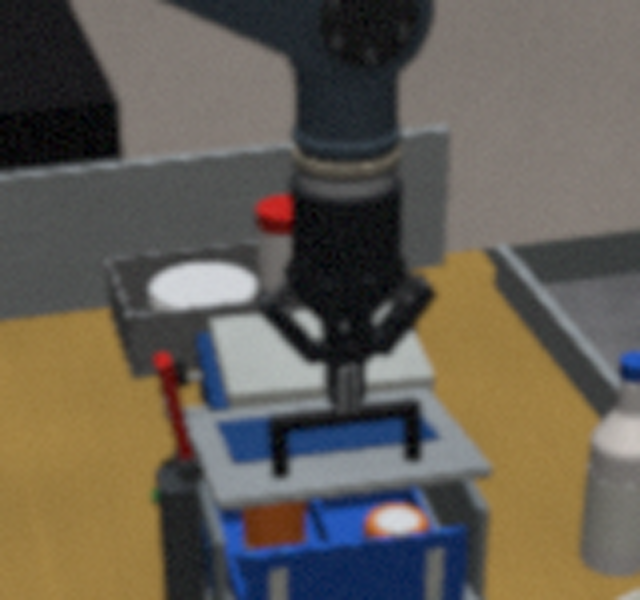

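View pics/w40.png

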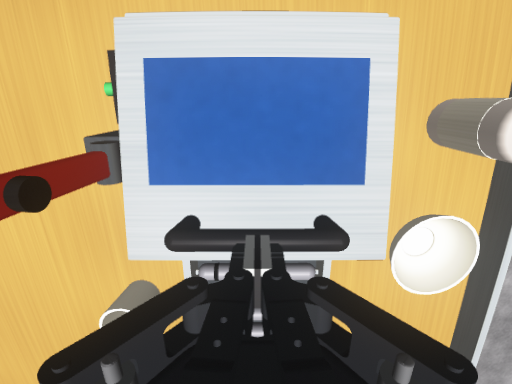

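Emit:
move_arm(deltas=[0,7,-3,0,0,0,0,0,7,-3,0,0,0,0,0,6,-2,0,0,0,0])

```text
t: 50.55
tcp_pos: [0.6011, 0.0725, 0.1673]
tool_rot: [0.016, 0.706, -0.017, 0.708]
force: [0.7, -1.1, 0.4]
finger_gap: -0.003
```

Emit:
move_arm(deltas=[0,4,-1,0,0,0,0,0,3,0,0,0,0,0])

```text
t: 50.75
tcp_pos: [0.6008, 0.0716, 0.1609]
tool_rot: [0.016, 0.707, -0.017, 0.707]
force: [-4.6, -1.4, 18.1]
finger_gap: -0.0
```

Emit:
move_arm(deltas=[0,3,0,0,0,0,0,0,2,0,0,0,0,0])

```text
t: 50.95
tcp_pos: [0.601, 0.0715, 0.1606]
tool_rot: [0.016, 0.706, -0.017, 0.708]
force: [-11.5, -2.7, 34.1]
finger_gap: 0.002
```

The lid is shut: the tips stopped at z=0.187, the expected height of the bar's top, with 34 N. I'll lift and look at the clamp.

Emit:
move_arm(deltas=[0,-6,0,0,0,0,0,0,-20,0,0,0,0,0,0,-25,0,0,0,0,0,0,-30,0,0,0,0,0,0,-30,0,0,0,0,0,0,-30,0,0,0,0,0,0,-30,0,0,0,0,0])

```text
t: 51.65
tcp_pos: [0.6001, 0.0724, 0.3275]
tool_rot: [0.017, 0.707, -0.016, 0.707]
force: [0.6, -0.2, 0.4]
finger_gap: 0.003
```

```bash
python3 - <<'E'
from h import *
s=manip.sense(); print(np.round(s["tcp_pos"],4),s["force"])
d=snap("wrist","w41.png"); C=cloud(d); d2=snap("side","s41.png",(180,50,340,200),4)
for v in range(60,300,20): print(v,C[v,230].round(4))
go(0,[([.39,.09,.32],Rt(0),25,6.5)])
E
```

```text
[0.6001 0.0724 0.3275] [ 0.56490169 -0.16306661  0.43744454]
60 [0.5749 0.2048 0.1413]
80 [0.5733 0.1824 0.1415]
100 [0.5717 0.1592 0.1428]
120 [0.5699 0.1352 0.1425]
140 [0.5681 0.1102 0.1425]
160 [0.5659 0.0838 0.1404]
180 [0.569  0.0688 0.1859]
200 [ 0.5453 -0.0198  0.0058]
220 [ 0.5446 -0.0529  0.0252]
240 [ 0.5422 -0.0918  0.0314]
260 [ 0.5393 -0.1334  0.0351]
280 [0.5905 0.0847 0.4012]
[ 0,1,1,-18,-7.7,0,0, 0,1,3,-18,-7.7,0,0, 0,1,5,-17,-7.7,0,0, 0,1,8,-16,-7.7,0,0, 0,1,10,-15,-7.7,0,0, 0,1,11,-14,-7.7,0,0, 0,1,13,-12,-7.7,0,0.1, 0,0,15,-10,-7.7,0,0.1, 0,1,16,-8,-7.8,0,0.1, 0,0,17,-5,-7.7,0,0.1 ]
[ 0,1,17,-3,-7.8,0.1,0.1, 0,0,18,-1,-7.7,0.1,0.2 ]
12 rows; end [389.7  90.3 320.5]
```

View pics/w41.png

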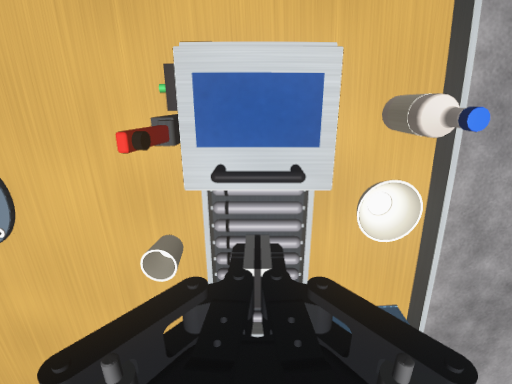

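View pics/s41.png

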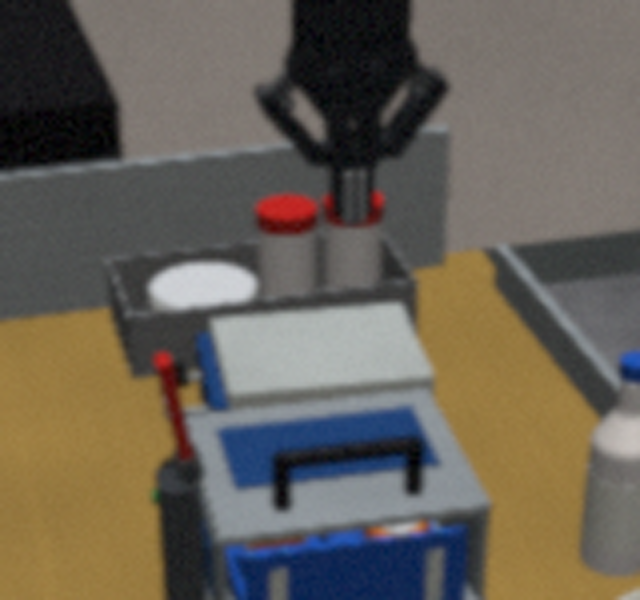

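Emit:
move_arm(deltas=[0,1,1,-18,-7.7,0,0,0,1,3,-18,-7.7,0,0,0,1,5,-17,-7.7,0,0,0,1,8,-16,-7.7,0,0,0,1,10,-15,-7.7,0,0,0,1,11,-14,-7.7,0,0,0,1,13,-12,-7.7,0,0.1,0,0,15,-10,-7.7,0,0.1,0,1,16,-8,-7.8,0,0.1,0,0,17,-5,-7.7,0,0.1])

```text
t: 52.75
tcp_pos: [0.4205, 0.0872, 0.3174]
tool_rot: [-0.427, 0.563, 0.432, 0.561]
force: [-0.6, 1.1, 0.3]
finger_gap: -0.003
```

Emit:
move_arm(deltas=[0,1,17,-3,-7.8,0.1,0.1,0,0,18,-1,-7.7,0.1,0.2,0,0,0,0,0,0,0])

```text
t: 53.05
tcp_pos: [0.3842, 0.0906, 0.3168]
tool_rot: [-0.496, 0.503, 0.504, 0.497]
force: [-1.5, -0.1, 0.2]
finger_gap: -0.002
```

```bash
python3 - <<'E'
from h import *
s=manip.sense(); print(np.round(s["tcp_pos"],4),np.round(s["q"],2))
d=snap("wrist","w42.png",s=1.5); C=cloud(d)
m=mask(d,(0,130,50),(8,255,255)); n,l,st,cc=cv2.connectedComponentsWithStats(m)
for i in range(1,n):
    if st[i][4]>60:
        P=C[l==i]; P=P[(P[:,0]<.52)&(P[:,1]<.2)]
        if len(P)>20:
            print(st[i],np.percentile(P,[2,50,98],axis=0).round(3).tolist())
            for z in np.arange(.16,.26,.01):
                q=P[abs(P[:,2]-z)<.005]
                if len(q): print(round(z,3),len(q),q.mean(0).round(4), q[:,1].min().round(3),q[:,1].max().round(3))
E
```

```text
[0.3842 0.0906 0.3168] [-0.05  0.07  1.79  0.    1.29 -1.62]
[283 249  18  34 302] [[0.471, 0.122, 0.169], [0.476, 0.129, 0.221], [0.484, 0.134, 0.248]]
0.17 19 [0.4837 0.1291 0.1706] 0.125 0.134
0.18 21 [0.4823 0.1292 0.1803] 0.125 0.134
0.19 26 [0.4807 0.1288 0.1902] 0.124 0.134
0.2 28 [0.4792 0.1284 0.2002] 0.123 0.134
0.21 33 [0.4777 0.1283 0.21  ] 0.123 0.134
0.22 40 [0.4761 0.128  0.2198] 0.122 0.134
0.23 41 [0.4746 0.1279 0.2299] 0.122 0.134
0.24 48 [0.4731 0.1291 0.2404] 0.124 0.135
0.25 40 [0.4747 0.1304 0.2463] 0.125 0.135
```

View pics/w42.png

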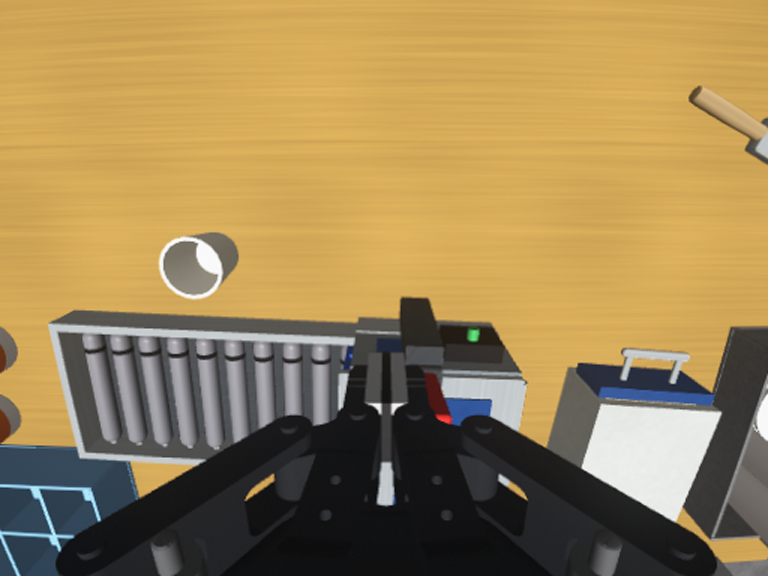

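```bash
python3 - <<'E'
from h import *
go(0,[([.440,.127,.317],Rt(-2.6),20),([.440,.127,.200],None,18)])
E
```

```text
[ 0,0,-13,9,0.6,0,-0.2, 0,0,-13,9,0.6,0,-0.1, 0,0,-14,10,0.6,0,-0.2, 0,0,-13,10,0.6,0,-0.1, 0,17,0,0,0,0,0, 0,17,0,0,0,0,0, 0,17,0,0,0,0,0, 0,16,0,0,0,0,0, 0,17,0,0,0,0,0, 0,16,0,0,0,0,0 ]
[ 0,17,0,0,0,0,0 ]
11 rows; end [439.8 127.4 199.9]
```

Emit:
move_arm(deltas=[0,0,-13,9,0.6,0,-0.2,0,0,-13,9,0.6,0,-0.1,0,0,-14,10,0.6,0,-0.2,0,0,-13,10,0.6,0,-0.1,0,17,0,0,0,0,0,0,17,0,0,0,0,0,0,17,0,0,0,0,0,0,16,0,0,0,0,0,0,17,0,0,0,0,0,0,16,0,0,0,0,0])

```text
t: 54.1
tcp_pos: [0.4419, 0.1271, 0.2163]
tool_rot: [-0.488, 0.511, 0.488, 0.512]
force: [-0.6, -0.4, -0.4]
finger_gap: -0.002
```

Emit:
move_arm(deltas=[0,14,0,0,0,0,0,0,0,0,0,0,0,0])

```text
t: 54.3
tcp_pos: [0.4403, 0.127, 0.2015]
tool_rot: [-0.487, 0.512, 0.489, 0.51]
force: [-0.3, -0.1, 0.9]
finger_gap: -0.001
```

```bash
python3 - <<'E'
from h import *
s=manip.sense(); print(np.round(s["tcp_pos"],4),np.round(s["q"],2),s["force"])
d=snap("wrist","w43.png"); C=cloud(d); d2=snap("side","s43.png",(160,80,320,230),4)
E
```

```text
[0.4403 0.127  0.2015] [ 0.04  0.31  1.84  0.    1.   -1.49] [-0.34508556 -0.14668095  0.85326469]
```

View pics/s43.png

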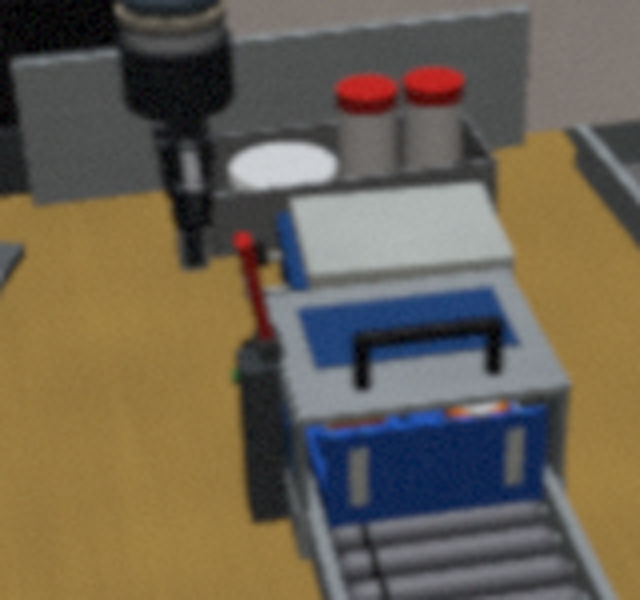

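View pics/w43.png

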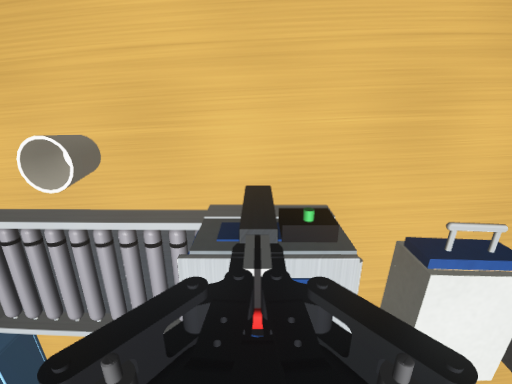

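Emit:
move_arm(deltas=[0,0,-8,0,0,0,0,0,0,-8,0,0,0,0,0,0,-8,0,0,0,0,0,0,-6,0,0,0,0,0,0,-6,0,0,0,0,0,0,-6,0,0,0,0,0,0,-6,0,0,0,0])

```text
t: 55.1
tcp_pos: [0.4888, 0.125, 0.2035]
tool_rot: [-0.489, 0.511, 0.489, 0.511]
force: [-1.2, -0.4, -1.0]
finger_gap: 0.002
```

```bash
python3 - <<'E'
from h import *
s=manip.sense(); print(np.round(s["tcp_pos"],4),s["force"])
d=snap("wrist","w44.png"); C=cloud(d); d2=snap("side","s44.png",(160,80,320,230),4)
E
```

```text
[0.4888 0.125  0.2035] [-1.2379898  -0.42750408 -1.01707791]
```

View pics/s44.png

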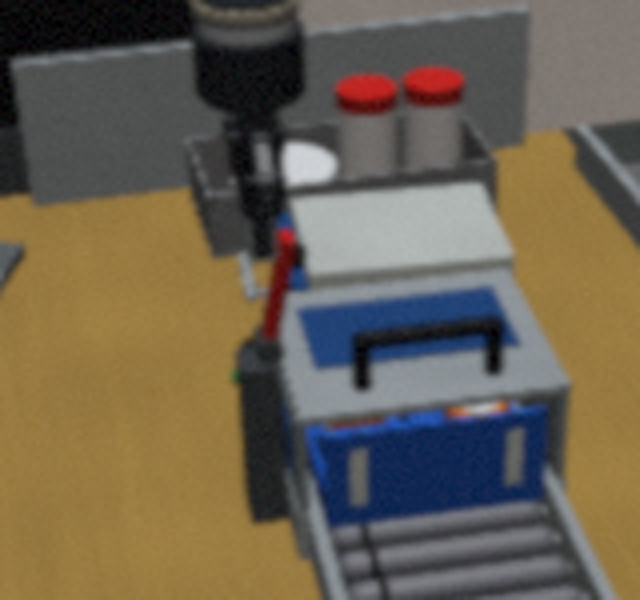

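Emit:
move_arm(deltas=[0,1,-7,0,0,0,0,0,2,-7,0,0,0,0,0,2,-7,0,0,0,0,0,2,-6,0,0,0,0,0,4,-6,0,0,0,0,0,4,-6,0,0,0,0,0,4,-6,0,0,0,0])

```text
t: 55.9
tcp_pos: [0.534, 0.1231, 0.1842]
tool_rot: [-0.489, 0.511, 0.489, 0.511]
force: [-1.5, -0.1, 0.6]
finger_gap: -0.001
```

```bash
python3 - <<'E'
from h import *
s=manip.sense(); print(np.round(s["tcp_pos"],4),s["force"])
d=snap("wrist","w45.png"); C=cloud(d); d2=snap("side","s45.png",(160,80,320,230),4)
E
```

```text
[0.534  0.1231 0.1842] [-1.45622969 -0.13505445  0.64064405]
```

View pics/s45.png

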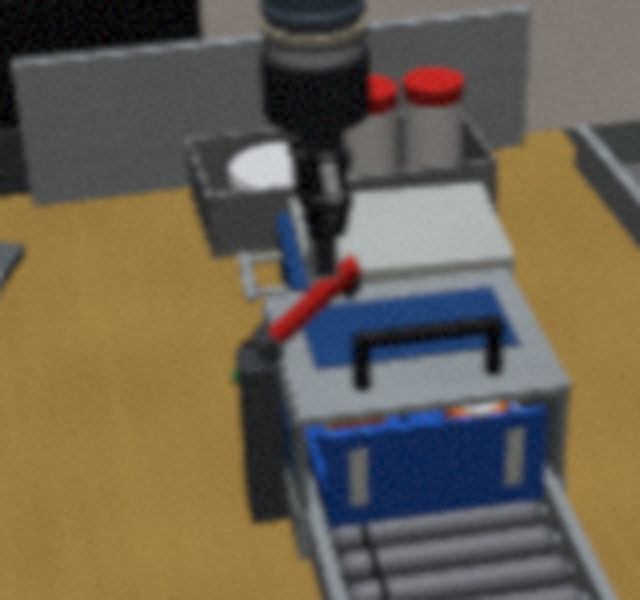

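Emit:
move_arm(deltas=[0,5,-4,0,0,0,0,0,5,-4,0,0,0,0,0,5,-4,0,0,0,0,0,6,-3,0,0,0,0,0,6,-3,0,0,0,0,0,5,-3,0,0,0,0])

```text
t: 56.6
tcp_pos: [0.5544, 0.1222, 0.1519]
tool_rot: [-0.489, 0.511, 0.489, 0.51]
force: [-0.7, 0.7, 1.2]
finger_gap: 0.001
```

Emit:
move_arm(deltas=[0,5,-1,0,0,0,0,0,5,-1,0,0,0,0,0,4,0,0,0,0,0])

```text
t: 56.9
tcp_pos: [0.5571, 0.1221, 0.1382]
tool_rot: [-0.489, 0.51, 0.489, 0.511]
force: [1.1, -0.5, 1.1]
finger_gap: -0.004
```

```bash
python3 - <<'E'
from h import *
s=manip.sense(); print(np.round(s["tcp_pos"],4),s["force"])
d=snap("wrist","w46.png"); C=cloud(d); d2=snap("side","s46.png",(160,80,320,230),4)
E
```

```text
[0.5571 0.1221 0.1382] [ 1.10473847 -0.47957197  1.06083882]
```

View pics/s46.png

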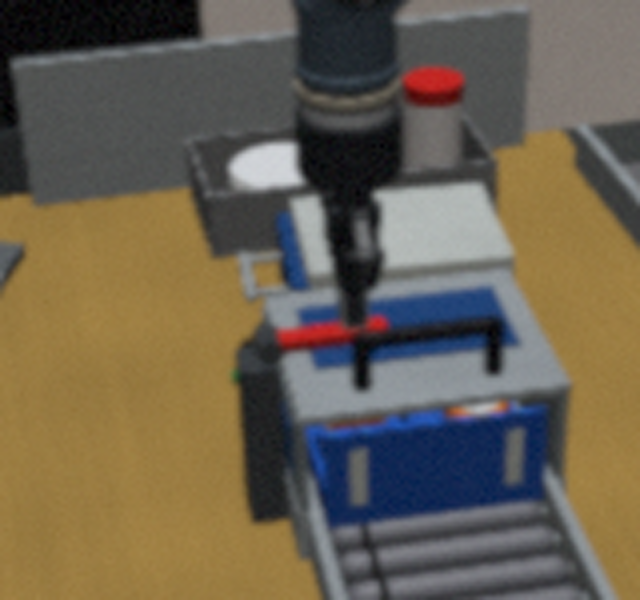

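Emit:
move_arm(deltas=[0,3,0,0,0,0,0,0,2,0,0,0,0,0])

```text
t: 57.2
tcp_pos: [0.5567, 0.1222, 0.1358]
tool_rot: [-0.489, 0.51, 0.489, 0.511]
force: [-5.7, -1.5, 23.3]
finger_gap: -0.002
```

Emit:
move_arm(deltas=[0,2,0,0,0,0,0,0,2,0,0,0,0,0])

```text
t: 57.4
tcp_pos: [0.5569, 0.1222, 0.1353]
tool_rot: [-0.49, 0.51, 0.489, 0.511]
force: [-11.1, -1.4, 42.4]
finger_gap: 0.003
```

The clamp has stopped with the tips at z≈0.161, which fits a level arm. I'll lift off and check everything.

Emit:
move_arm(deltas=[0,-6,0,0,0,0,0,0,-20,0,0,0,0,0,0,-30,0,0,0,0,0,0,-35,0,0,0,0,0,0,-35,0,0,0,0,0,0,-35,10,0,0,0,0,0,0,30,10,0,0,0,0,0,30,20,0,0,0,0,0,30,20,0,0,0,0,0,0,0,0,0,0])

```text
t: 58.4
tcp_pos: [0.4542, 0.1781, 0.2906]
tool_rot: [-0.489, 0.51, 0.491, 0.509]
force: [-0.1, -1.1, 0.3]
finger_gap: 0.001
```

```bash
python3 - <<'E'
from h import *
s=manip.sense(); print(np.round(s["tcp_pos"],4),s["force"],s["t"])
d=snap("wrist","w47.png"); C=cloud(d); d2=snap("side","s47.png",(130,60,340,330),2.2); t=snap("top","t47.png",s=1.5); Ct=cloud(t)
m=mask(d,(0,130,50),(8,255,255))
P=C[m>0]; P=P[(P[:,0]<.62)&(P[:,0]>.46)&(P[:,1]<.2)&(P[:,1]>.08)]
if len(P): print("clamp",len(P),np.percentile(P,[2,50,98],axis=0).round(3).tolist(),np.polyfit(P[:,0],P[:,2],1))
for v in (240,255,270): print([C[v,u].round(3).tolist() for u in range(300,400,25)])
E
```

```text
[0.4542 0.1781 0.2906] [-0.07280273 -1.05747717  0.3465987 ] 58.4
clamp 888 [[0.502, 0.114, 0.16], [0.538, 0.124, 0.162], [0.58, 0.133, 0.163]] [0.00180006 0.1610377 ]
[[0.621, 0.253, -0.0], [0.623, 0.3, -0.0], [0.601, 0.332, 0.044], [0.577, 0.354, 0.091]]
[[0.653, 0.253, 0.0], [0.656, 0.302, -0.001], [0.624, 0.33, 0.055], [0.603, 0.356, 0.091]]
[[0.686, 0.254, 0.002], [0.689, 0.303, 0.001], [0.646, 0.328, 0.066], [0.631, 0.36, 0.09]]
```

View pics/w47.png

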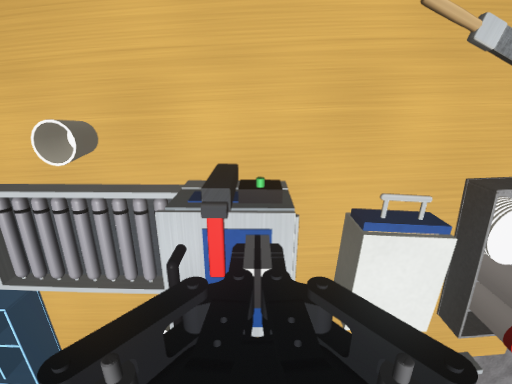

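View pics/s47.png

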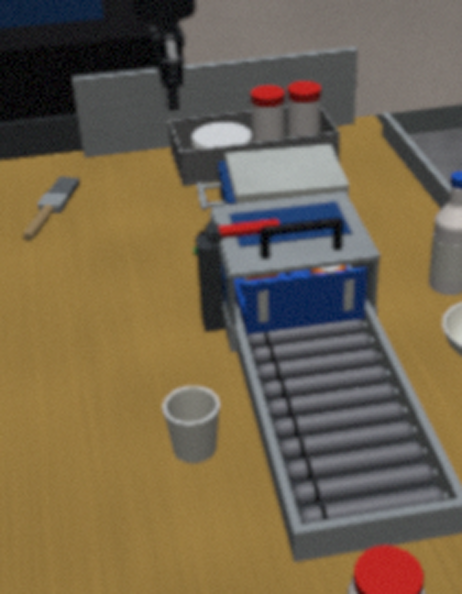

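View pics/t47.png

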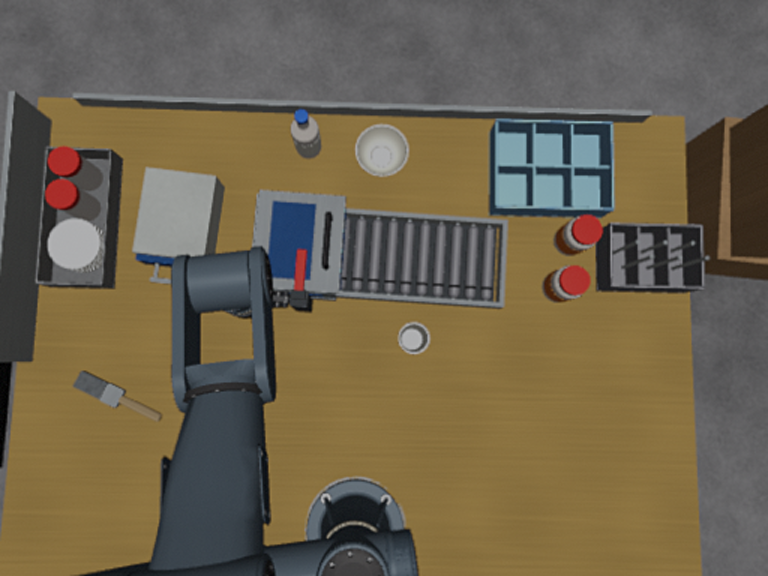

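```bash
python3 - <<'E'
from h import *
d=snap("wrist"); C=cloud(d)
B=mask(d,(100,120,40),(125,255,255)); P=C[B>0]; Q=P[(P[:,1]>.3)&(P[:,1]<.52)&(P[:,0]>.5)&(P[:,2]>.05)]
print("panel",cv2.minAreaRect((Q[:,:2]*1e3).astype(np.float32)))
Q=C[(C[...,2]>.086)&(C[...,2]<.095)&(C[...,1]>.3)&(C[...,1]<.52)&(C[...,0]>.4)&(C[...,0]<.8)]
print("roof front x min near y=.41:",Q[abs(Q[:,1]-.41)<.02][:,0].min())
s=snap("side"); Cs=cloud(s); B=mask(s,(105,150,40),(125,255,255)); P=Cs[B>0]; P=P[(P[:,2]>.045)&(P[:,2]<.118)&(P[:,0]>.5)&(P[:,0]<.7)&(P[:,1]<.1)]
print("board face y",np.median(P[:,1]),len(P))
job.sign_off()
E
```

```text
panel ((565.6243896484375, 410.01068115234375), (141.68426513671875, 14.122550010681152), 84.79560852050781)
roof front x min near y=.41: 0.5719020436938994
board face y 0.0404866064426434 900
the job is handed in; nothing more can be done
```

The job is done and handed in at about 58 s, with no failed checks at the end.

**What I did**
- Put the detergent block in the dosing drawer and pushed the drawer shut.
- Stood both orange tumblers mouth-down in diagonal cells of the rack. Only two were present, and one had been knocked aside, so I located it again before picking it up.
- Pushed the rack along the rollers to the stop, swung the lid shut and swung the clamp down onto it, in that order.

**Last checks**
- **Drawer:** its front panel sits flush with the box, both at about x = 0.572 m.
- **Rack:** the push board still stands at y ≈ 0.040 m, where the rack met the stop with about 13 N. The rack's far edge reads level with the bay's end wall.
- **Tumblers:** both tops measured 0.106 m, as expected in the rack, before the push. Under the lid I could only partly see them.
- **Lid:** level at about 0.141 m, against an expected 0.140 m.
- **Clamp:** level at 0.161–0.162 m, pressed down until it stopped.
- **Everything else:** the cup and canisters look unmoved.

**What disagreed or went wrong on the way**
- The real fingertips end about 26–39 mm short of the stated TCP. My first grasp of the block closed above it because of this, and I corrected for it from then on.
- Near the block, joint 6 read −2.852 rad against its −2.85 limit at a wrist singularity. I moved away at once.
- On the first rack push the finger knuckles rested on the board's top edge with about 6 N. I backed off and pushed again higher.
- Pressing the clamp home reached a wrist force of about 44 N, carried by the fingertips rather than the gripper's body.

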